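Gauge the stud bolts and sort them into the trays

ROBOT

A 6-joint arm with a two-finger parallel gripper is mounted at the origin on the work surface. World frame = base frame: x ahead of the robot, y to its left, z up, the work surface at z = 0. Lengths are in m, angles in degrees, forces in N, time in s.
With the tool pointing down it reaches from about 0.35 to 0.875 m from the base axis. Payload 4.2 kg.
Tool frame: the origin (TCP) lies at the very end of the fingers, on their centre line; the grasp point (between the pads) lies behind it (r.grip_point_offset is the z of the grasp point in the tool frame, in m); z points along the fingers, y is the direction in which the jaws open and shut (so a half turn about z gives the same grasp; the last joint's range is limited). The gripper opens to 87 mm and grips with 3 to 60 N. Pads are 19 mm wide; open, the fingers measure 117 mm over their backs; the gripper's body (75 mm by 190 mm) begins 51 mm behind the grasp point.
Start: joints at [-58.465, 22.042, 0.453, 0, -68.411, -14.817], TCP at [0.18, -0.599, 0.223] pointing down, gripper open.
Joint ranges: [-179.83, 179.83], [-69.29, 118.12], [-61.27, 80.66], [-181.25, 117.63], [-171.15, -9.14], [-177.46, 177.46]. Speed limits (degrees/s): [159.86, 159.86, 180, 180, 180, 180].

INTERFACE

Orientations are given as a 3x3 rotation matrix whose columns are the frame's x, y, z axes.
In Python, from station import r, capture, workorder gives the robot as it stands. The module is installed in compiled form; this text tells all that it offers.
- The arm moves only by the shell command python3 -m crank 'ROWS'. ROWS is JSON, a list of rows, each an object with "delta_rot": the turn, a rotation vector about the tool's x, y, z in rad, a list of three; "linear": the shift along the tool's x, y, z in m, a list of three; "gripper": the opening in per cent of the stroke, from 0 (shut) to 100 (fully open). A call has 1 to 10 rows; each row shifts and turns the commanded pose from where the row before left it, along the tool's axes as they then stand; what a row does not reach is not made up. A row lasts 1/8 s, in which the tool goes at most 62.5 mm and 10.7 degrees, less where a joint would pass 70% of its speed; a pose out of reach is approached as far as the arm can. A call is refused whole if a number of a shift passes 0.0625 or a number of a turn 0.188, either way. A call with a gripper value outside its range is refused whole. The fingers move at their own pace and stop on an object; the grip force is fixed at half the most. Time passes only in rows, so rows that do not move let the fingers close. It gives the time, the measured TCP pose, the force and the opening at its end, in the units of the state.
- r.sense(): the state, without advancing time (a new reading comes with each control period).
- capture(name): name is "scene" or "top" or "wrist"; returns a dict with "img" (420x560x3 uint8, blue, green, red), "fx", "fy", "cx", "cy" (pixels), "world_from_camera" (4x4, takes a point from camera to world coordinates). Camera axes: x right, y down, z forward; pixel columns grow to the right and rows downward; lengths in m; the calibration is good to about 2 mm. A picture is of the moment at which its call begins. There is no depth.
- workorder.finish_job(): hands the job in, once; it reports no verdict.
The state is a dict: "time_s": time; "joints": joint angles; "joint_velocities": joint speeds; "effort": joint torques, N m; "tcp_pos": TCP position; "ee_rot": TCP orientation; "wrist_force": force on the tool from outside, world axes, zero at the start; "moment": the same for the moment, N m; "gripper_width": opening from 0.0 (shut) to 1.0 (fully open).
Only numpy, scipy, OpenCV 4.12 (cv2) and the standard library are available. Lean on these libraries where they do the work, as an engineer would, in place of code of your own. Each camera call takes 0.05 s, during which the arm holds its last target.

TASK

Sort the two stud bolts by length. One at a time, take a stud, try it in the slot of the sloping length gauge, lined up with the slot and without forcing it, and then lay it down gently, flat on the floor of its tray, before taking the other: the green tray if it goes fully down to the slot floor between the gauge's two yellow stops, the red tray if it is too long and stays up on the stops. Do not shift the gauge's stop or disturb the other things on the bench.

Things in the scene. Friction and masses are not known exactly. Their poses are not given: they have to be found in the camera images.
- stud_a: a stud bolt on the bench: steel rod 20 mm thick with a hexagon nut at each end (32 mm across flats, 37 across corners, 18 thick, 4 mm in from the ends; bare rod between them 60 mm or more). Overall length between 100 and 135 mm, not told: the gauge finds it. About 0.3 kg. Origin: its centre on its axis, 16 mm above what it lies on. x runs along it; both ends are alike
- stud_b: a stud bolt on the bench: steel rod 20 mm thick with a hexagon nut at each end (32 mm across flats, 37 across corners, 18 thick, 4 mm in from the ends; bare rod between them 60 mm or more). Overall length between 100 and 135 mm, not told: the gauge finds it. About 0.3 kg. Origin: its centre on its axis, 16 mm above what it lies on. x runs along it; both ends are alike
- slot_low (a point): low end of the gauge's slot: middle of the slot floor at the inner face of the fixed lower yellow stop, which is 24 mm high. x runs up the slot (30 degrees above level), y across it, z square to its floor (30 degrees from vertical, leaning to the low end). A stud that fits lies with its axis 16 mm above the floor; one too long stays 18 mm or more higher
- slot_high (a point): middle of the slot floor at the inner face of the upper yellow stop (same axes as slot_low), also 24 mm high, with a clamp screw and cross bar standing to 45 mm above the floor, 17 mm beyond the face
- gauge_stop (a joint): setting of the upper stop, already clamped (it holds against about 80 N): the clear length between the two stops is 96 mm plus this value (0 to 44 mm). It differs from day to day and must not be changed
- gauge: the whole gauge, fixed: rust-red stand, base plate 240 x 110 x 8 mm, carrying two lengths of steel channel in line on a 30 degree slope, 46 mm wide inside, walls 20 mm above the slot floor; between them, 30 to 84 mm from the lower stop, a gap for the fingers 20 mm deeper. Origin: centre of the base plate's underside; x: the level direction in which the slot rises
- tray_green: green open steel tray, outside 150 (x) x 182 (y) x 36 mm high, walls and floor 4 mm thick, fixed to the bench. Origin: centre of its underside. Holds two studs side by side, each laid along y. For studs that fit the gauge
- tray_red: red open steel tray, outside 150 (x) x 182 (y) x 36 mm high, walls and floor 4 mm thick, fixed to the bench. Origin: centre of its underside. Holds two studs side by side, each laid along y. For studs that are too long for the gauge
- marker: a white paint marker with a blue cap, 130 mm long, 17 mm thick, a bystander. Origin: near its middle, on the bench
- tape: a grey tape measure, 74 x 70 x 40 mm, a bystander. Origin: near its middle, on the bench
- cleat: a rust-red angle cleat, 60 x 50 mm foot, 60 mm high, a bystander. Origin: near its middle, on the bench
- hammer: a hammer, a bystander. Origin: near its middle, on the bench
- wrench: an open spanner, a bystander. Origin: near its middle, on the bench
- square: a try square, 200 mm steel blade, 130 mm dark wooden stock, a bystander. Origin: near its middle, on the bench
- clamp: a rust-red G-clamp lying flat, 150 mm long, a bystander. Origin: near its middle, on the bench

How it is judged:
By the outcome, as a careful person would: the job done as asked, in the order asked, and still so for the second after the job is handed in, with the robot touching nothing.
It also fails if it takes over 61 s, if anything falls off the work surface, if the arm or the gripper's body presses on something with over 40 N, if the wrist force passes 120 N, or if a joint passes its speed limit or range.

## Working session

There is one attempt and no reset: what is moved stays moved. The work goes in short steps, Python scripts to look and compute and a shell command to move; the robot and the scene stay as the last step left them, time stands still between calls to the robot, and variables do not carry over. Pictures are saved under pics/ and viewed, and the job is handed in when it is done.

```bash
ls; mkdir -p pics
python3 - <<'E'
from station import r,capture,workorder
import cv2,numpy as np
np.set_printoptions(precision=4,suppress=True)
print(r.sense(), r.grip_point_offset)
for n in("scene","top","wrist"):
    c=capture(n);cv2.imwrite(f"pics/{n}0.png",c["img"]);print(n,c["fx"],c["fy"],c["cx"],c["cy"]);print(np.array(c["world_from_camera"]))
E
```

```text
pics
{'time_s': 0.0, 'joints': array([-58.4653,  22.0908,   0.3784,  -0.0312, -68.4131, -14.817 ]), 'joint_velocities': array([-0.0664, -0.0481, -0.0894, -0.0114, -0.0012, -0.014 ]), 'effort': array([  0.0003, -39.0666,  18.7406,   4.2199,   0.0109,  -0.0002]), 'tcp_pos': array([ 0.1796, -0.598 ,  0.2214]), 'ee_rot': array([[-0.9578, -0.2875, -0.0007],
       [-0.2875,  0.9578,  0.0021],
       [ 0.0001,  0.0022, -1.    ]]), 'wrist_force': array([0.9066, 0.0616, 0.7154]), 'moment': array([0.0042, 0.0208, 0.0366]), 'gripper_width': 1.0016768456454277} -0.0187
scene 539.5076277955909 539.5076277955909 282.5211726342372 210.11984058632703
[[-0.5305  0.508  -0.6786  1.567 ]
 [ 0.8473  0.2934 -0.4428  0.7088]
 [-0.0258 -0.8099 -0.586   1.0078]
 [ 0.      0.      0.      1.    ]]
top 483.34531701181044 483.34531701181044 276.41523573043725 211.1562789729392
[[-0.0262 -0.9845  0.1734  0.2834]
 [-0.9996  0.027   0.0022  0.017 ]
 [-0.0068 -0.1732 -0.9849  1.3793]
 [ 0.      0.      0.      1.    ]]
wrist 368.66080916093745 368.66080916093745 278.0431138421353 208.97618292452972
[[-0.2874  0.9154  0.282   0.1013]
 [ 0.9578  0.2741  0.0864 -0.6213]
 [ 0.0018  0.2949 -0.9555  0.3835]
 [ 0.      0.      0.      1.    ]]
```

View pics/top0.png

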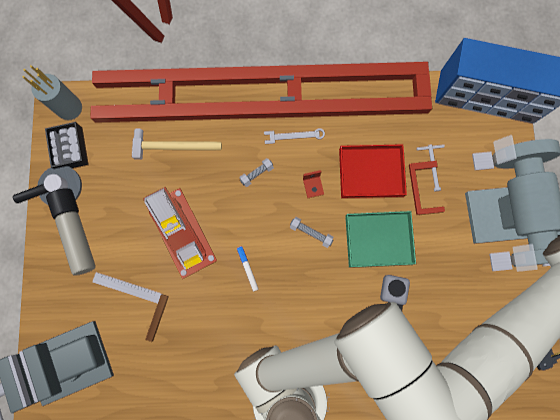

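View pics/scene0.png

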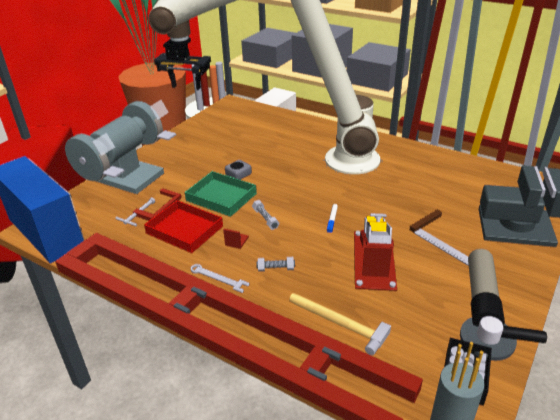

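View pics/wrist0.png

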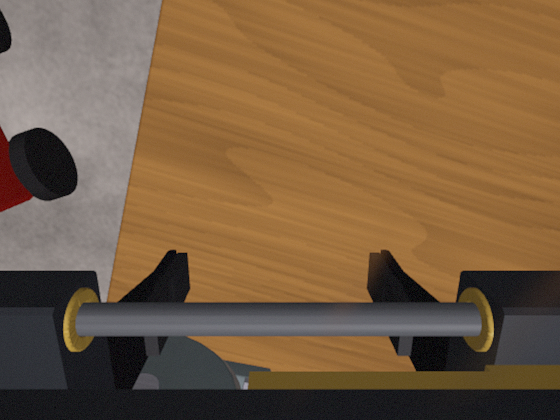

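The top view shows the two studs at about (256,172) and (312,232), with the gauge around (180,232): low yellow stop near (190,257), upper near (165,215). The red tray is at about (372,171), the green at about (380,239). The gripper is to the right, outside this view. Next I enlarge these areas to measure them.

```bash
cat > h.py <<'E'
import numpy as np,cv2
np.set_printoptions(precision=4,suppress=True)
def ray(c,u,v):
    T=np.array(c["world_from_camera"]);d=T[:3,:3]@np.array([(u-c["cx"])/c["fx"],(v-c["cy"])/c["fy"],1.])
    return T[:3,3],d
def onz(c,u,v,z):
    o,d=ray(c,u,v);return o+d*(z-o[2])/d[2]
def proj(c,p):
    T=np.array(c["world_from_camera"]);q=T[:3,:3].T@(np.asarray(p)-T[:3,3]);return np.array([c["fx"]*q[0]/q[2]+c["cx"],c["fy"]*q[1]/q[2]+c["cy"]])
def tri(c1,p1,c2,p2):
    o1,d1=ray(c1,*p1);o2,d2=ray(c2,*p2)
    A=np.stack([d1,-d2],1);s=np.linalg.lstsq(A,o2-o1,rcond=None)[0]
    a=o1+d1*s[0];b=o2+d2*s[1];return (a+b)/2,np.linalg.norm(a-b)
E
python3 - <<'E'
from station import capture
from h import *
c=capture("top");s=capture("scene")
i=c["img"]
cv2.imwrite("pics/t_g.png",cv2.resize(i[170:290,130:280],None,fx=5,fy=5,interpolation=cv2.INTER_CUBIC))
cv2.imwrite("pics/t_s.png",cv2.resize(i[140:280,230:430],None,fx=4,fy=4,interpolation=cv2.INTER_CUBIC))
cv2.imwrite("pics/s_g.png",cv2.resize(s["img"][190:310,310:430],None,fx=5,fy=5,interpolation=cv2.INTER_CUBIC))
hsv=cv2.cvtColor(i,cv2.COLOR_BGR2HSV)
# yellow
m=cv2.inRange(hsv,(22,150,120),(35,255,255))
n,l,st,ce=cv2.connectedComponentsWithStats(m)
for k in range(1,n):
    if st[k,4]>15: print("yel",st[k],ce[k])
m=cv2.inRange(hsv,(65,80,40),(90,255,255));m=cv2.morphologyEx(m,cv2.MORPH_CLOSE,np.ones((5,5)))
def big(m,x0,x1,y0,y1):
    k=np.zeros_like(m);k[y0:y1,x0:x1]=m[y0:y1,x0:x1]
    cs=cv2.findContours(k,cv2.RETR_EXTERNAL,cv2.CHAIN_APPROX_NONE)[0];return max(cs,key=cv2.contourArea)
for nm,b in(("green",big(m,330,430,200,280)),("red",big(cv2.inRange(hsv,(0,150,60),(8,255,255))|cv2.inRange(hsv,(172,150,60),(180,255,255)),332,408,138,205))):
    h=cv2.approxPolyDP(b,6,True)[:,0];
    print(nm,h.tolist()); P=np.array([onz(c,u,v,.036)[:2] for u,v in h]);print(P,P.mean(0))
m=(hsv[...,1]<75).astype(np.uint8)*255
for a in((236,276,155,190),(286,338,212,252)):
    b=big(m,*a);rr=cv2.minAreaRect(b);bx=cv2.boxPoints(rr)
    P=np.array([onz(c,u,v,.018)[:2] for u,v in bx]);print("stud",rr,P.mean(0),np.linalg.norm(np.diff(P,axis=0),axis=1),P)
E
```

```text
yel [161 216  20  18 134] [169.8507 223.2761]
yel [184 255  18  14 133] [191.9925 261.4211]
green [[410, 211], [347, 214], [349, 266], [415, 263]]
[[ 0.51   -0.3562]
 [ 0.5063 -0.1785]
 [ 0.3605 -0.1765]
 [ 0.3639 -0.3592]] [ 0.4352 -0.2676]
red [[402, 144], [340, 146], [341, 197], [406, 194]]
[[ 0.7068 -0.3477]
 [ 0.7059 -0.1686]
 [ 0.5556 -0.1641]
 [ 0.5592 -0.3485]] [ 0.6319 -0.2572]
stud ((256.26727294921875, 172.15867614746094), (12.506077766418457, 36.316444396972656), 55.7131233215332) [0.6397 0.0753] [0.1062 0.0373 0.1058] [[0.6259 0.1294]
 [0.6849 0.0411]
 [0.6532 0.0213]
 [0.5947 0.1094]]
stud ((311.12152099609375, 231.8302001953125), (45.701236724853516, 13.053553581237793), 27.979475021362305) [ 0.461  -0.0766] [0.0376 0.1295 0.0373] [[ 0.4768 -0.0114]
 [ 0.5096 -0.0299]
 [ 0.4449 -0.142 ]
 [ 0.4127 -0.1233]]
```

```bash
true
```

```text
(no output)
```

View pics/t_g.png

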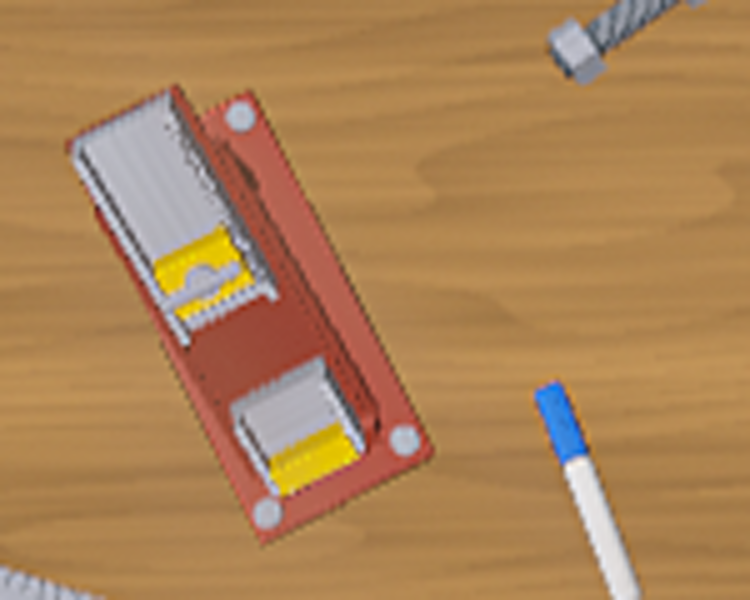

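View pics/t_s.png

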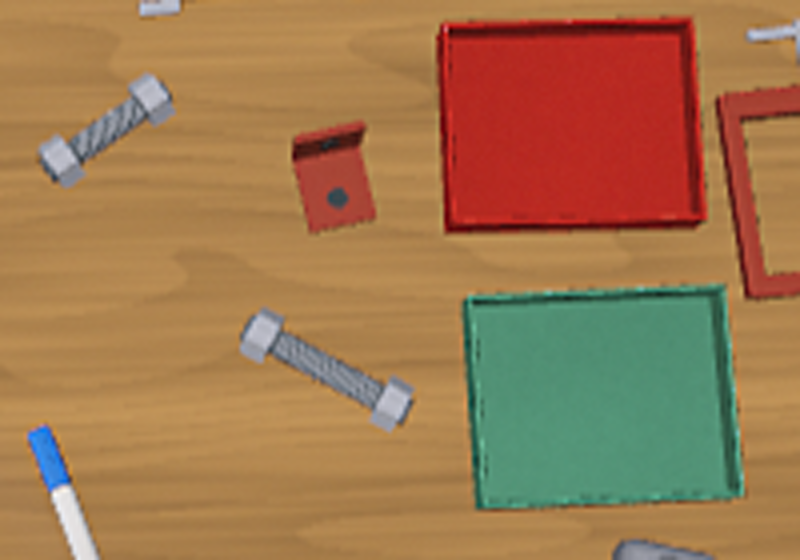

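View pics/s_g.png

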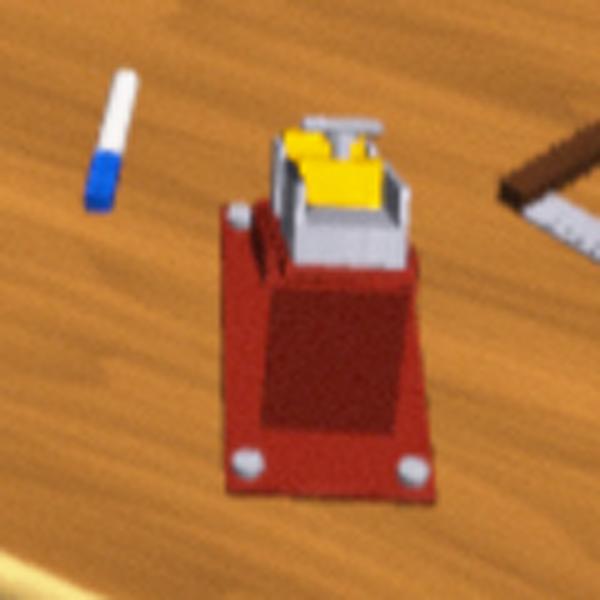

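The enlarged views show the gauge base, both yellow stops (upper one with clamp bar), two studs of about 106 mm and 130 mm, and both trays lying roughly square to the world axes. Next I triangulate the gauge coarsely and write a row planner.

```bash
cat >> h.py <<'E'
from scipy.spatial.transform import Rotation as R, Slerp
def down(yaw):
    a=np.radians(yaw);x=np.array([np.cos(a),np.sin(a),0]);z=np.array([0,0,-1.]);return np.stack([x,np.cross(z,x),z],1)
def plan(p0,R0,p1,R1,n=None,step=.045,ang=8):
    "straight-line rows from pose to pose; print increments in tool axes"
    p0,p1=np.array(p0),np.array(p1);tot=R.from_matrix(R0.T@R1).magnitude()
    if n is None:n=max(1,int(np.ceil(max(np.linalg.norm(p1-p0)/step,np.degrees(tot)/ang))))
    rv=R.from_matrix(R0.T@R1).as_rotvec()/n;A=np.array(R0)
    for k in range(n):
        print("lin",np.round(A.T@((p1-p0)/n),4).tolist(),"rot",np.round(rv,4).tolist());A=A@R.from_rotvec(rv).as_matrix()
E
python3 - <<'E'
from station import r,capture
from h import *
c=capture("top");s=capture("scene");w=capture("wrist");st=r.sense()
# tcp and points ahead in wrist picture
p=st["tcp_pos"];T=st["ee_rot"]
for o in([0,0,0],[0,0,.2],[.05,0,.2],[.1,0,.2],[.15,0,.2]): print(o,proj(w,p+T@np.array(o)))
# base bolts top z~.012 ; plate corners
tg=lambda a,b:(130+(a+.5)/5-.5,170+(b+.5)/5-.5)
sg=lambda a,b:(310+(a+.5)/5-.5,190+(b+.5)/5-.5)
for n,q in(("FR",(405,440)),("NR",(267,514)),("FRtop",(240,116))):print(n,onz(c,*tg(*q),.012))
for n,q in(("bolt1",(247,462)),("bolt2",(413,470)),("bolt3",(240,214))):print("scene",n,onz(s,*sg(*q),.012))
print("corners",[onz(c,*tg(*q),.008)[:2] for q in((252,92),(433,452),(263,543))])
# clamp bar ends, triangulate: top (165,300)->(243,268), scene bar (305,122)-(380,128)
print(tri(c,tg(165,301),s,sg(380,128)),tri(c,tg(240,270),s,sg(306,122)))
E
```

```text
[0, 0, 0] [276.8301 271.5961]
[0, 0, 0.2] [277.4473 180.4191]
[0.05, 0, 0.2] [277.4121 129.6271]
[0.1, 0, 0.2] [277.3739  74.432 ]
[0.15, 0, 0.2] [277.3322  14.2355]
FR [0.3959 0.2095 0.012 ]
NR [0.3564 0.2873 0.012 ]
FRtop [0.5859 0.3047 0.012 ]
scene bolt1 [0.5875 0.3039 0.012 ]
scene bolt2 [0.5488 0.3815 0.012 ]
scene bolt3 [0.3979 0.2089 0.012 ]
corners [array([0.6009, 0.2987]), array([0.3891, 0.1942]), array([0.3405, 0.2903])]
(array([0.4591, 0.312 , 0.1527]), np.float64(0.0013855385708114224)) (array([0.4737, 0.2748, 0.1522]), np.float64(0.0009240184056500974))
```

The gauge heading comes out near 26.6° from both views, with its base centre near (0.472, 0.2955). The plate corners give 236 x 108 mm, against the stated 240 x 110. Next: hover over the nearer stud.

Run:
```python
from station import r
from h import *
s=r.sense();plan(s["tcp_pos"],s["ee_rot"],[.461,-.077,.2],down(-120),n=14)
```

```text
lin [-0.03, 0.0299, 0.0016] rot [0.0, 0.0, -0.054]
lin [-0.0315, 0.0282, 0.0016] rot [0.0, 0.0, -0.054]
lin [-0.033, 0.0265, 0.0016] rot [0.0, 0.0, -0.054]
lin [-0.0344, 0.0247, 0.0016] rot [0.0, 0.0, -0.054]
lin [-0.0357, 0.0228, 0.0016] rot [0.0, 0.0, -0.054]
lin [-0.0368, 0.0208, 0.0016] rot [0.0, 0.0, -0.054]
lin [-0.0379, 0.0188, 0.0016] rot [0.0, 0.0, -0.054]
lin [-0.0389, 0.0167, 0.0016] rot [0.0, 0.0, -0.054]
lin [-0.0397, 0.0146, 0.0016] rot [0.0, 0.0, -0.054]
lin [-0.0404, 0.0125, 0.0016] rot [0.0, 0.0, -0.054]
lin [-0.0411, 0.0103, 0.0016] rot [0.0, 0.0, -0.054]
lin [-0.0415, 0.008, 0.0016] rot [0.0, 0.0, -0.054]
lin [-0.0419, 0.0058, 0.0016] rot [0.0, 0.0, -0.054]
lin [-0.0422, 0.0035, 0.0016] rot [0.0, 0.0, -0.054]
```

```bash
python3 -m crank '[{"linear":[-0.030,0.030,0.0016],"delta_rot":[0,0,-0.054],"gripper":100},{"linear":[-0.0315,0.028,0.0016],"delta_rot":[0,0,-0.054],"gripper":100},{"linear":[-0.033,0.0265,0.0016],"delta_rot":[0,0,-0.054],"gripper":100},{"linear":[-0.0345,0.0245,0.0016],"delta_rot":[0,0,-0.054],"gripper":100},{"linear":[-0.0355,0.023,0.0016],"delta_rot":[0,0,-0.054],"gripper":100},{"linear":[-0.037,0.021,0.0016],"delta_rot":[0,0,-0.054],"gripper":100},{"linear":[-0.038,0.019,0.0016],"delta_rot":[0,0,-0.054],"gripper":100}]'
python3 -m crank '[{"linear":[-0.039,0.0165,0.0016],"delta_rot":[0,0,-0.054],"gripper":100},{"linear":[-0.0395,0.0145,0.0016],"delta_rot":[0,0,-0.054],"gripper":100},{"linear":[-0.0405,0.0125,0.0016],"delta_rot":[0,0,-0.054],"gripper":100},{"linear":[-0.041,0.0105,0.0016],"delta_rot":[0,0,-0.054],"gripper":100},{"linear":[-0.0415,0.008,0.0016],"delta_rot":[0,0,-0.054],"gripper":100},{"linear":[-0.042,0.006,0.0016],"delta_rot":[0,0,-0.054],"gripper":100},{"linear":[-0.042,0.0035,0.0016],"delta_rot":[0,0,-0.054],"gripper":100},{"linear":[0,0,0],"delta_rot":[0,0,0],"gripper":100},{"linear":[0,0,0],"delta_rot":[0,0,0],"gripper":100}]'
python3 - <<'E'
from station import r,capture
from h import *
w=capture("wrist");cv2.imwrite("pics/w1.png",w["img"]);s=r.sense();print(s["tcp_pos"],s["ee_rot"],s["joints"],s["wrist_force"])
E
```

```text
time_s: 1.27
tcp_pos: [0.321, -0.3363, 0.2116]
ee_rot: [[-0.783, -0.622, 0.001], [-0.622, 0.783, -0.0], [-0.0, -0.001, -1.0]]
wrist_force: [0.7, -0.4, -0.0]
gripper_width: 0.995
time_s: 2.4
tcp_pos: [0.4604, -0.0769, 0.2001]
ee_rot: [[-0.499, -0.866, -0.0], [-0.866, 0.499, -0.0], [0.0, 0.0, -1.0]]
wrist_force: [-0.1, 0.3, -0.1]
gripper_width: 0.996
[ 0.4602 -0.0772  0.2002] [[-0.5001 -0.866  -0.0003]
 [-0.866   0.5001 -0.    ]
 [ 0.0001  0.0002 -1.    ]] [ 10.4973   7.627  -22.8402  -0.0023 -59.5481 -40.5026] [-0.5869  0.3382 -0.6889]
```

View pics/w1.png

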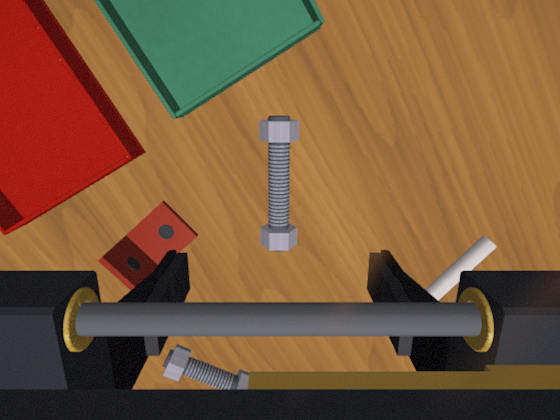

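The wrist picture shows the first stud upright at column 279, rows 116–250, with the cleat at about (150,245) and both trays at upper left.

```bash
cat >> h.py <<'E'
def stud(w,x0,x1,y0,y1,z=.016,sat=70,val=60):
    hsv=cv2.cvtColor(w["img"],cv2.COLOR_BGR2HSV);m=((hsv[...,1]<sat)&(hsv[...,2]>val)).astype(np.uint8)*255
    k=np.zeros_like(m);k[y0:y1,x0:x1]=m[y0:y1,x0:x1];k=cv2.morphologyEx(k,cv2.MORPH_CLOSE,np.ones((5,5)))
    b=max(cv2.findContours(k,cv2.RETR_EXTERNAL,cv2.CHAIN_APPROX_NONE)[0],key=cv2.contourArea)
    bx=cv2.boxPoints(cv2.minAreaRect(b));P=np.array([onz(w,u,v,z) for u,v in bx])
    # ends: midpoints of short sides
    a,bb,c,d=P
    if np.linalg.norm(a-bb)<np.linalg.norm(bb-c): e1,e2=(a+bb)/2,(c+d)/2
    else: e1,e2=(bb+c)/2,(d+a)/2
    v=e2-e1;print("box",bx.tolist(),"centre",(e1+e2)/2,"len",np.linalg.norm(v),"wid",min(np.linalg.norm(a-bb),np.linalg.norm(bb-c)),"ang",np.degrees(np.arctan2(v[1],v[0])))
    return (e1+e2)/2,np.degrees(np.arctan2(v[1],v[0]))
E
python3 - <<'E'
from station import r,capture
from h import *
w=capture("wrist");stud(w,240,320,100,262)
s=r.sense()
c,a=stud(w,240,320,100,262)
E
```

```text
box [[259.0, 251.0], [259.0, 116.0], [298.0, 116.0], [298.0, 251.0]] centre [ 0.4611 -0.0736  0.016 ] len 0.13346213698706555 wid 0.035547182575894516 ang 60.00734208788372
box [[259.0, 251.0], [259.0, 116.0], [298.0, 116.0], [298.0, 251.0]] centre [ 0.4611 -0.0736  0.016 ] len 0.13346213698706555 wid 0.035547182575894516 ang 60.00734208788372
```

```bash
python3 -m crank '[{"linear":[-0.0025,0.001,0.045],"delta_rot":[0,0,0],"gripper":100},{"linear":[0,0,0.045],"delta_rot":[0,0,0],"gripper":100},{"linear":[0,0,0.045],"delta_rot":[0,0,0],"gripper":100},{"linear":[0,0,0.035],"delta_rot":[0,0,0],"gripper":100},{"linear":[0,0,0.020],"delta_rot":[0,0,0],"gripper":100},{"linear":[0,0,0.0062],"delta_rot":[0,0,0],"gripper":100},{"linear":[0,0,0],"delta_rot":[0,0,0],"gripper":100}]'
python3 - <<'E'
from station import r,capture
from h import *
w=capture("wrist");cv2.imwrite("pics/w2.png",w["img"]);print(r.sense()["tcp_pos"])
E
```

```text
time_s: 3.38
tcp_pos: [0.4612, -0.0746, 0.0042]
ee_rot: [[-0.5, -0.866, 0.0], [-0.866, 0.5, -0.0], [-0.0, -0.0, -1.0]]
wrist_force: [-1.0, -0.2, 0.7]
gripper_width: 1.001
[ 0.4616 -0.0745  0.0047]
```

View pics/w2.png

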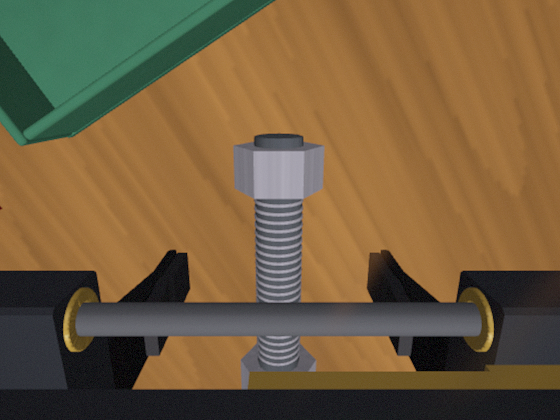

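The stud is centred between the open fingers (column 278) and the pads are over the bare rod. Close and lift.

```bash
python3 -m crank '[{"linear":[0,0,0],"delta_rot":[0,0,0],"gripper":0},{"linear":[0,0,0],"delta_rot":[0,0,0],"gripper":0},{"linear":[0,0,0],"delta_rot":[0,0,0],"gripper":0},{"linear":[0,0,0],"delta_rot":[0,0,0],"gripper":0},{"linear":[0,0,0],"delta_rot":[0,0,0],"gripper":0}]'
python3 - <<'E'
from station import r
from h import *
s=r.sense();print(s["gripper_width"]*87)
h=np.radians(26.6)
sx=np.array([np.cos(h)*.866,np.sin(h)*.866,.5]);gz=np.array([-.5*np.cos(h),-.5*np.sin(h),.866])
tz=-gz;tx=-sx;Rg=np.stack([tx,np.cross(tz,tx),tz],1)
# hover for viewing gauge: tcp vertically above with tool down at yaw of slot
mid=np.array([.44,.28,.10])
p=mid+np.array([0,0,.20])
plan(s["tcp_pos"],s["ee_rot"],s["tcp_pos"]+[0,0,.15],s["ee_rot"],n=4)
plan(s["tcp_pos"]+[0,0,.15],s["ee_rot"],p,down(26.6-180),n=10)
E
```

```text
time_s: 4.05
tcp_pos: [0.461, -0.0741, 0.004]
ee_rot: [[-0.499, -0.866, 0.0], [-0.866, 0.499, 0.0], [-0.0, -0.0, -1.0]]
wrist_force: [-0.1, 0.2, 0.2]
gripper_width: 0.519
45.14334193009541
lin [-0.0, -0.0, -0.0375] rot [0.0, 0.0, 0.0]
lin [-0.0, -0.0, -0.0375] rot [0.0, 0.0, 0.0]
lin [-0.0, -0.0, -0.0375] rot [0.0, 0.0, 0.0]
lin [-0.0, -0.0, -0.0375] rot [0.0, 0.0, 0.0]
lin [-0.0296, 0.0195, -0.0146] rot [-0.0, 0.0, 0.0584]
lin [-0.0284, 0.0212, -0.0146] rot [-0.0, 0.0, 0.0584]
lin [-0.0272, 0.0228, -0.0146] rot [-0.0, 0.0, 0.0584]
lin [-0.0258, 0.0244, -0.0146] rot [-0.0, 0.0, 0.0584]
lin [-0.0243, 0.0258, -0.0146] rot [-0.0, 0.0, 0.0584]
lin [-0.0228, 0.0272, -0.0146] rot [-0.0, 0.0, 0.0584]
lin [-0.0211, 0.0285, -0.0146] rot [-0.0, 0.0, 0.0584]
lin [-0.0194, 0.0297, -0.0146] rot [-0.0, 0.0, 0.0584]
lin [-0.0177, 0.0308, -0.0146] rot [-0.0, 0.0, 0.0584]
lin [-0.0159, 0.0317, -0.0146] rot [-0.0, 0.0, 0.0584]
```

```bash
python3 -m crank '[{"linear":[0,0,0],"delta_rot":[0,0,0],"gripper":0},{"linear":[0,0,0],"delta_rot":[0,0,0],"gripper":0},{"linear":[0,0,0],"delta_rot":[0,0,0],"gripper":0},{"linear":[0,0,0],"delta_rot":[0,0,0],"gripper":0},{"linear":[0,0,0],"delta_rot":[0,0,0],"gripper":0}]'
```

```text
time_s: 4.68
tcp_pos: [0.4612, -0.0742, 0.004]
ee_rot: [[-0.499, -0.866, 0.0], [-0.866, 0.499, 0.0], [-0.0, -0.0, -1.0]]
wrist_force: [0.1, 0.0, 0.2]
gripper_width: 0.22
```

```bash
python3 -m crank '[{"linear":[0,0,0],"delta_rot":[0,0,0],"gripper":0},{"linear":[0,0,-0.015],"delta_rot":[0,0,0],"gripper":0},{"linear":[0,0,-0.045],"delta_rot":[0,0,0],"gripper":0},{"linear":[0,0,-0.045],"delta_rot":[0,0,0],"gripper":0},{"linear":[0,0,-0.045],"delta_rot":[0,0,0],"gripper":0}]'
python3 -m crank '[{"linear":[-0.0295,0.0195,-0.0146],"delta_rot":[0,0,0.0584],"gripper":0},{"linear":[-0.0285,0.021,-0.0146],"delta_rot":[0,0,0.0584],"gripper":0},{"linear":[-0.027,0.023,-0.0146],"delta_rot":[0,0,0.0584],"gripper":0},{"linear":[-0.026,0.0245,-0.0146],"delta_rot":[0,0,0.0584],"gripper":0},{"linear":[-0.0245,0.026,-0.0146],"delta_rot":[0,0,0.0584],"gripper":0},{"linear":[-0.023,0.027,-0.0146],"delta_rot":[0,0,0.0584],"gripper":0},{"linear":[-0.021,0.0285,-0.0146],"delta_rot":[0,0,0.0584],"gripper":0},{"linear":[-0.0195,0.0295,-0.0146],"delta_rot":[0,0,0.0584],"gripper":0},{"linear":[-0.0175,0.031,-0.0146],"delta_rot":[0,0,0.0584],"gripper":0},{"linear":[-0.016,0.0315,-0.0146],"delta_rot":[0,0,0.0584],"gripper":0}]'
python3 -m crank '[{"linear":[0,0,0],"delta_rot":[0,0,0],"gripper":0}]'
python3 - <<'E'
from station import r,capture
from h import *
w=capture("wrist");cv2.imwrite("pics/w3.png",w["img"]);print(r.sense()["tcp_pos"])
E
```

```text
time_s: 5.3
tcp_pos: [0.4595, -0.0741, 0.1544]
ee_rot: [[-0.5, -0.866, -0.003], [-0.866, 0.5, 0.0], [0.001, 0.003, -1.0]]
wrist_force: [-0.1, 0.7, -4.0]
gripper_width: 0.222
time_s: 6.55
tcp_pos: [0.439, 0.2806, 0.2988]
ee_rot: [[-0.895, -0.445, -0.003], [-0.445, 0.895, -0.002], [0.004, -0.0, -1.0]]
wrist_force: [1.3, -0.2, -4.2]
gripper_width: 0.221
time_s: 6.68
tcp_pos: [0.4397, 0.282, 0.2992]
ee_rot: [[-0.893, -0.45, -0.001], [-0.45, 0.893, 0.0], [0.001, 0.001, -1.0]]
wrist_force: [-0.6, -0.7, -4.9]
gripper_width: 0.221
[0.4393 0.2805 0.2986]
```

View pics/w3.png

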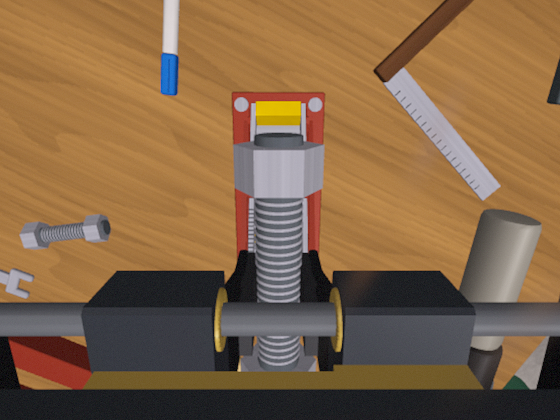

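The stud is held square (column 279), and its axis overlies the gauge: plate columns 233–324, lower yellow stop at rows 101–124. I zoom on the stops to locate their top inner edges.

Run:
```python
import cv2,numpy as np
w=cv2.imread("pics/w3.png");t=cv2.imread("pics/top0.png");s=cv2.imread("pics/scene0.png")
z=lambda i,x,y,n,f:cv2.resize(i[y:y+n,x:x+n],None,fx=f,fy=f,interpolation=cv2.INTER_NEAREST)
a=z(w,245,85,50,8);b=z(t,155,210,50,8);b=b
c=z(s,360,205,40,10)
cv2.imwrite("pics/z1.png",np.hstack([a,b]));cv2.imwrite("pics/z2.png",c)
```

```text
(no output)
```

View pics/z1.png

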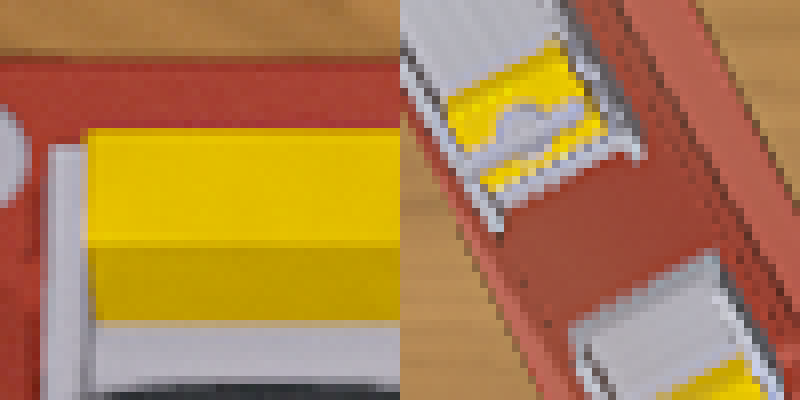

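View pics/z2.png

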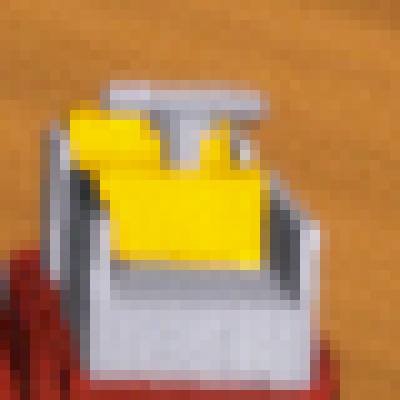

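Run:
```python
import cv2,numpy as np
t=cv2.imread("pics/top0.png")
z=lambda i,x,y,w,h,f:cv2.resize(i[y:y+h,x:x+w],None,fx=f,fy=f,interpolation=cv2.INTER_NEAREST)
cv2.imwrite("pics/z3.png",z(t,173,240,34,30,20));cv2.imwrite("pics/z4.png",z(t,155,208,34,30,20))
w=cv2.imread("pics/w3.png");h=cv2.cvtColor(w,cv2.COLOR_BGR2HSV)
for y in(104,108,112,119,122):
    q=np.where((h[y,230:330,0]>20)&(h[y,230:330,0]<32)&(h[y,230:330,1]>180))[0]+230;print(y,q.min(),q.max())
print(w[95:130,278].tolist())
```

```text
104 256 300
108 256 300
112 256 300
119 256 299
122 257 299
[[50, 66, 167], [54, 66, 167], [51, 66, 168], [48, 62, 165], [53, 64, 166], [54, 57, 163], [0, 163, 209], [0, 193, 228], [0, 189, 225], [0, 188, 226], [0, 190, 226], [0, 188, 226], [0, 191, 227], [0, 191, 227], [0, 190, 227], [0, 188, 226], [0, 189, 227], [0, 189, 226], [0, 189, 226], [0, 191, 228], [0, 175, 211], [0, 155, 190], [0, 156, 192], [0, 157, 193], [0, 155, 191], [0, 155, 190], [0, 157, 192], [0, 154, 190], [0, 154, 191], [0, 153, 192], [119, 163, 185], [175, 172, 178], [183, 171, 174], [182, 172, 175], [185, 175, 178]]
```

View pics/z3.png

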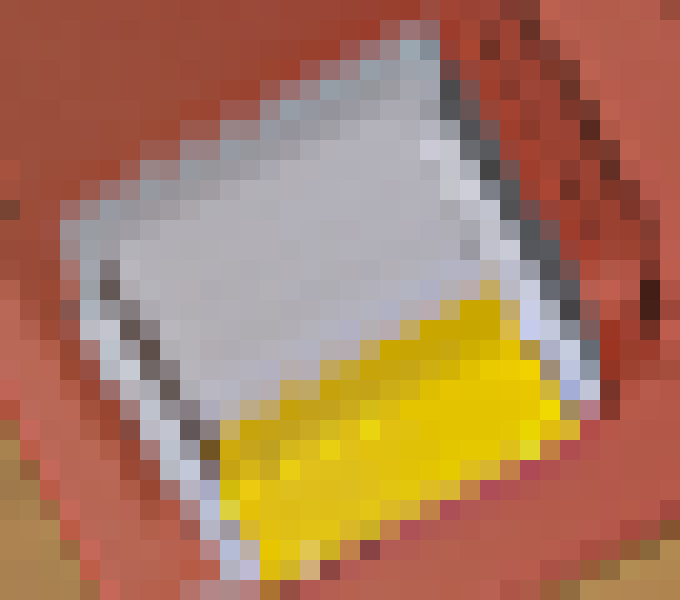

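View pics/z4.png

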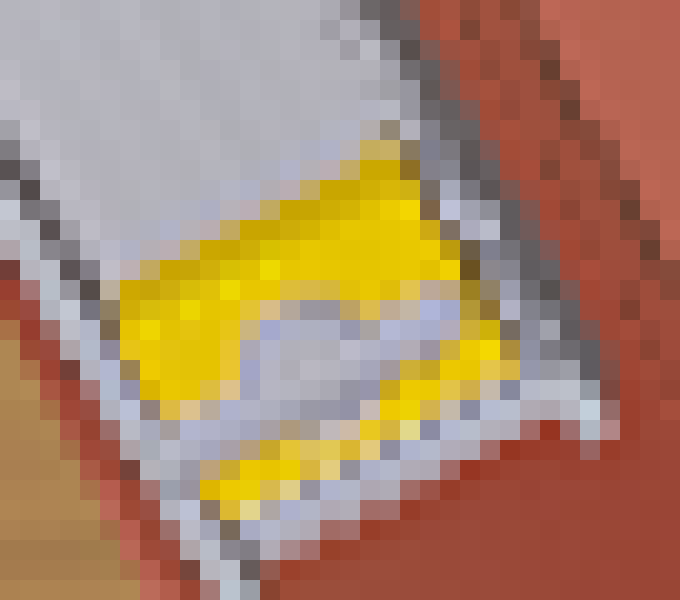

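The low stop in the top view has its floor edge at about (190.5,257.1) and top inner edge at (190.8,259.0). The upper stop's top inner edge is at (172.6,228.8). I triangulate with the wrist view, rows 125 and 115.

Run:
```python
from station import r,capture
from h import *
c=capture("top");w=capture("wrist");s=capture("scene")
P,e=tri(c,(190.5,257.1),w,(278.3,125.));Q,e2=tri(c,(190.75,259.),w,(278.2,115.))
print(P,e,Q,e2,Q-P,np.linalg.norm(Q-P))
h=np.radians(26.6);sx=np.array([np.cos(h)*.866,np.sin(h)*.866,.5]);gz=np.array([-.5*np.cos(h),-.5*np.sin(h),.866])
sy=np.cross(gz,sx)
B=np.array([.472,.2955,0])
for n,X in(("P",P),("Q-24gz",Q-.024*gz)):print(n,X,"lateral vs base",sy@(X-B))
X0=(P+Q-.024*gz)/2
o,d=ray(c,172.6,228.75);t=gz@(X0+.024*gz-o)/(gz@d);U=o+d*t;print("upper",U,(U-X0)@sx,(U-X0)@sy)
# bolts in wrist for lateral and heading
for q in((241,104),(315,104)):print(onz(w,*q,.012))
# scene upper face low-side top... 
print("clear from bar", (np.array([.4664,.2934,.1525])-X0)@np.stack([sx,sy,gz],1))
print("proj bar in wrist sanity",[proj(k,X0) for k in(c,s,w)])
```

```text
[0.3929 0.2564 0.068 ] 0.002476771224940465 [0.384  0.2507 0.0978] 0.005244117255733173 [-0.0089 -0.0057  0.0298] 0.031654786503951635
P [0.3929 0.2564 0.068 ] lateral vs base 0.0004111185239534937
Q-24gz [0.3948 0.2561 0.0771] lateral vs base -0.0006869737855552602
upper [0.4621 0.289  0.144 ] 0.10129046610936482 -0.0012915351975351617
[0.3933 0.2085 0.012 ]
[0.3546 0.286  0.012 ]
clear from bar [0.1106 0.0008 0.0285]
proj bar in wrist sanity [array([190.1947, 257.0816]), array([374.4078, 220.1885]), array([277.0904, 127.0896])]
```

Run:
```python
from station import r,capture
from h import *
c=capture("top");w=capture("wrist");s=capture("scene")
h=np.radians(26.6);sx=np.array([np.cos(h)*.866,np.sin(h)*.866,.5]);gz=np.array([-.5*np.cos(h),-.5*np.sin(h),.866]);sy=np.cross(gz,sx)
bar=np.array([.4664,.2934,.1525])
def onpl(cam,uv,p0,n):
    o,d=ray(cam,*uv);return o+d*(n@(p0-o))/(n@d)
for hb in(.042,.044):
    f=bar-hb*gz
    for cam,b,tp in((c,(190.5,257.1),(190.75,259)),(w,(278.3,125),(278.2,115))):
        X=onpl(cam,b,f,gz);Y=onpl(cam,tp,f+.024*gz,gz)-.024*gz
        print(hb,"low floor",X,"via top edge",Y)
    U=onpl(c,(172.6,228.75),f+.024*gz,gz)-.024*gz;print("high",U,(U-X)@sx,"face from bar",f-.017*sx)
i=s["img"];s0=cv2.imread("pics/scene0.png");print(s0[210:226,369].tolist())
```

```text
0.042 low floor [0.395 0.258 0.058] via top edge [0.3987 0.2585 0.06  ]
0.042 low floor [0.3934 0.2565 0.0568] via top edge [0.394  0.2567 0.0571]
high [0.4748 0.2974 0.1094] 0.10523119221355294 face from bar [0.472  0.2962 0.1076]
0.044 low floor [0.3952 0.2584 0.0559] via top edge [0.3989 0.2589 0.0579]
0.044 low floor [0.3935 0.2565 0.0546] via top edge [0.3941 0.2567 0.0549]
high [0.4751 0.2978 0.1073] 0.10558068951922055 face from bar [0.4729 0.2967 0.1059]
[[49, 118, 185], [56, 123, 189], [53, 121, 186], [56, 119, 179], [56, 116, 177], [49, 137, 194], [0, 177, 231], [0, 212, 247], [0, 218, 249], [0, 214, 248], [0, 202, 243], [0, 175, 226], [0, 133, 177], [23, 94, 123], [46, 79, 96], [65, 73, 75]]
```

Slot_low comes out at about (0.395, 0.2575, 0.0575), slot_high at about (0.473, 0.297, 0.108), and the clear length at about 103 mm. Now I check the stud's centre in the hand from the nut inner edges, and plan the tilted hover.

Run:
```python
from station import r,capture
from h import *
w=capture("wrist");s=r.sense();p=s["tcp_pos"];T=s["ee_rot"]
i=w["img"];print([int(v) for v in cv2.cvtColor(i,cv2.COLOR_BGR2GRAY)[340:390,279]],)
cv2.imwrite("pics/z5.png",cv2.resize(i[125:390,220:340],None,fx=2.2,fy=2.2))
n=-T[:,2]
for row in(137,147,143,197,357):
    for tz in(-.028,-.012):
        o,d=ray(w,278,row);q=p+T[:,2]*tz;X=o+d*(n@(q-o))/(n@d);print(row,tz,T.T@(X-p))
low=np.array([.395,.2575,.0575])
h=np.radians(26.6);sx=np.array([np.cos(h)*.866,np.sin(h)*.866,.5]);gz=np.array([-.5*np.cos(h),-.5*np.sin(h),.866])
Rg=np.stack([-sx,np.cross(-gz,-sx),-gz],1)
c=low+.049*sx+.085*gz      # stud centre
tcp=c-Rg@np.array([0,0,-.012]);print(tcp)
plan(p,T,tcp,Rg,n=6)
```

```text
[93, 96, 108, 156, 179, 144, 93, 96, 95, 125, 163, 169, 133, 91, 94, 94, 137, 170, 160, 119, 94, 96, 98, 154, 179, 144, 92, 94, 95, 94, 96, 98, 93, 95, 92, 97, 94, 94, 94, 95, 94, 91, 94, 91, 91, 93, 96, 95, 89, 60]
137 -0.028 [ 0.0674  0.0005 -0.028 ]
137 -0.012 [ 0.0657  0.0005 -0.012 ]
147 -0.028 [ 0.0639  0.0005 -0.028 ]
147 -0.012 [ 0.0617  0.0005 -0.012 ]
143 -0.028 [ 0.0653  0.0005 -0.028 ]
143 -0.012 [ 0.0633  0.0005 -0.012 ]
197 -0.028 [ 0.0452  0.0005 -0.028 ]
197 -0.012 [ 0.0408  0.0005 -0.012 ]
357 -0.028 [-0.0267  0.0005 -0.028 ]
357 -0.012 [-0.0396  0.0005 -0.012 ]
[0.4003 0.2602 0.1452]
lin [0.0074, 0.0001, 0.0257] rot [-0.0001, -0.0874, -0.0002]
lin [0.0096, 0.0001, 0.025] rot [-0.0001, -0.0874, -0.0002]
lin [0.0117, 0.0001, 0.0241] rot [-0.0001, -0.0874, -0.0002]
lin [0.0138, 0.0001, 0.023] rot [-0.0001, -0.0874, -0.0002]
lin [0.0157, 0.0001, 0.0217] rot [-0.0001, -0.0874, -0.0002]
lin [0.0176, 0.0001, 0.0202] rot [-0.0001, -0.0874, -0.0002]
```

View pics/z5.png

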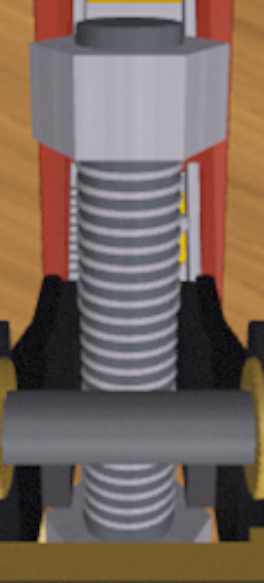

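```bash
python3 -m crank '[{"linear":[0.0075,0,0.0257],"delta_rot":[0,-0.0874,0],"gripper":0},{"linear":[0.0095,0,0.025],"delta_rot":[0,-0.0874,0],"gripper":0},{"linear":[0.0115,0,0.024],"delta_rot":[0,-0.0874,0],"gripper":0},{"linear":[0.014,0,0.023],"delta_rot":[0,-0.0874,0],"gripper":0},{"linear":[0.0155,0,0.0217],"delta_rot":[0,-0.0874,0],"gripper":0},{"linear":[0.0175,0,0.02],"delta_rot":[0,-0.0874,0],"gripper":0},{"linear":[0,0,0],"delta_rot":[0,0,0],"gripper":0},{"linear":[0,0,0],"delta_rot":[0,0,0],"gripper":0}]'
python3 - <<'E'
from station import r,capture
from h import *
w=capture("wrist");cv2.imwrite("pics/w4.png",w["img"]);s=r.sense();print(s["tcp_pos"],s["ee_rot"],s["joints"])
s=capture("scene");cv2.imwrite("pics/s4.png",s["img"])
print(proj(w,[.395,.2575,.0575]),proj(w,np.array([.395,.2575,.0575])+.024*np.array([-.447,-.224,.866])))
E
```

```text
time_s: 8.07
tcp_pos: [0.4277, 0.255, 0.1838]
ee_rot: [[-0.795, -0.426, 0.431], [-0.388, 0.904, 0.178], [-0.465, -0.025, -0.885]]
wrist_force: [-0.3, 0.3, -4.3]
gripper_width: 0.219
[0.4277 0.2557 0.184 ] [[-0.7949 -0.4271  0.4308]
 [-0.3885  0.9038  0.1792]
 [-0.4659 -0.025  -0.8845]] [  50.7816   -0.3744  -54.6129   50.2784  -16.6583 -161.3719]
[305.9286  91.8502] [307.4663  89.8828]
```

View pics/w4.png

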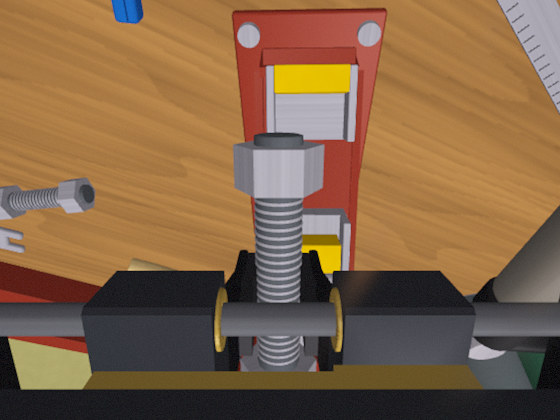

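View pics/s4.png

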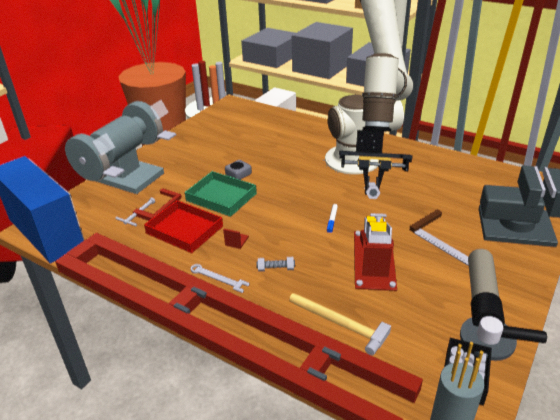

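The wrist view shows the tilted tool over the gauge, with the low stop at (313,78) and the upper at (322,255). The tool did not arrive in full. Joint 5 is near its limit and joint 6 is at -161, so I fit a kinematic model to find a better wrist branch.

```bash
cat > kin.py <<'E'
from h import *
from scipy.optimize import least_squares
ST=[([-58.4653,22.0908,.3784,-.0312,-68.4131,-14.817],[.1796,-.598,.2214]),
([10.4973,7.627,-22.8402,-.0023,-59.5481,-40.5026],[.4602,-.0772,.2002]),
([50.7816,-.3744,-54.6129,50.2784,-16.6583,-161.3719],[.4277,.2557,.184])]
def E(ax,d):return R.from_euler(ax,d,degrees=True).as_matrix()
def fk(q,k,s=(1,1,1)):
    lat,h,L1,L2,e,d6,a1=k
    R1=E('z',q[0]);R2=R1@E('y',q[1]);R3=R2@E('y',-q[2]);R4=R3@E('x',s[0]*q[3]);R5=R4@E('y',-q[4]*s[1]);R6=R5@E('x',s[2]*q[5])
    p=R1@np.array([a1,lat,h])+R2@np.array([0,0,L1])+R3@np.array([L2,0,e])+R6@np.array([d6,0,0])
    # tool z = R6 x ; tool y axis to be matched
    return p,R6
E
python3 - <<'E'
from kin import *
Rm=np.array([[-.7949,-.4271,.4308],[-.3885,.9038,.1792],[-.4659,-.025,-.8845]])
import itertools
k0=[-.16,.3,.35,.35,0,.25,0]
for s in itertools.product((1,-1),(1,-1),(1,-1)):
    p,A=fk(ST[2][0],k0,s);Rel=A.T@Rm; p,B=fk(ST[1][0],k0,s);Rel2=B.T@np.array([[-.5001,-.866,0],[-.866,.5001,0],[0,0,-1]])
    print(s,np.linalg.norm(Rel-Rel2));
    if np.linalg.norm(Rel-Rel2)<.05:print(Rel)
    f=least_squares(lambda k:np.concatenate([fk(q,k,s)[0]-p for q,p in ST]),k0);print(f.cost**.5,f.x)
E
```

```text
(1, 1, 1) 2.693963833452591
0.03335719831925918 [-0.167  -0.6984  0.7406 -0.0274  0.2725  0.0533  0.2406]
(1, 1, -1) 2.1754079262221255
0.03335719831925918 [-0.167  -0.6984  0.7406 -0.0274  0.2725  0.0533  0.2406]
(1, -1, 1) 2.6666247553649653
0.030807796155106423 [-0.17   -0.7852  0.7418  0.1277  0.4479 -0.0944  0.0975]
(1, -1, -1) 2.7530523045849056
0.030807796155106423 [-0.17   -0.7852  0.7418  0.1277  0.4479 -0.0944  0.0975]
(-1, 1, 1) 2.4276920725710522
0.029027837604408534 [-0.1534 -0.5116  0.706   0.0348  0.2174  0.1308  0.2176]
(-1, 1, -1) 0.0004168148451771915
[[-0.      0.0001  1.    ]
 [-0.9999  0.     -0.    ]
 [-0.     -0.9999 -0.    ]]
0.029027837604408534 [-0.1534 -0.5116  0.706   0.0348  0.2174  0.1308  0.2176]
(-1, -1, 1) 2.8284183529657985
0.024162949870640223 [-0.1517 -0.7587  0.7273  0.2539  0.5356 -0.1546 -0.0038]
(-1, -1, -1) 2.640016171705918
0.024162949870640223 [-0.1517 -0.7587  0.7273  0.2539  0.5356 -0.1546 -0.0038]
```

```bash
cat >> kin.py <<'E'
S=(-1,1,-1);C=np.array([[0,0,1.],[-1,0,0],[0,-1,0]])
def fk2(q,k):
    h,L1,L2,e,d6,lat=k[:6];a1=k[6] if len(k)>6 else 0
    R1=E('z',q[0]);R2=R1@E('y',q[1]);R3=R2@E('y',-q[2]);R4=R3@E('x',-q[3]);R5=R4@E('y',-q[4]);R6=R5@E('x',-q[5])
    p=R1@np.array([a1,0,h])+R2@np.array([0,0,L1])+R3@np.array([L2,0,e])+R5@np.array([d6,lat,0])
    return p,R6@C
E
python3 - <<'E'
from kin import *
for k0 in([.3,.35,.35,0,.25,-.16],[.2,.4,.45,0.05,.2,-.16]):
    f=least_squares(lambda k:np.concatenate([fk2(q,k)[0]-p for q,p in ST]),k0);print(f.cost**.5,f.x)
    f=least_squares(lambda k:np.concatenate([fk2(q,k)[0]-p for q,p in ST]),k0+[0]);print(f.cost**.5,f.x)
E
```

```text
4.968467496854225e-05 [ 0.1601  0.5652  0.4217  0.0001  0.3064 -0.1598]
4.967223311840832e-05 [ 0.1601  0.5652  0.4217  0.0001  0.3063 -0.1598  0.    ]
4.9684674969741104e-05 [ 0.1601  0.5652  0.4217  0.0001  0.3064 -0.1598]
4.9672233118812294e-05 [ 0.1601  0.5652  0.4217  0.0001  0.3063 -0.1598  0.    ]
```

The model with the lateral wrist offset fits to 0.05 mm. Now I solve inverse kinematics for the gauge and tray poses, both ways round.

```bash
cat >> kin.py <<'E'
K=[.1601,.5652,.4217,.0001,.3064,-.1598]
LO=np.array([-179.83,-69.29,-61.27,-181.25,-171.15,-177.46]);HI=np.array([179.83,118.12,80.66,117.63,-9.14,177.46])
def ik(p,Rt,q0):
    def f(q):
        a,A=fk2(q,K);return np.r_[(a-p)*5,(A-Rt).ravel()]
    s=least_squares(f,np.clip(q0,LO+.1,HI-.1),bounds=(LO,HI),x_scale=30.);a,A=fk2(s.x,K)
    return s.x,np.linalg.norm(a-p),np.degrees(R.from_matrix(A.T@Rt).magnitude())
h=np.radians(26.6);sx=np.array([np.cos(h)*.866,np.sin(h)*.866,.5]);gz=np.array([-.5*np.cos(h),-.5*np.sin(h),.866]);sy=np.cross(gz,sx)
low=np.array([.395,.2575,.0575])
RA=np.stack([-sx,np.cross(-gz,-sx),-gz],1);RB=np.stack([sx,np.cross(-gz,sx),-gz],1)
E
python3 - <<'E'
from kin import *
for Rt,n in((RA,"A"),(RB,"B")):
    for u in(.049,.055):
        for z in(.10,.085,.06,.04,.016):
            c=low+u*sx+z*gz-gz*.012
            best=min((ik(c,Rt,g) for g in([50,0,-54,50,-16,-160],[50,0,-54,50,-16,20],[50,0,-54,110,-12,-160],[50,0,-54,-100,-30,20],[30,0,-50,-50,-30,100])),key=lambda t:t[1]*100+t[2])
            print(n,u,z,best[0].round(1),best[1].round(4),best[2].round(2))
E
```

```text
A 0.049 0.1 [  46.5   -1.5  -61.3   67.6   -9.9 -175.1] 0.0067 2.14
A 0.049 0.085 [  44.8    0.2  -61.3   71.4   -9.1 -177.5] 0.0091 3.09
A 0.049 0.06 [  44.4    3.5  -59.9   71.5   -9.1 -177.5] 0.0145 5.03
A 0.049 0.04 [  44.1    6.2  -58.7   71.6   -9.1 -177.5] 0.0184 6.52
A 0.049 0.016 [  15.5   13.8  -51.4 -181.2   -9.1  100.7] 0.0149 7.22
A 0.055 0.1 [  44.9   -1.3  -61.3   71.2   -9.1 -177.2] 0.0053 1.69
A 0.055 0.085 [  44.6    0.4  -60.8   71.7   -9.1 -177.5] 0.0083 2.84
A 0.055 0.06 [  44.2    3.7  -59.4   71.7   -9.1 -177.5] 0.0136 4.76
A 0.055 0.04 [  43.9    6.4  -58.2   71.8   -9.1 -177.5] 0.0174 6.25
A 0.055 0.016 [  15.6   13.9  -50.9 -181.2   -9.1  100.6] 0.0156 7.42
B 0.049 0.1 [ 46.5  -1.5 -61.3  67.6  -9.9   4.9] 0.0067 2.14
B 0.049 0.085 [ 44.4   0.3 -61.3  73.   -9.1   1.2] 0.0092 3.06
B 0.049 0.06 [ 42.2   3.5 -60.6  79.7  -9.1  -3.9] 0.0141 4.98
B 0.049 0.04 [ 37.9   6.4 -60.2  93.5  -9.1 -14.1] 0.0164 6.56
B 0.049 0.016 [  15.5   13.8  -51.4 -181.2   -9.1  -79.3] 0.0149 7.22
B 0.055 0.1 [ 44.9  -1.3 -61.3  71.2  -9.1   2.8] 0.0053 1.69
B 0.055 0.085 [ 43.7   0.4 -61.1  75.1  -9.1  -0.2] 0.0082 2.8
B 0.055 0.06 [ 42.6   3.7 -60.   77.9  -9.1  -2.4] 0.0134 4.73
B 0.055 0.04 [ 39.7   6.5 -59.4  87.1  -9.1  -9.3] 0.0163 6.26
B 0.055 0.016 [  15.6   13.9  -50.9 -181.2   -9.1  -79.4] 0.0156 7.42
```

A tool square to the slot is out of reach there, because joint 5 would hit its limit. A rod can be gripped with the tool pitched about the jaw axis, so I check which tool tilt at the gauge is reachable.

```bash
cat >> kin.py <<'E'
def Rt_(tilt,flip,yaw=26.6):
    "tool pitched so its z leans outward by tilt deg from vertical along yaw; flip: tool x up-slope"
    a=np.radians(yaw);t=np.radians(tilt);H=np.array([np.cos(a),np.sin(a),0]);z=np.array([0,0,-1])*np.cos(t)+H*np.sin(t)
    x=H*np.cos(t)+np.array([0,0,1])*np.sin(t)
    if not flip:x=-x
    return np.stack([x,np.cross(z,x),z],1)
E
python3 - <<'E'
from kin import *
for flip in(0,1):
  for t in(0,10,15,20,25):
    Rt=Rt_(t,flip)
    for z in(.085,.016):
        c=low+.05*sx+z*gz+Rt[:,2]*.012
        best=min((ik(c,Rt,g) for g in([50,0,-54,20,-26,-160],[50,0,-54,20,-26,20])),key=lambda t:t[1]*100+t[2])
        print(flip,t,z,best[0].round(1),best[1].round(4),best[2].round(2))
E
```

```text
0 0 0.085 [  52.9   11.7  -26.9   -0.   -51.4 -116.3] 0.0 0.0
0 0 0.016 [  51.    19.3  -26.5   -0.   -44.1 -114.4] 0.0 0.0
0 10 0.085 [  55.9    7.1  -36.5    8.   -37.9 -125.2] 0.0 0.0
0 10 0.016 [  53.6   15.4  -37.1    9.4  -28.9 -124.8] 0.0 0.0
0 15 0.085 [  57.2    5.   -42.4   15.1  -30.4 -132.9] 0.0 0.0
0 15 0.016 [  54.    13.7  -44.5   20.8  -19.6 -136.3] 0.0 0.0
0 20 0.085 [  57.2    3.1  -49.8   27.7  -22.  -145. ] 0.0 0.0
0 20 0.016 [  48.4   11.9  -54.4   50.5   -9.1 -160.9] 0.0023 0.85
0 25 0.085 [  49.3    1.5  -59.4   58.4  -11.  -168.7] 0.0 0.0
0 25 0.016 [  46.9   10.7  -55.4   57.8   -9.1 -166.6] 0.0126 4.62
1 0 0.085 [ 52.9  11.7 -26.9   0.  -51.4  63.7] 0.0 0.0
1 0 0.016 [ 51.   19.3 -26.5   0.  -44.1  65.6] 0.0 0.0
1 10 0.085 [ 55.9   7.1 -36.5   8.  -37.9  54.8] 0.0 0.0
1 10 0.016 [ 53.6  15.4 -37.1   9.4 -28.9  55.2] 0.0 0.0
1 15 0.085 [ 57.2   5.  -42.4  15.1 -30.4  47.1] 0.0 0.0
1 15 0.016 [ 54.   13.7 -44.5  20.8 -19.6  43.7] 0.0 0.0
1 20 0.085 [ 57.2   3.1 -49.8  27.7 -22.   35. ] 0.0 0.0
1 20 0.016 [ 48.4  11.9 -54.4  50.5  -9.1  19.1] 0.0023 0.85
1 25 0.085 [ 49.3   1.5 -59.4  58.4 -11.   11.3] 0.0 0.0
1 25 0.016 [ 46.9  10.7 -55.4  57.8  -9.1  13.4] 0.0126 4.62
```

A tilt of about 12° at the gauge is comfortably reachable, and it clears the clamp bar. That needs the rod held 18° off square, so I set this stud back on open bench at (0.50, 0.04) and regrip it pitched.

Run:
```python
from station import r
from kin import *
s=r.sense();p,T=s["tcp_pos"],s["ee_rot"]
w1=np.array([.44,.24,.25]);D=down(-153.4)
plan(p,T,w1,D,n=5);print()
w2=np.array([.5,.04,.06]);plan(w1,D,w2,D,n=6)
```

```text
lin [-0.0069, -0.0043, -0.0112] rot [-0.006, 0.0969, -0.0031]
lin [-0.0057, -0.0042, -0.0118] rot [-0.006, 0.0969, -0.0031]
lin [-0.0046, -0.0042, -0.0124] rot [-0.006, 0.0969, -0.0031]
lin [-0.0033, -0.0041, -0.0128] rot [-0.006, 0.0969, -0.0031]
lin [-0.0021, -0.004, -0.013] rot [-0.006, 0.0969, -0.0031]

lin [0.006, -0.0343, 0.0317] rot [0.0, 0.0, 0.0]
lin [0.006, -0.0343, 0.0317] rot [0.0, 0.0, 0.0]
lin [0.006, -0.0343, 0.0317] rot [0.0, 0.0, 0.0]
lin [0.006, -0.0343, 0.0317] rot [0.0, 0.0, 0.0]
lin [0.006, -0.0343, 0.0317] rot [0.0, 0.0, 0.0]
lin [0.006, -0.0343, 0.0317] rot [0.0, 0.0, 0.0]
```

```bash
python3 -m crank '[{"linear":[-0.007,-0.004,-0.011],"delta_rot":[-0.006,0.097,-0.003],"gripper":0},{"linear":[-0.0055,-0.004,-0.012],"delta_rot":[-0.006,0.097,-0.003],"gripper":0},{"linear":[-0.0045,-0.004,-0.0125],"delta_rot":[-0.006,0.097,-0.003],"gripper":0},{"linear":[-0.0035,-0.004,-0.013],"delta_rot":[-0.006,0.097,-0.003],"gripper":0},{"linear":[-0.002,-0.004,-0.013],"delta_rot":[-0.006,0.097,-0.003],"gripper":0},{"linear":[0,0,0],"delta_rot":[0,0,0],"gripper":0}]'
python3 -m crank '[{"linear":[0.006,-0.0345,0.0317],"delta_rot":[0,0,0],"gripper":0},{"linear":[0.006,-0.0345,0.0317],"delta_rot":[0,0,0],"gripper":0},{"linear":[0.006,-0.0345,0.0317],"delta_rot":[0,0,0],"gripper":0},{"linear":[0.006,-0.0345,0.0317],"delta_rot":[0,0,0],"gripper":0},{"linear":[0.006,-0.034,0.0317],"delta_rot":[0,0,0],"gripper":0},{"linear":[0.006,-0.034,0.0317],"delta_rot":[0,0,0],"gripper":0},{"linear":[0,0,0],"delta_rot":[0,0,0],"gripper":0}]'
python3 - <<'E'
from station import r
from kin import *
s=r.sense();p,T=s["tcp_pos"],s["ee_rot"];print(p)
plan(p,T,[p[0],p[1],.0045],down(-153.4),n=4)
E
```

```text
time_s: 8.93
tcp_pos: [0.4461, 0.2386, 0.2497]
ee_rot: [[-0.899, -0.435, 0.056], [-0.435, 0.9, 0.01], [-0.055, -0.015, -0.998]]
wrist_force: [0.3, -0.2, -4.4]
gripper_width: 0.217
time_s: 9.8
tcp_pos: [0.5091, 0.0337, 0.0576]
ee_rot: [[-0.901, -0.432, 0.048], [-0.433, 0.902, 0.004], [-0.045, -0.018, -0.999]]
wrist_force: [-0.5, -0.0, -3.8]
gripper_width: 0.22
[0.5091 0.0337 0.0576]
lin [0.0006, 0.0002, 0.0133] rot [-0.0045, 0.0111, -0.0042]
lin [0.0004, 0.0002, 0.0133] rot [-0.0045, 0.0111, -0.0042]
lin [0.0003, 0.0001, 0.0133] rot [-0.0045, 0.0111, -0.0042]
lin [0.0001, 0.0001, 0.0133] rot [-0.0045, 0.0111, -0.0042]
```

```bash
python3 -m crank '[{"linear":[0.0005,0,0.020],"delta_rot":[-0.0045,0.011,-0.004],"gripper":0},{"linear":[0.0005,0,0.018],"delta_rot":[-0.0045,0.011,-0.004],"gripper":0},{"linear":[0.0005,0,0.010],"delta_rot":[-0.0045,0.011,-0.004],"gripper":0},{"linear":[0,0,0.005],"delta_rot":[-0.0045,0.011,-0.004],"gripper":0},{"linear":[0,0,0],"delta_rot":[0,0,0],"gripper":0}]'
python3 -m crank '[{"linear":[0,0,0],"delta_rot":[0,0,0],"gripper":55},{"linear":[0,0,0],"delta_rot":[0,0,0],"gripper":55},{"linear":[0,0,0],"delta_rot":[0,0,0],"gripper":55},{"linear":[0,0,0],"delta_rot":[0,0,0],"gripper":55}]'
python3 - <<'E'
from station import r,capture
from kin import *
s=r.sense();p,T=s["tcp_pos"],s["ee_rot"];print(p,T)
w=capture("wrist");cv2.imwrite("pics/w5.png",w["img"])
c=np.array([p[0],p[1],.016]);R1=Rt_(-18,0);print(R1)
plan(p,T,c+R1[:,2]*.011,R1,n=3)
E
```

```text
time_s: 10.42
tcp_pos: [0.5131, 0.0354, 0.0075]
ee_rot: [[-0.893, -0.45, 0.007], [-0.45, 0.893, 0.002], [-0.007, -0.001, -1.0]]
wrist_force: [-0.1, -1.0, -4.2]
gripper_width: 0.219
time_s: 10.92
tcp_pos: [0.513, 0.0352, 0.0081]
ee_rot: [[-0.893, -0.45, 0.007], [-0.45, 0.893, 0.002], [-0.008, -0.001, -1.0]]
wrist_force: [0.6, 0.4, 0.2]
gripper_width: 0.526
[0.513  0.0352 0.0081] [[-0.893  -0.4501  0.0075]
 [-0.4501  0.893   0.0021]
 [-0.0076 -0.0015 -1.    ]]
[[-0.8504 -0.4478 -0.2763]
 [-0.4258  0.8942 -0.1384]
 [ 0.309   0.     -0.9511]]
lin [0.0011, 0.0, 0.0008] rot [-0.0006, 0.1073, 0.0008]
lin [0.001, 0.0, 0.001] rot [-0.0006, 0.1073, 0.0008]
lin [0.0009, 0.0, 0.0011] rot [-0.0006, 0.1073, 0.0008]
```

View pics/w5.png

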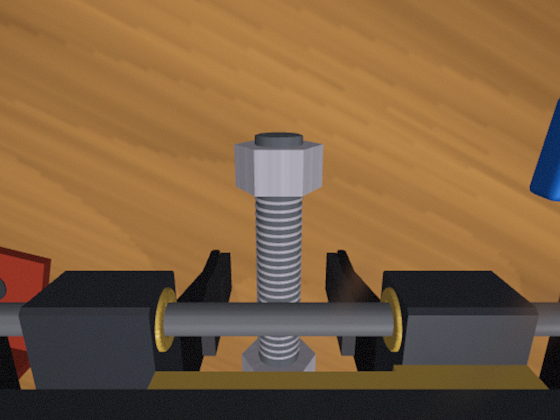

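The stud lies flat between the fingers at column 279. Now I pitch the tool about the rod and grip again.

```bash
python3 -m crank '[{"linear":[0.0016,0,0.001],"delta_rot":[0,0.107,0.001],"gripper":55},{"linear":[0.0015,0,0.001],"delta_rot":[0,0.107,0.001],"gripper":55},{"linear":[0.0014,0,0.001],"delta_rot":[0,0.107,0.001],"gripper":55},{"linear":[0,0,0],"delta_rot":[0,0,0],"gripper":55}]'
python3 -m crank '[{"linear":[0,0,0],"delta_rot":[0,0,0],"gripper":0},{"linear":[0,0,0],"delta_rot":[0,0,0],"gripper":0},{"linear":[0,0,0],"delta_rot":[0,0,0],"gripper":0},{"linear":[0,0,0],"delta_rot":[0,0,0],"gripper":0},{"linear":[0,0,0],"delta_rot":[0,0,0],"gripper":0},{"linear":[0,0,0],"delta_rot":[0,0,0],"gripper":0}]'
python3 - <<'E'
from station import r,capture
from kin import *
s=r.sense();p,T=s["tcp_pos"],s["ee_rot"];print(p,T)
w1=p+[0,0,.17];plan(p,T,w1,T,n=4);print()
Rg=Rt_(12,0);off=(.016-p[2])/(-T[2,2])  # axis distance behind tcp along tool z
print("off",off)
c=low+.049*sx+.085*gz;tc=c+Rg[:,2]*off;print(tc)
plan(w1,T,tc+[0,0,.03],Rg,n=7);print();plan(tc+[0,0,.03],Rg,tc,Rg,n=1)
E
```

```text
time_s: 11.48
tcp_pos: [0.5095, 0.0336, 0.0042]
ee_rot: [[-0.851, -0.448, -0.275], [-0.425, 0.894, -0.14], [0.308, -0.002, -0.951]]
wrist_force: [0.6, -0.1, 0.1]
gripper_width: 0.548
time_s: 12.22
tcp_pos: [0.5083, 0.0329, 0.0055]
ee_rot: [[-0.851, -0.447, -0.276], [-0.425, 0.894, -0.14], [0.31, -0.002, -0.951]]
wrist_force: [-1.9, -0.3, 4.7]
gripper_width: 0.219
[0.5083 0.0329 0.0055] [[-0.8506 -0.4474 -0.2761]
 [-0.4249  0.8943 -0.1401]
 [ 0.3096 -0.0018 -0.9509]]
lin [0.0132, -0.0001, -0.0404] rot [0.0, 0.0, 0.0]
lin [0.0132, -0.0001, -0.0404] rot [0.0, 0.0, 0.0]
lin [0.0132, -0.0001, -0.0404] rot [0.0, 0.0, 0.0]
lin [0.0132, -0.0001, -0.0404] rot [0.0, 0.0, 0.0]

off 0.011042795572586108
[0.397  0.2585 0.1448]
lin [-0.0002, 0.0359, -0.0] rot [-0.0003, -0.0749, -0.0001]
lin [-0.0002, 0.0359, -0.0] rot [-0.0003, -0.0749, -0.0001]
lin [-0.0002, 0.0359, 0.0] rot [-0.0003, -0.0749, -0.0001]
lin [-0.0002, 0.0359, 0.0] rot [-0.0003, -0.0749, -0.0001]
lin [-0.0002, 0.0359, 0.0001] rot [-0.0003, -0.0749, -0.0001]
lin [-0.0002, 0.0359, 0.0001] rot [-0.0003, -0.0749, -0.0001]
lin [-0.0002, 0.0359, 0.0001] rot [-0.0003, -0.0749, -0.0001]

lin [0.0062, 0.0, 0.0293] rot [0.0, 0.0, 0.0]
```

```bash
python3 -m crank '[{"linear":[0.006,0,-0.018],"delta_rot":[0,0,0],"gripper":0},{"linear":[0.013,0,-0.0405],"delta_rot":[0,0,0],"gripper":0},{"linear":[0.0145,0,-0.045],"delta_rot":[0,0,0],"gripper":0},{"linear":[0.0145,0,-0.045],"delta_rot":[0,0,0],"gripper":0},{"linear":[0.004,0,-0.0125],"delta_rot":[0,0,0],"gripper":0}]'
python3 -m crank '[{"linear":[0,0.036,0],"delta_rot":[0,-0.075,0],"gripper":0},{"linear":[0,0.036,0],"delta_rot":[0,-0.075,0],"gripper":0},{"linear":[0,0.036,0],"delta_rot":[0,-0.075,0],"gripper":0},{"linear":[0,0.036,0],"delta_rot":[0,-0.075,0],"gripper":0},{"linear":[0,0.036,0],"delta_rot":[0,-0.075,0],"gripper":0},{"linear":[0,0.036,0],"delta_rot":[0,-0.075,0],"gripper":0},{"linear":[0,0.036,0],"delta_rot":[0,-0.075,0],"gripper":0},{"linear":[0,0,0],"delta_rot":[0,0,0],"gripper":0},{"linear":[0,0,0],"delta_rot":[0,0,0],"gripper":0}]'
python3 - <<'E'
from station import r,capture
from kin import *
s=r.sense();p,T=s["tcp_pos"],s["ee_rot"];print(p,T)
w=capture("wrist");cv2.imwrite("pics/w6.png",w["img"]);c=capture("scene");cv2.imwrite("pics/s6.png",cv2.resize(c["img"][130:300,300:450],None,fx=4,fy=4))
print(proj(w,low),proj(w,low+.024*gz),proj(w,low+.103*sx+.024*gz))
E
```

```text
time_s: 12.85
tcp_pos: [0.5099, 0.034, 0.1762]
ee_rot: [[-0.853, -0.447, -0.27], [-0.426, 0.894, -0.137], [0.303, -0.002, -0.953]]
wrist_force: [-0.1, 0.1, -3.9]
gripper_width: 0.223
time_s: 13.98
tcp_pos: [0.395, 0.2579, 0.1724]
ee_rot: [[-0.875, -0.447, 0.185], [-0.438, 0.894, 0.089], [-0.206, -0.003, -0.979]]
wrist_force: [0.7, -0.0, -3.2]
gripper_width: 0.217
[0.395  0.2579 0.1724] [[-0.8749 -0.4474  0.1853]
 [-0.4383  0.8944  0.0894]
 [-0.2058 -0.003  -0.9786]]
[277.2457 174.9994] [277.0669 171.2171] [276.9142 320.7597]
```

View pics/w6.png

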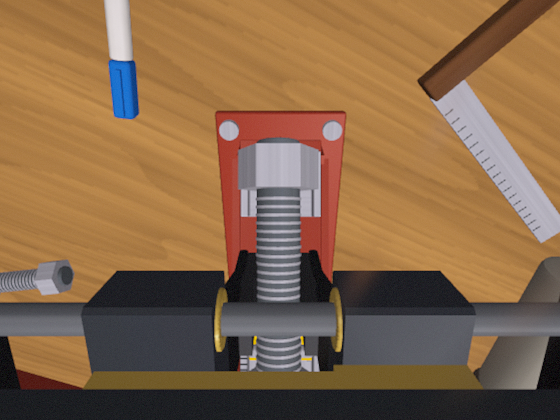

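View pics/s6.png

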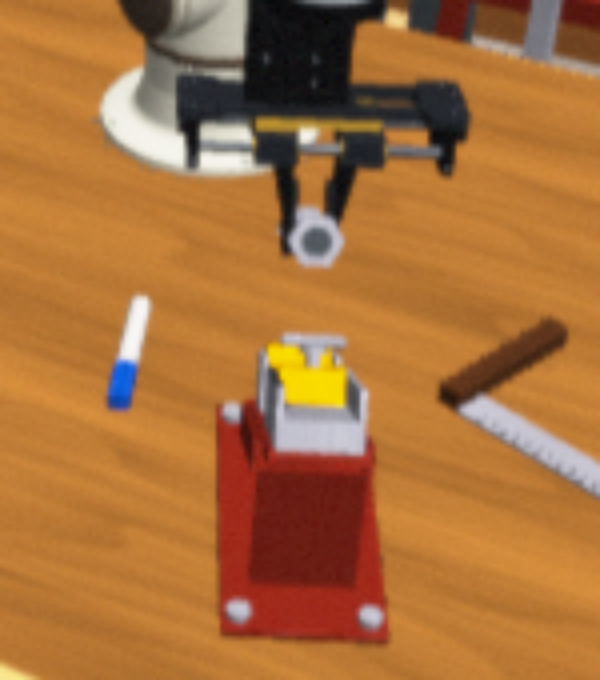

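The wrist view shows the held stud at column 279 with the channel walls at 240 and 320 (mid 280), so it is lined up. I shift +1 mm in tool y and lower along the slot normal, stopping short of the stops.

```bash
cat >> kin.py <<'E'
def gpos(off=.011):
    from station import r
    s=r.sense();p,T=s["tcp_pos"],s["ee_rot"];c=p-T[:,2]*off-low
    print("axis pt in slot frame mm",(np.array([c@sx,c@sy,c@gz])*1e3).round(1),"F slot",np.array([s["wrist_force"]@a for a in(sx,sy,gz)]).round(1),"W",s["wrist_force"].round(1),"M",s["moment"].round(2),"t",s["time_s"],"gw",round(s["gripper_width"],3))
    return s,p,T
def togo(u,v,z,tilt=12,off=.011,n=None):
    s,p,T=gpos(off);Rg=Rt_(tilt,0);tc=low+u*sx+v*sy+z*gz+Rg[:,2]*off;plan(p,T,tc,Rg,n=n)
E
python3 -c "
from kin import *
togo(.049,.001,.05,n=4)"
```

```text
axis pt in slot frame mm [ 62.2   0.1 109.9] F slot [-1.7 -0.1 -3.3] W [ 0.2 -0.  -3.7] M [-0.3   0.57  0.02] t 14.075 gw 0.218
lin [-0.0015, 0.0003, 0.0153] rot [-0.0007, -0.0001, -0.0004]
lin [-0.0015, 0.0003, 0.0153] rot [-0.0007, -0.0001, -0.0004]
lin [-0.0015, 0.0003, 0.0153] rot [-0.0007, -0.0001, -0.0004]
lin [-0.0015, 0.0002, 0.0153] rot [-0.0007, -0.0001, -0.0004]
```

```bash
python3 -m crank '[{"linear":[-0.0015,0.0003,0.0155],"delta_rot":[-0.0007,0,0],"gripper":0},{"linear":[-0.0015,0.0003,0.0155],"delta_rot":[-0.0007,0,0],"gripper":0},{"linear":[-0.0015,0.0003,0.0155],"delta_rot":[-0.0007,0,0],"gripper":0},{"linear":[-0.0015,0.0003,0.0145],"delta_rot":[-0.0007,0,0],"gripper":0},{"linear":[0,0,0],"delta_rot":[0,0,0],"gripper":0}]'
python3 - <<'E'
from kin import *
from station import capture
togo(.049,.001,.041,n=3)
w=capture("wrist");cv2.imwrite("pics/w7.png",w["img"]);c=capture("scene");cv2.imwrite("pics/s7.png",cv2.resize(c["img"][150:290,320:440],None,fx=5,fy=5))
E
```

```text
time_s: 14.7
tcp_pos: [0.4123, 0.2668, 0.1143]
ee_rot: [[-0.876, -0.446, 0.185], [-0.436, 0.895, 0.091], [-0.206, -0.001, -0.979]]
wrist_force: [-1.1, -0.1, -4.5]
gripper_width: 0.218
axis pt in slot frame mm [48.8  0.6 49.8] F slot [-3.1  0.4 -3.4] W [-1.1 -0.1 -4.5] M [-0.46  0.87 -0.02] t 14.7 gw 0.218
lin [-0.001, 0.0001, 0.0028] rot [-0.0003, -0.0006, -0.0007]
lin [-0.001, 0.0001, 0.0028] rot [-0.0003, -0.0006, -0.0007]
lin [-0.001, 0.0001, 0.0028] rot [-0.0003, -0.0006, -0.0007]
```

View pics/w7.png

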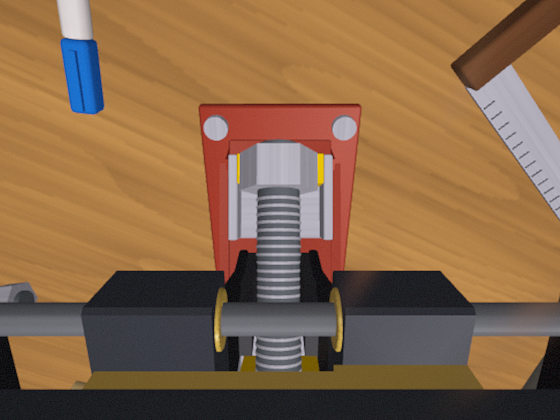

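View pics/s7.png

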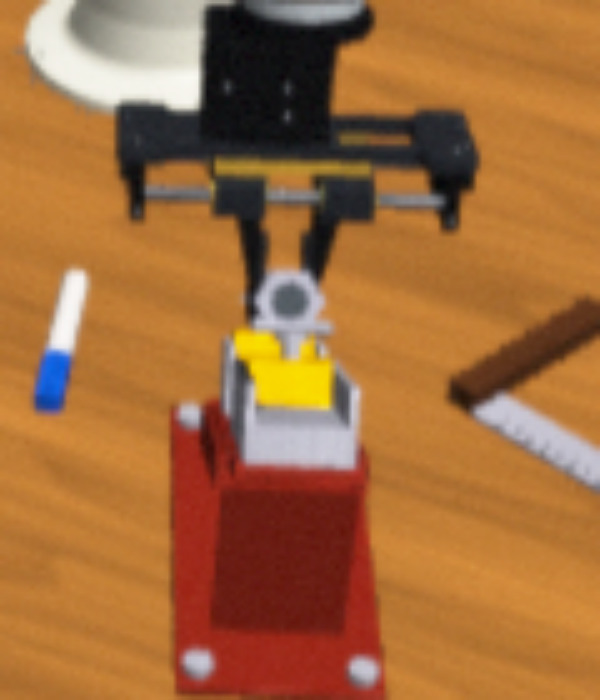

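Run:
```python
from kin import *
from station import capture
c=capture("scene");cv2.imwrite("pics/s8.png",cv2.resize(c["img"][195:245,355:405],None,fx=12,fy=12,interpolation=cv2.INTER_NEAREST))
b=lambda q:(proj(c,q)-[355,195])*12+6
for L in(.124,.130): print("end proj",b(low+(.049+L/2)*sx+.050*gz))
print("bar ends",b(low+.120*sx+.042*gz+.02*sy),b(low+.120*sx+.042*gz-.02*sy), b([.4591,.312,.1527]),b([.4737,.2748,.1522]))
```

```text
end proj [283.5133 203.6329]
end proj [284.6004 205.0499]
bar ends [376.9763 247.1626] [193.6624 240.6963] [376.3362 248.2107] [193.3902 233.9744]
```

View pics/s8.png

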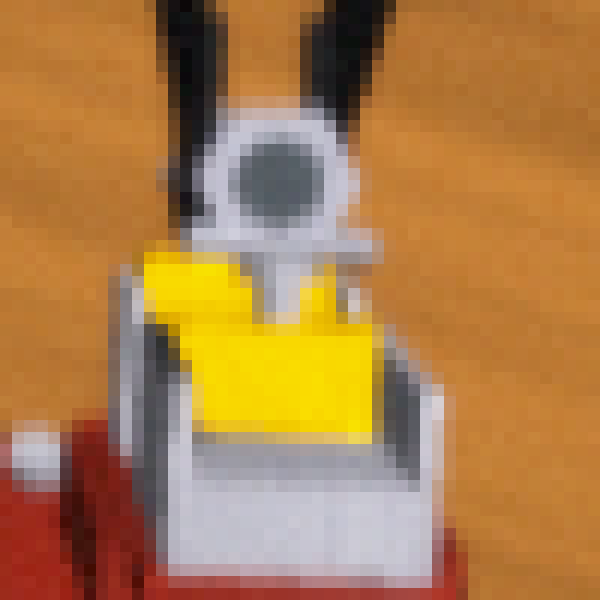

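Run:
```python
from kin import *
from station import capture
s,p,T=gpos();w=capture("wrist");c=p-T[:,2]*.011
for L in(.126,.130):
  for e in(-5,0,5):
    Re=R.from_rotvec(np.radians(-e)*T[:,1]).as_matrix()  # pitch error
    for n,a,b in(("nut outer top",L/2-.004,.016),("nut inner top",L/2-.022,.016),("end top",L/2,.010)):
        print(L,e,n,proj(w,c+Re@(-a*sx+b*gz)).round(1),end=" | ")
    print((Re@sx)[2])
```

```text
axis pt in slot frame mm [50.1  1.5 50.8] F slot [-1.  -0.2 -3.2] W [ 0.8  0.1 -3.3] M [-0.28  0.68  0.04] t 14.85 gw 0.223
0.126 -5 nut outer top [276.4 148.8] | 0.126 -5 nut inner top [276.5 193.6] | 0.126 -5 end top [276.5 140.4] | 0.4226205549304049
0.126 0 nut outer top [276.5 147. ] | 0.126 0 nut inner top [276.5 190.3] | 0.126 0 end top [276.5 140.3] | 0.5
0.126 5 nut outer top [276.5 146.5] | 0.126 5 nut inner top [276.6 188. ] | 0.126 5 end top [276.6 141.4] | 0.5735741540720072
0.13 -5 nut outer top [276.4 143.7] | 0.13 -5 nut inner top [276.5 188.7] | 0.13 -5 end top [276.4 135.5] | 0.4226205549304049
0.13 0 nut outer top [276.5 142.2] | 0.13 0 nut inner top [276.5 185.5] | 0.13 0 end top [276.5 135.7] | 0.5
0.13 5 nut outer top [276.5 142. ] | 0.13 5 nut inner top [276.6 183.3] | 0.13 5 end top [276.6 137. ] | 0.5735741540720072
```

```bash
python3 -m crank '[{"linear":[-0.0005,0,0.003],"delta_rot":[0,0,0],"gripper":0},{"linear":[-0.0005,0,0.003],"delta_rot":[0,0,0],"gripper":0},{"linear":[0,0,0],"delta_rot":[0,0,0],"gripper":0}]'; python3 -c "
from kin import *
gpos()"
python3 -m crank '[{"linear":[-0.0005,0,0.0025],"delta_rot":[0,0,0],"gripper":0},{"linear":[0,0,0],"delta_rot":[0,0,0],"gripper":0}]'; python3 -c "
from kin import *
gpos()"
```

```text
time_s: 15.28
tcp_pos: [0.4141, 0.2691, 0.1132]
ee_rot: [[-0.874, -0.448, 0.189], [-0.438, 0.894, 0.095], [-0.212, 0.001, -0.977]]
wrist_force: [-13.8, -7.0, 20.9]
gripper_width: 0.218
axis pt in slot frame mm [50.5  1.8 47.5] F slot [-2.9 -0.1 25.8] W [-13.8  -7.   20.9] M [-1.34  3.08  0.09] t 15.275 gw 0.218
time_s: 15.52
tcp_pos: [0.4155, 0.2698, 0.1121]
ee_rot: [[-0.873, -0.449, 0.19], [-0.438, 0.894, 0.096], [-0.213, 0.001, -0.977]]
wrist_force: [-16.1, -8.7, 31.2]
gripper_width: 0.217
axis pt in slot frame mm [51.3  1.8 45.9] F slot [-0.2 -0.6 36.1] W [-16.1  -8.7  31.2] M [-1.85  3.27 -0.06] t 15.525 gw 0.217
```

Contact with 36 N along the slot normal, at a height consistent with the nuts sitting on the stops. I ease off and look.

```bash
python3 -m crank '[{"linear":[0,0,-0.004],"delta_rot":[0,0,0],"gripper":0},{"linear":[0,0,0],"delta_rot":[0,0,0],"gripper":0}]'
python3 - <<'E'
from kin import *
from station import capture
gpos()
w=capture("wrist");cv2.imwrite("pics/w9.png",w["img"]);c=capture("scene");cv2.imwrite("pics/s9.png",cv2.resize(c["img"][195:245,355:405],None,fx=12,fy=12,interpolation=cv2.INTER_NEAREST));t=capture("top");cv2.imwrite("pics/t9.png",cv2.resize(t["img"][190:290,130:230],None,fx=6,fy=6))
E
```

```text
time_s: 15.78
tcp_pos: [0.4146, 0.2699, 0.1123]
ee_rot: [[-0.874, -0.448, 0.188], [-0.438, 0.894, 0.097], [-0.211, 0.002, -0.977]]
wrist_force: [-3.4, -1.6, 5.2]
gripper_width: 0.224
axis pt in slot frame mm [50.7  2.3 46.4] F slot [-0.6  0.1  6.4] W [-3.4 -1.6  5.2] M [-0.34  1.05 -0.01] t 15.775 gw 0.224
```

View pics/w9.png

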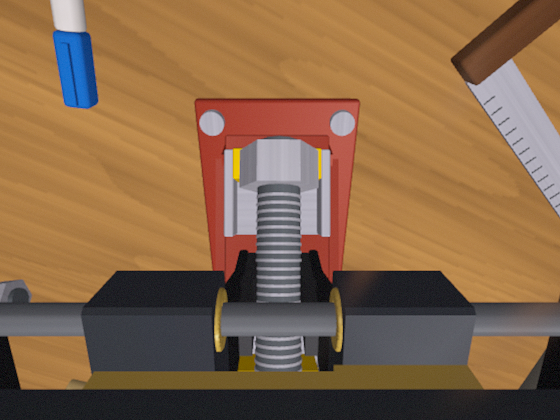

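View pics/s9.png

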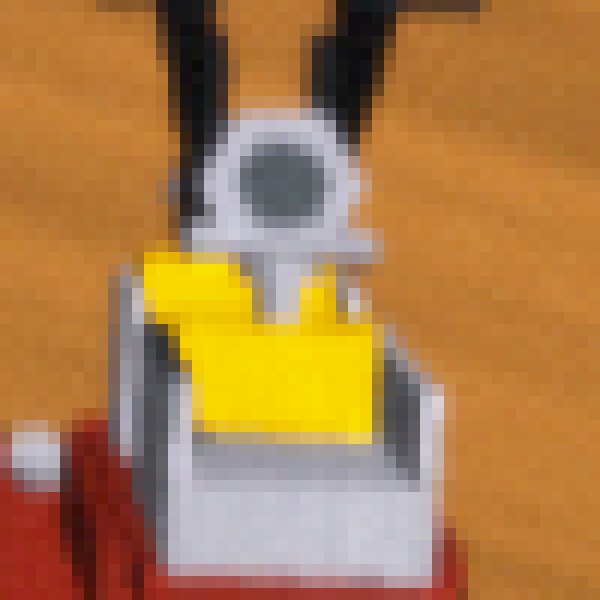

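View pics/t9.png

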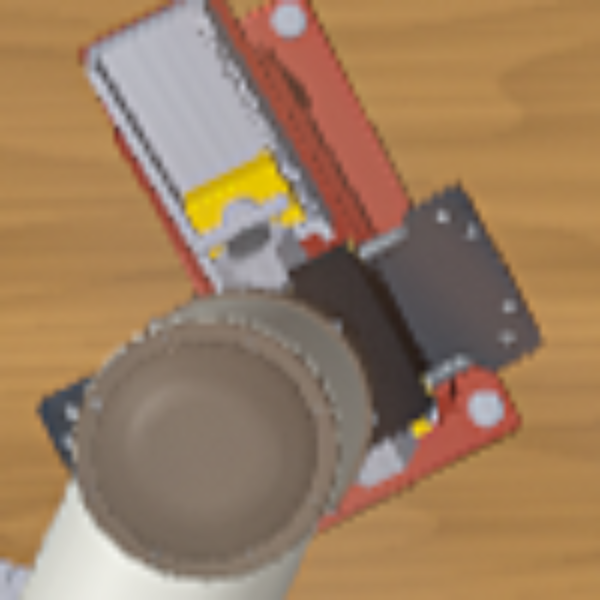

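The scene and top views show the upper rod end (dark disc) next to the clamp bar. I triangulate the rod end against the bar to see what the stud is really resting on.

Run:
```python
from kin import *
from station import capture
c=capture("top");s=capture("scene")
i=cv2.imread("pics/t9.png")
F=np.stack([sx,sy,gz],1)
X,e=tri(c,(171.2,229.2),s,(378,209.7));print("rod end",X,e,((X-low)@F*1e3).round(1))
bar=np.array([.4664,.2934,.1525]);print("bar",((bar-low)@F*1e3).round(1))
cv2.imwrite("pics/t9z.png",cv2.resize(c["img"][212:242,152:192],None,fx=18,fy=18,interpolation=cv2.INTER_NEAREST))
gpos()
```

```text
rod end [0.4585 0.2885 0.1618] 0.00010222525102813546 [113.3  -0.7  55. ]
bar [116.7   0.1  42.3]
axis pt in slot frame mm [50.7  2.3 46.3] F slot [-0.2  0.4  8.6] W [-4.2 -1.7  7.3] M [-0.42  1.33  0.01] t 16.025 gw 0.221
```

View pics/t9z.png

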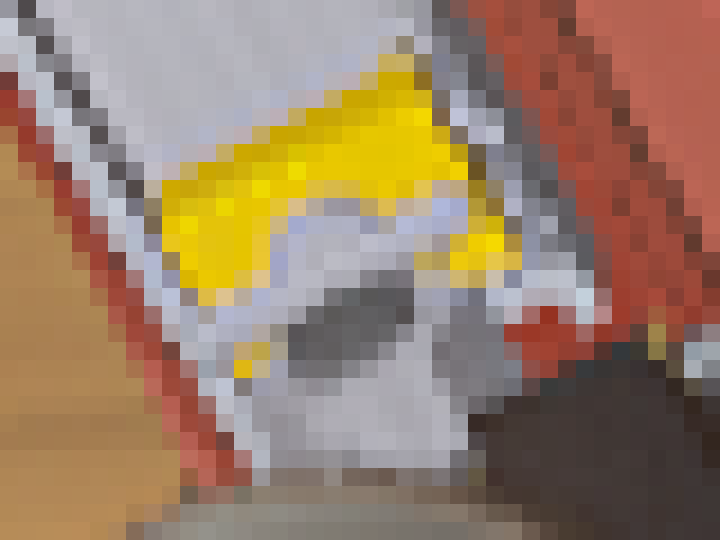

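The upper rod end sits at 55 mm above the floor, right at the clamp bar's top (bar at 116.7 mm along, 42 mm up). So it is resting on the bar, not on the stops, and has pitched about 8° in the fingers. I lift, turn the tool to bring the rod back to 30°, and shift downslope.

Run:
```python
from kin import *
s,p,T=gpos();c=p-T[:,2]*.011
p1=p+.014*gz;Rg=Rt_(4,0)
plan(p,T,p1,T,n=1)
tc=low+.0455*sx+.001*sy+.065*gz+Rg[:,2]*.011
plan(p1,T,tc,Rg,n=2)
```

```text
axis pt in slot frame mm [50.7  2.3 46.3] F slot [-0.2  0.4  8.6] W [-4.2 -1.7  7.3] M [-0.42  1.33  0.01] t 16.025 gw 0.221
lin [0.0043, 0.0, -0.0133] rot [0.0, 0.0, 0.0]
lin [0.004, -0.0007, -0.0015] rot [0.0007, 0.0712, 0.0002]
lin [0.0041, -0.0007, -0.0012] rot [0.0007, 0.0712, 0.0002]
```

```bash
python3 -m crank '[{"linear":[0.0043,0,-0.0135],"delta_rot":[0,0,0],"gripper":0},{"linear":[0.004,-0.0007,-0.0045],"delta_rot":[0.0007,0.071,0],"gripper":0},{"linear":[0.004,-0.0007,-0.004],"delta_rot":[0.0007,0.071,0],"gripper":0},{"linear":[0,0,0],"delta_rot":[0,0,0],"gripper":0},{"linear":[0,0,0],"delta_rot":[0,0,0],"gripper":0}]'
python3 - <<'E'
from kin import *
from station import capture
gpos()
w=capture("wrist");cv2.imwrite("pics/w10.png",w["img"]);c=capture("scene");t=capture("top")
a=cv2.resize(c["img"][185:235,345:405],None,fx=8,fy=8,interpolation=cv2.INTER_NEAREST);b=cv2.resize(t["img"][205:255,150:200],None,fx=8,fy=8,interpolation=cv2.INTER_NEAREST)
cv2.imwrite("pics/st10.png",np.hstack([a,b])[:, :880][:, :]) if 0 else cv2.imwrite("pics/st10.png",np.hstack([a[:,:400],b]))
E
```

```text
time_s: 16.65
tcp_pos: [0.3996, 0.2599, 0.1301]
ee_rot: [[-0.892, -0.447, 0.061], [-0.446, 0.894, 0.03], [-0.068, -0.001, -0.998]]
wrist_force: [0.3, 0.1, -3.8]
gripper_width: 0.222
axis pt in slot frame mm [45.6  0.2 70.1] F slot [-1.7 -0.1 -3.4] W [ 0.3  0.1 -3.8] M [-0.1   0.28 -0.  ] t 16.65 gw 0.222
```

View pics/w10.png

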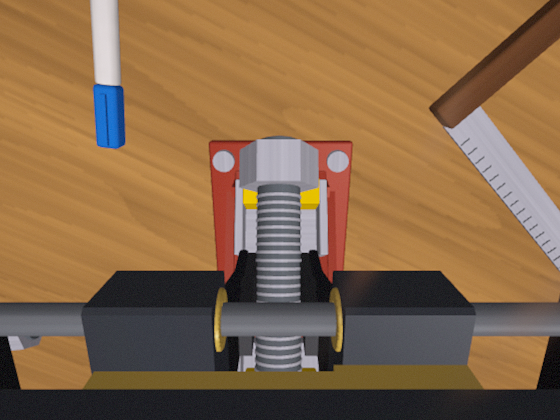

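View pics/st10.png

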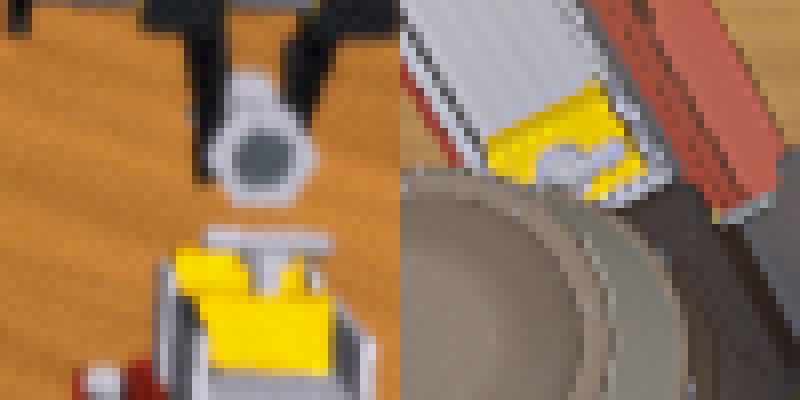

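```bash
python3 - <<'E'
from kin import *
from station import capture
s,p,T=gpos();w=capture("wrist");sc=capture("scene");c0=p-T[:,2]*.011
L=.129;f=lambda q:(proj(sc,q)-[345,185]+.5)*8
for d in(0,-.0015):
  for e in(-4,0,4,8):
    Re=R.from_rotvec(np.radians(-e)*T[:,1]).as_matrix();c=c0+d*sx
    print(d,e,"up end",f(c+Re@(L/2*sx)).round(0),"low nut hi",f(c+Re@(-(L/2-.013)*sx+.016*gz)).round(0),"w outer/inner/end",[proj(w,c+Re@(-a*sx+b*gz))[1].round(1) for a,b in((L/2-.004,.016),(L/2-.022,.016),(L/2,.01))])
E
python3 - <<'E'
import cv2
i=cv2.imread("pics/w10.png");g=cv2.cvtColor(i,cv2.COLOR_BGR2GRAY)[125:200,272:286].mean(1).round(0).astype(int);print(list(zip(range(125,200),g)))
E
```

```text
axis pt in slot frame mm [45.7  0.2 70.3] F slot [-1.7 -0.5 -4.2] W [ 0.8 -0.1 -4.5] M [-0.08  0.2  -0.06] t 16.8 gw 0.219
0 -4 up end [271. 168.] low nut hi [249.  72.] w outer/inner/end [np.float64(143.0), np.float64(184.7), np.float64(137.8)]
0 0 up end [272. 155.] low nut hi [248.  81.] w outer/inner/end [np.float64(143.4), np.float64(183.5), np.float64(139.4)]
0 4 up end [273. 141.] low nut hi [247.  91.] w outer/inner/end [np.float64(144.5), np.float64(182.7), np.float64(141.5)]
0 8 up end [273. 128.] low nut hi [247. 101.] w outer/inner/end [np.float64(146.1), np.float64(182.5), np.float64(144.3)]
-0.0015 -4 up end [271. 168.] low nut hi [248.  71.] w outer/inner/end [np.float64(139.6), np.float64(181.3), np.float64(134.5)]
-0.0015 0 up end [272. 154.] low nut hi [247.  81.] w outer/inner/end [np.float64(140.1), np.float64(180.1), np.float64(136.2)]
-0.0015 4 up end [272. 141.] low nut hi [247.  91.] w outer/inner/end [np.float64(141.3), np.float64(179.4), np.float64(138.5)]
-0.0015 8 up end [273. 127.] low nut hi [246. 101.] w outer/inner/end [np.float64(143.0), np.float64(17
[... 969 characters left out ...]
(168, np.int64(181)), (169, np.int64(181)), (170, np.int64(181)), (171, np.int64(181)), (172, np.int64(181)), (173, np.int64(181)), (174, np.int64(181)), (175, np.int64(181)), (176, np.int64(181)), (177, np.int64(181)), (178, np.int64(181)), (179, np.int64(182)), (180, np.int64(173)), (181, np.int64(151)), (182, np.int64(140)), (183, np.int64(130)), (184, np.int64(107)), (185, np.int64(100)), (186, np.int64(101)), (187, np.int64(101)), (188, np.int64(101)), (189, np.int64(100)), (190, np.int64(100)), (191, np.int64(97)), (192, np.int64(149)), (193, np.int64(179)), (194, np.int64(180)), (195, np.int64(147)), (196, np.int64(98)), (197, np.int64(100)), (198, np.int64(100)), (199, np.int64(96))]
```

The wrist rows 135, 139 and 181 fit a rod within about 1° of 30°, centred about 1.7 mm below the grip point. The upper end is now clear of the bar. I lower again.

```bash
python3 -c "
from kin import *
togo(.0467,.0015,.048,tilt=5,n=3)"
```

```text
axis pt in slot frame mm [46.1  0.4 70.3] F slot [-1.6  0.  -3.7] W [ 0.4  0.2 -4. ] M [-0.11  0.18  0.  ] t 16.9 gw 0.22
lin [-0.0035, 0.0004, 0.0066] rot [-0.0002, -0.0063, 0.0001]
lin [-0.0035, 0.0004, 0.0066] rot [-0.0002, -0.0063, 0.0001]
lin [-0.0034, 0.0004, 0.0066] rot [-0.0002, -0.0063, 0.0001]
```

```bash
python3 -m crank '[{"linear":[-0.0035,0.0004,0.0066],"delta_rot":[0,-0.006,0],"gripper":0},{"linear":[-0.0035,0.0004,0.0066],"delta_rot":[0,-0.006,0],"gripper":0},{"linear":[-0.0035,0.0004,0.0066],"delta_rot":[0,-0.006,0],"gripper":0},{"linear":[0,0,0],"delta_rot":[0,0,0],"gripper":0}]'
python3 - <<'E'
from kin import *
from station import capture
togo(.0467,.0015,.042,tilt=5,n=3)
c=capture("scene");t=capture("top")
a=cv2.resize(c["img"][190:240,350:400],None,fx=8,fy=8,interpolation=cv2.INTER_NEAREST);b=cv2.resize(t["img"][205:255,150:200],None,fx=8,fy=8,interpolation=cv2.INTER_NEAREST)
cv2.imwrite("pics/st11.png",np.hstack([a,b]))
E
```

```text
time_s: 17.4
tcp_pos: [0.4101, 0.2667, 0.1108]
ee_rot: [[-0.891, -0.448, 0.077], [-0.446, 0.894, 0.037], [-0.085, -0.001, -0.996]]
wrist_force: [0.1, 0.7, -4.1]
gripper_width: 0.219
axis pt in slot frame mm [46.6  1.5 47.3] F slot [-1.7  0.6 -3.7] W [ 0.1  0.7 -4.1] M [-0.17  0.28  0.05] t 17.4 gw 0.219
lin [-0.0008, 0.0, 0.0016] rot [-0.0004, -0.0007, -0.0]
lin [-0.0008, 0.0, 0.0016] rot [-0.0004, -0.0007, -0.0]
lin [-0.0008, 0.0, 0.0016] rot [-0.0004, -0.0007, -0.0]
```

View pics/st11.png

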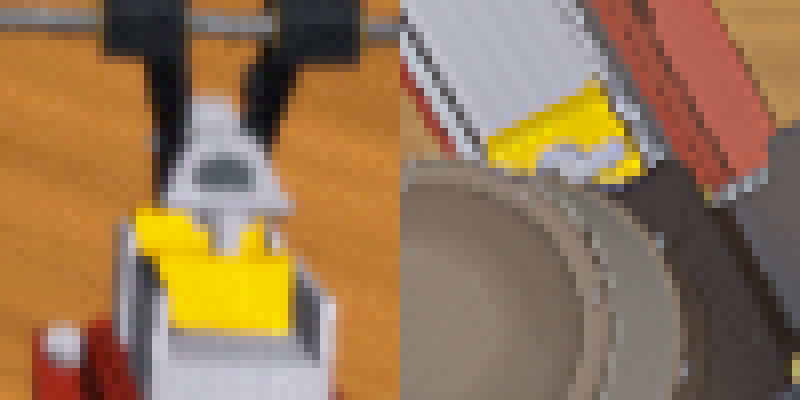

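The bar now hides the lower half of the rod end, so the stud is behind it and clear. I step down gently.

```bash
python3 -m crank '[{"linear":[-0.001,0,0.002],"delta_rot":[0,0,0],"gripper":0},{"linear":[-0.001,0,0.002],"delta_rot":[0,0,0],"gripper":0},{"linear":[0,0,0],"delta_rot":[0,0,0],"gripper":0}]'; python3 -c "
from kin import *
gpos()"
python3 -m crank '[{"linear":[-0.0005,0,0.0015],"delta_rot":[0,0,0],"gripper":0},{"linear":[0,0,0],"delta_rot":[0,0,0],"gripper":0}]'; python3 -c "
from kin import *
gpos()"
```

```text
time_s: 17.88
tcp_pos: [0.4123, 0.268, 0.1077]
ee_rot: [[-0.891, -0.448, 0.077], [-0.446, 0.894, 0.038], [-0.086, -0.001, -0.996]]
wrist_force: [-0.2, -0.9, -3.9]
gripper_width: 0.219
axis pt in slot frame mm [47.3  1.6 43.4] F slot [-2.5 -0.7 -3.1] W [-0.2 -0.9 -3.9] M [-0.12  0.34 -0.03] t 17.875 gw 0.219
time_s: 18.12
tcp_pos: [0.413, 0.2684, 0.1064]
ee_rot: [[-0.891, -0.448, 0.078], [-0.446, 0.894, 0.038], [-0.087, -0.0, -0.996]]
wrist_force: [-0.5, 0.3, -3.2]
gripper_width: 0.222
axis pt in slot frame mm [47.2  1.7 41.8] F slot [-1.9  0.5 -2.6] W [-0.5  0.3 -3.2] M [-0.15  0.39  0.02] t 18.125 gw 0.222
```

```bash
python3 -m crank '[{"linear":[-0.0005,0,0.0015],"delta_rot":[0,0,0],"gripper":0},{"linear":[0,0,0],"delta_rot":[0,0,0],"gripper":0}]'; python3 -c "
from kin import *
gpos()"
python3 -m crank '[{"linear":[-0.0005,0,0.0015],"delta_rot":[0,0,0],"gripper":0},{"linear":[0,0,0],"delta_rot":[0,0,0],"gripper":0}]'; python3 -c "
from kin import *
gpos()"
```

```text
time_s: 18.38
tcp_pos: [0.4135, 0.2687, 0.105]
ee_rot: [[-0.891, -0.448, 0.078], [-0.446, 0.894, 0.038], [-0.087, -0.0, -0.996]]
wrist_force: [-1.1, -0.6, -2.7]
gripper_width: 0.22
axis pt in slot frame mm [47.1  1.7 40.3] F slot [-2.5 -0.1 -1.7] W [-1.1 -0.6 -2.7] M [-0.2   0.5  -0.01] t 18.375 gw 0.22
time_s: 18.62
tcp_pos: [0.4138, 0.2688, 0.1044]
ee_rot: [[-0.891, -0.448, 0.077], [-0.446, 0.894, 0.038], [-0.086, -0.001, -0.996]]
wrist_force: [-4.6, -1.2, 3.9]
gripper_width: 0.221
axis pt in slot frame mm [47.   1.7 39.6] F slot [-2.1  0.9  5.7] W [-4.6 -1.2  3.9] M [-0.43  1.51  0.  ] t 18.625 gw 0.221
```

Contact at 39.6 mm, where 40 mm is expected for nuts resting on the stops. One more small step so both ends bear, then a look.

```bash
python3 -m crank '[{"linear":[-0.0005,0,0.001],"delta_rot":[0,0,0],"gripper":0},{"linear":[0,0,0],"delta_rot":[0,0,0],"gripper":0},{"linear":[0,0,0],"delta_rot":[0,0,0],"gripper":0}]'
python3 - <<'E'
from kin import *
from station import capture
gpos()
w=capture("wrist");c=capture("scene");t=capture("top")
a=cv2.resize(c["img"][190:240,350:400],None,fx=8,fy=8,interpolation=cv2.INTER_NEAREST);b=cv2.resize(w["img"][110:230,220:340],(400,400))
cv2.imwrite("pics/st12.png",np.hstack([a,b]))
E
```

```text
time_s: 19.0
tcp_pos: [0.4138, 0.2688, 0.1043]
ee_rot: [[-0.891, -0.448, 0.077], [-0.446, 0.894, 0.038], [-0.086, -0.001, -0.996]]
wrist_force: [-10.6, -2.2, 11.1]
gripper_width: 0.226
axis pt in slot frame mm [47.   1.7 39.5] F slot [-3.5  2.7 14.8] W [-10.6  -2.2  11.1] M [-0.57  2.72  0.08] t 19.0 gw 0.226
```

View pics/st12.png

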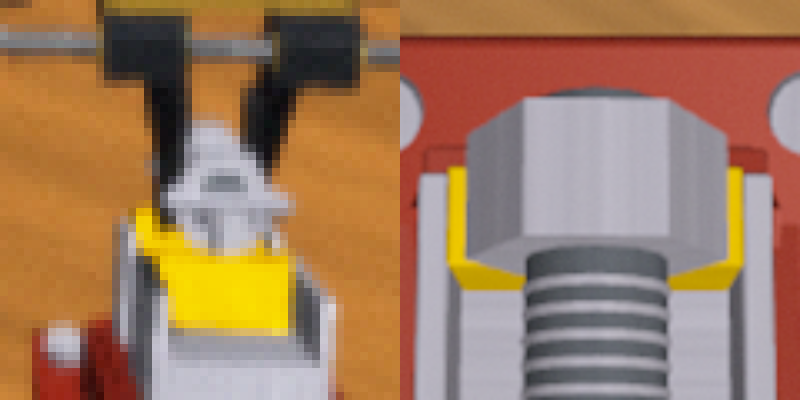

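It rests on both stops: the low nut sits on the lower yellow stop at right, and the upper nut is up behind the bar. It was tried at under 15 N and is too long, so it goes to the red tray. Next: the carry.

Run:
```python
from kin import *
s,p,T=gpos();q=s["joints"]
c=np.array([.660,-.257,.0205])
for y in(91,-89):
    Rg=Rt_(-25,0,yaw=y)
    for dz in(.12,0):
        print(y,[v.round(3) for v in ik(c+[0,0,dz]+Rg[:,2]*.011,Rg,q)])
# also for stud pick of 2nd : later
```

```text
axis pt in slot frame mm [47.   1.7 39.5] F slot [-2.2  1.9 15.1] W [-9.3 -2.5 12. ] M [-0.58  2.72  0.07] t 19.15 gw 0.221
91 [array([  0.104,  31.535, -13.107,  33.427, -50.093, -21.961]), np.float64(0.0), np.float64(0.0)]
91 [array([ -1.559,  38.974, -21.4  ,  44.367, -37.141, -35.122]), np.float64(0.0), np.float64(0.0)]
-89 [array([ -18.924,   40.24 ,   23.4  ,  -23.606,  -82.835, -155.081]), np.float64(0.0), np.float64(0.0)]
-89 [array([ -19.014,   46.71 ,   18.252,  -24.64 ,  -72.26 , -150.148]), np.float64(0.0), np.float64(0.0)]
```

Run:
```python
from kin import *
s,p,T=gpos()
p1=p+.035*gz+np.array([0,0,.06]);plan(p,T,p1,T,n=3);print()
Rg=Rt_(-25,0,yaw=91);c=np.array([.660,-.257,.0205]);p2=c+[0,0,.10]+Rg[:,2]*.011
plan(p1,T,p2,Rg,n=14)
```

```text
axis pt in slot frame mm [47.   1.7 39.5] F slot [-2.2  1.9 15.1] W [-9.3 -2.5 12. ] M [-0.58  2.72  0.07] t 19.15 gw 0.221
lin [0.0032, -0.0, -0.0305] rot [0.0, 0.0, 0.0]
lin [0.0032, -0.0, -0.0305] rot [0.0, 0.0, 0.0]
lin [0.0032, -0.0, -0.0305] rot [0.0, 0.0, 0.0]

lin [0.0005, -0.0418, 0.006] rot [0.0141, 0.0332, -0.0799]
lin [0.0036, -0.0415, 0.0067] rot [0.0141, 0.0332, -0.0799]
lin [0.0067, -0.041, 0.0074] rot [0.0141, 0.0332, -0.0799]
lin [0.0097, -0.0402, 0.0083] rot [0.0141, 0.0332, -0.0799]
lin [0.0126, -0.0392, 0.0092] rot [0.0141, 0.0332, -0.0799]
lin [0.0153, -0.038, 0.0102] rot [0.0141, 0.0332, -0.0799]
lin [0.0179, -0.0365, 0.0113] rot [0.0141, 0.0332, -0.0799]
lin [0.0204, -0.0348, 0.0124] rot [0.0141, 0.0332, -0.0799]
lin [0.0227, -0.0329, 0.0136] rot [0.0141, 0.0332, -0.0799]
lin [0.0247, -0.0308, 0.0149] rot [0.0141, 0.0332, -0.0799]
lin [0.0266, -0.0285, 0.0161] rot [0.0141, 0.0332, -0.0799]
lin [0.0282, -0.0261, 0.0174] rot [0.0141, 0.0332, -0.0799]
lin [0.0296, -0.0235, 0.0187] rot [0.0141, 0.0332, -0.0799]
lin [0.0307, -0.0208, 0.02] rot [0.0141, 0.0332, -0.0799]
```

```bash
python3 -m crank '[{"linear":[0.0075,0,-0.016],"delta_rot":[0,0,0],"gripper":0},{"linear":[0.0075,0,-0.016],"delta_rot":[0,0,0],"gripper":0},{"linear":[-0.0025,0,-0.029],"delta_rot":[0,0,0],"gripper":0},{"linear":[-0.0025,0,-0.029],"delta_rot":[0,0,0],"gripper":0}]'
python3 -m crank '[{"linear":[0.0005,-0.042,0.006],"delta_rot":[0.014,0.033,-0.08],"gripper":0},{"linear":[0.0035,-0.0415,0.0065],"delta_rot":[0.014,0.033,-0.08],"gripper":0},{"linear":[0.0065,-0.041,0.0075],"delta_rot":[0.014,0.033,-0.08],"gripper":0},{"linear":[0.0095,-0.040,0.0085],"delta_rot":[0.014,0.033,-0.08],"gripper":0},{"linear":[0.0125,-0.039,0.009],"delta_rot":[0.014,0.033,-0.08],"gripper":0},{"linear":[0.0155,-0.038,0.010],"delta_rot":[0.014,0.033,-0.08],"gripper":0},{"linear":[0.018,-0.0365,0.0115],"delta_rot":[0.014,0.033,-0.08],"gripper":0},{"linear":[0.0205,-0.035,0.0125],"delta_rot":[0.014,0.033,-0.08],"gripper":0}]'
python3 - <<'E'
from kin import *
s,p,T=gpos()
Rg=Rt_(-25,0,yaw=91);c=np.array([.660,-.257,.0205]);p2=c+[0,0,.10]+Rg[:,2]*.011
plan(p,T,p2,Rg,n=7);print(s["joints"])
E
```

```text
time_s: 19.65
tcp_pos: [0.3983, 0.261, 0.193]
ee_rot: [[-0.891, -0.448, 0.078], [-0.446, 0.894, 0.039], [-0.087, -0.0, -0.996]]
wrist_force: [0.6, 0.9, -4.4]
gripper_width: 0.216
time_s: 20.65
tcp_pos: [0.5496, -0.0383, 0.1438]
ee_rot: [[-0.448, -0.893, -0.027], [-0.869, 0.443, -0.221], [0.209, -0.076, -0.975]]
wrist_force: [1.1, 0.9, -4.0]
gripper_width: 0.219
axis pt in slot frame mm [  54.7 -331.7   80.4] F slot [-0.8  0.3 -4.2] W [ 1.1  0.9 -4. ] M [ 0.8  -0.09  0.03] t 20.65 gw 0.219
lin [0.0197, -0.0279, 0.0113] rot [0.0117, 0.0289, -0.0681]
lin [0.0212, -0.0263, 0.0122] rot [0.0117, 0.0289, -0.0681]
lin [0.0225, -0.0247, 0.0131] rot [0.0117, 0.0289, -0.0681]
lin [0.0238, -0.023, 0.014] rot [0.0117, 0.0289, -0.0681]
lin [0.0249, -0.0211, 0.015] rot [0.0117, 0.0289, -0.0681]
lin [0.0258, -0.0192, 0.016] rot [0.0117, 0.0289, -0.0681]
lin [0.0265, -0.0173, 0.0169] rot [0.0117, 0.0289, -0.0681]
[ 19.1255  20.0625 -21.1483  14.072  -55.3401 -54.6341]
```

```bash
python3 -m crank '[{"linear":[0.0195,-0.028,0.0115],"delta_rot":[0.012,0.029,-0.068],"gripper":0},{"linear":[0.021,-0.0265,0.012],"delta_rot":[0.012,0.029,-0.068],"gripper":0},{"linear":[0.0225,-0.0245,0.013],"delta_rot":[0.012,0.029,-0.068],"gripper":0},{"linear":[0.024,-0.023,0.014],"delta_rot":[0.012,0.029,-0.068],"gripper":0},{"linear":[0.025,-0.021,0.015],"delta_rot":[0.012,0.029,-0.068],"gripper":0},{"linear":[0.026,-0.019,0.016],"delta_rot":[0.012,0.029,-0.068],"gripper":0},{"linear":[0.0265,-0.0175,0.017],"delta_rot":[0.012,0.029,-0.068],"gripper":0},{"linear":[0,0,0],"delta_rot":[0,0,0],"gripper":0},{"linear":[0,0,0],"delta_rot":[0,0,0],"gripper":0}]'
python3 - <<'E'
from kin import *
from station import capture
s,p,T=gpos()
w=capture("wrist");cv2.imwrite("pics/w13.png",w["img"]);c=capture("scene");cv2.imwrite("pics/s13.png",cv2.resize(c["img"][130:270,110:290],None,fx=4,fy=4))
t=capture("top");cv2.imwrite("pics/t13.png",cv2.resize(t["img"][130:280,320:440],None,fx=4,fy=4))
E
```

```text
time_s: 21.78
tcp_pos: [0.6586, -0.2609, 0.1103]
ee_rot: [[0.012, -1.0, 0.008], [-0.906, -0.014, -0.423], [0.423, -0.002, -0.906]]
wrist_force: [-0.6, 0.0, -4.2]
gripper_width: 0.222
axis pt in slot frame mm [  36.2 -577.4   51.6] F slot [-2.6  0.3 -3.4] W [-0.6  0.  -4.2] M [ 1.38  0.14 -0.04] t 21.775 gw 0.222
```

View pics/w13.png

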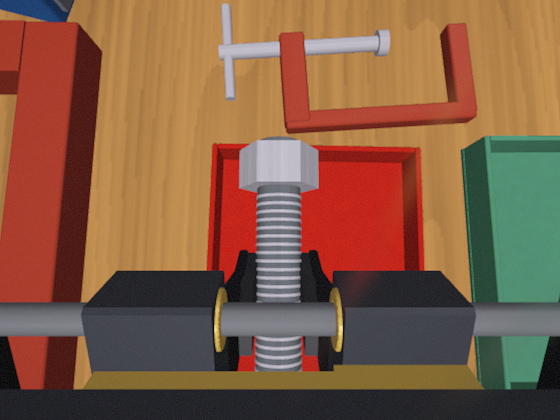

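View pics/s13.png

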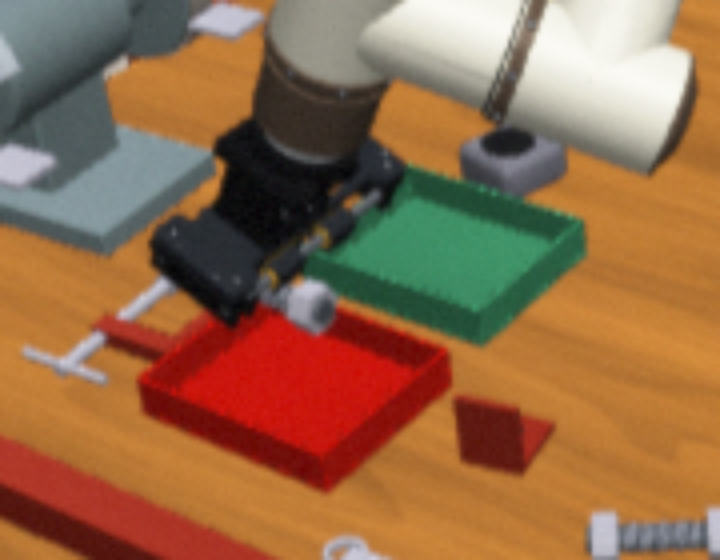

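Run:
```python
from kin import *
from station import capture
s,p,T=gpos();w=capture("wrist")
for q in((212,144),(420,148)):print(onz(w,*q,.036))
c=p-T[:,2]*.011
print("axis",c,"lower by",c[2]-.0205)
# rod pitch check
L=.129
H=np.array([np.cos(np.radians(91)),np.sin(np.radians(91)),0])
for e in(-3,0,3):
    Re=R.from_rotvec(np.radians(-e)*T[:,1]).as_matrix()
    print(e,[proj(w,c-.0015*H+Re@(-a*H+np.array([0,0,b])))[1].round(1) for a,b in((L/2-.004,.016),(L/2-.022,.016),(L/2,.01))])
g=cv2.cvtColor(w["img"],cv2.COLOR_BGR2GRAY)[130:195,272:286].mean(1).astype(int);print(list(g))
d=T.T@np.array([.66-c[0],-.257+.0015-c[1],.0215-c[2]]);print("tool shift",d)
```

```text
axis pt in slot frame mm [  36.9 -577.    51.6] F slot [-1.5 -0.3 -3.7] W [ 0.6 -0.  -3.9] M [ 1.39  0.09 -0.  ] t 21.925 gw 0.221
[ 0.7074 -0.3468  0.036 ]
[ 0.5582 -0.346   0.036 ]
axis [ 0.6588 -0.2557  0.1207] lower by 0.10016611951635841
-3 [np.float64(137.7), np.float64(179.4), np.float64(132.7)]
0 [np.float64(138.1), np.float64(178.4), np.float64(133.9)]
3 [np.float64(138.8), np.float64(177.8), np.float64(135.5)]
[np.int64(146), np.int64(146), np.int64(145), np.int64(145), np.int64(145), np.int64(145), np.int64(130), np.int64(108), np.int64(108), np.int64(120), np.int64(173), np.int64(194), np.int64(192), np.int64(192), np.int64(192), np.int64(191), np.int64(192), np.int64(192), np.int64(192), np.int64(192), np.int64(192), np.int64(192), np.int64(192), np.int64(192), np.int64(192), np.int64(192), np.int64(192), np.int64(192), np.int64(192), np.int64(192), np.int64(192), np.int64(192), np.int64(192), np.int64(192), np.int64(192), np.int64(192), np.int64(192), np.int64(192), np.int64(192), np.int64(192), np.int64(192), np.int64(192), np.int64(192), np.int64(192), np.int64(192), np.int64(192), np.int64(192), np.int64(192), np.int64(192), np.int64(193), np.int64(195), np.int64(169), np.int64(129), np.int64(131), np.int64(120), np.int64(111), np.int64(112), np.int64(111), np.int64(112), np.int64(112), np.int64(111), np.int64(109), np.int64(131), np.int64(176), np.int64(195)]
tool shift [-0.0421 -0.001   0.0898]
```

The rod is level to about 1° and inside the tray outline (far wall at rows 145–160). Lower it into the tray.

```bash
python3 -m crank '[{"linear":[-0.0135,-0.0005,0.029],"delta_rot":[0,0,0],"gripper":0},{"linear":[-0.0135,-0.0005,0.029],"delta_rot":[0,0,0],"gripper":0},{"linear":[-0.010,0,0.021],"delta_rot":[0,0,0],"gripper":0},{"linear":[-0.0035,0,0.0075],"delta_rot":[0,0,0],"gripper":0},{"linear":[0,0,0],"delta_rot":[0,0,0],"gripper":0}]'
python3 - <<'E'
from kin import *
s,p,T=gpos();c=p-T[:,2]*.011;print(c,T.T@np.array([0,0,-.002]))
E
```

```text
time_s: 22.6
tcp_pos: [0.66, -0.2609, 0.0147]
ee_rot: [[0.014, -1.0, 0.008], [-0.906, -0.016, -0.424], [0.424, -0.001, -0.906]]
wrist_force: [-0.0, -0.6, -2.8]
gripper_width: 0.227
axis pt in slot frame mm [ -10.5 -577.9  -31.9] F slot [-1.7 -0.5 -2.3] W [-0.  -0.6 -2.8] M [1.25 0.12 0.03] t 22.6 gw 0.227
[ 0.66   -0.2562  0.0246] [-0.0008  0.      0.0018]
```

```bash
python3 -m crank '[{"linear":[-0.0008,0,0.0018],"delta_rot":[0,0,0],"gripper":0},{"linear":[0,0,0],"delta_rot":[0,0,0],"gripper":0}]'
python3 -m crank '[{"linear":[-0.0005,0,0.001],"delta_rot":[0,0,0],"gripper":0},{"linear":[0,0,0],"delta_rot":[0,0,0],"gripper":0}]'
```

```text
time_s: 22.85
tcp_pos: [0.6604, -0.2611, 0.0135]
ee_rot: [[0.012, -1.0, 0.009], [-0.906, -0.015, -0.424], [0.424, -0.003, -0.906]]
wrist_force: [0.6, -0.3, -3.9]
gripper_width: 0.217
time_s: 23.1
tcp_pos: [0.6598, -0.2611, 0.0116]
ee_rot: [[0.013, -1.0, 0.007], [-0.906, -0.015, -0.424], [0.424, -0.001, -0.906]]
wrist_force: [-0.3, -0.7, -3.3]
gripper_width: 0.222
```

```bash
python3 -m crank '[{"linear":[-0.0005,0,0.0012],"delta_rot":[0,0,0],"gripper":0},{"linear":[0,0,0],"delta_rot":[0,0,0],"gripper":0}]'
python3 -m crank '[{"linear":[-0.0004,0,0.001],"delta_rot":[0,0,0],"gripper":0},{"linear":[0,0,0],"delta_rot":[0,0,0],"gripper":0}]'
```

```text
time_s: 23.35
tcp_pos: [0.6596, -0.2612, 0.0099]
ee_rot: [[0.013, -1.0, 0.007], [-0.906, -0.015, -0.423], [0.424, -0.001, -0.906]]
wrist_force: [-0.0, 0.1, -3.9]
gripper_width: 0.22
time_s: 23.6
tcp_pos: [0.6599, -0.2612, 0.009]
ee_rot: [[0.013, -1.0, 0.007], [-0.906, -0.015, -0.424], [0.424, -0.001, -0.906]]
wrist_force: [-0.2, -0.2, -3.8]
gripper_width: 0.224
```

```bash
python3 -m crank '[{"linear":[-0.0004,0,0.0008],"delta_rot":[0,0,0],"gripper":0},{"linear":[0,0,0],"delta_rot":[0,0,0],"gripper":0}]'
python3 - <<'E'
from kin import *
from station import capture
w=capture("wrist");c=capture("scene");
cv2.imwrite("pics/w14.png",w["img"]);cv2.imwrite("pics/s14.png",cv2.resize(c["img"][185:255,135:235],None,fx=7,fy=7))
E
```

```text
time_s: 23.85
tcp_pos: [0.6599, -0.2613, 0.0086]
ee_rot: [[0.013, -1.0, 0.007], [-0.906, -0.015, -0.424], [0.424, -0.001, -0.906]]
wrist_force: [-0.5, 0.2, -1.8]
gripper_width: 0.222
```

View pics/s14.png

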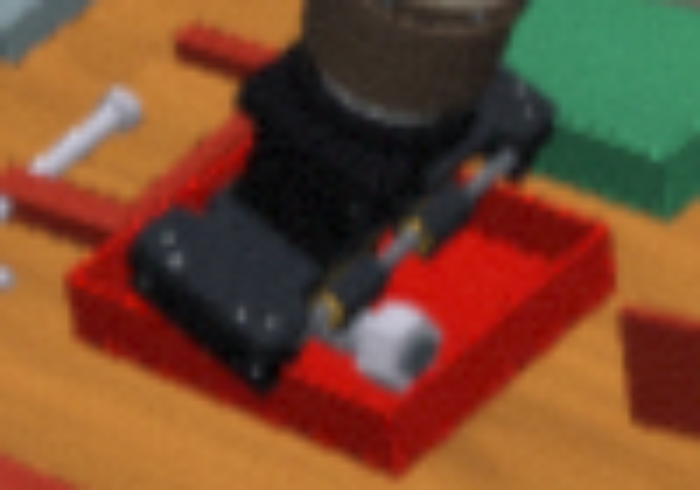

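View pics/w14.png

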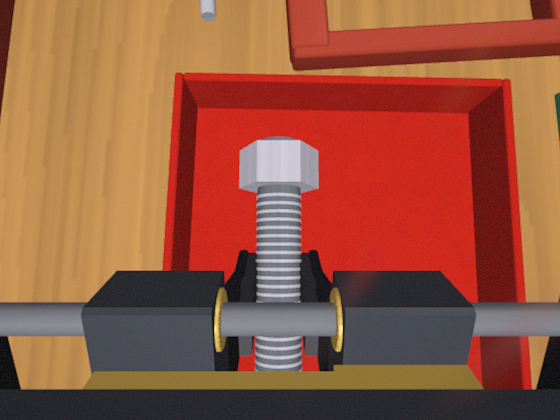

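The stud is inside the tray with clear floor on both sides, and contact is just starting. One more half-millimetre, then release.

```bash
python3 -m crank '[{"linear":[-0.0003,0,0.0006],"delta_rot":[0,0,0],"gripper":0},{"linear":[0,0,0],"delta_rot":[0,0,0],"gripper":0}]'
python3 -m crank '[{"linear":[0,0,0],"delta_rot":[0,0,0],"gripper":28},{"linear":[0,0,0],"delta_rot":[0,0,0],"gripper":34},{"linear":[0,0,0],"delta_rot":[0,0,0],"gripper":42},{"linear":[0,0,0],"delta_rot":[0,0,0],"gripper":42},{"linear":[0,0,0],"delta_rot":[0,0,0],"gripper":42}]'
```

```text
time_s: 24.2
tcp_pos: [0.66, -0.2613, 0.0083]
ee_rot: [[0.013, -1.0, 0.008], [-0.905, -0.015, -0.424], [0.424, -0.002, -0.906]]
wrist_force: [-1.7, -0.4, 3.9]
gripper_width: 0.22
time_s: 24.82
tcp_pos: [0.6606, -0.2612, 0.0083]
ee_rot: [[0.013, -1.0, 0.009], [-0.906, -0.015, -0.424], [0.424, -0.003, -0.906]]
wrist_force: [1.0, 0.7, 5.1]
gripper_width: 0.409
```

Run:
```python
from kin import *
s,p,T=gpos();p1=p-.10*T[:,2];p1=p1+[0,0,.03]
plan(p,T,p-.07*T[:,2],T,n=2)
q=s["joints"]
c=np.array([.6397,.0753,.016])
for y in(124,-56):
    Rg=Rt_(-20,0,yaw=y);
    print(y,[v.round(3) for v in ik(c+Rg[:,2]*(.011-.13),Rg,q)],[v.round(3) for v in ik(c+Rg[:,2]*.011,Rg,q)])
Rg=Rt_(-20,0,yaw=124);p2=c+Rg[:,2]*(.011-.13);print();plan(p-.07*T[:,2],T,p2,Rg,n=9)
for z in(.016,.08):
    Rg=Rt_(10,0);print([v.round(3) for v in ik(low+.05*sx+z*gz+Rg[:,2]*.011,Rg,[53,15,-37,9,-29,-125])])
```

```text
axis pt in slot frame mm [ -13.4 -578.5  -37.6] F slot [3.6 0.2 3.8] W [1.  0.7 5.1] M [ 0.25 -0.08  0.09] t 24.825 gw 0.409
lin [-0.0, 0.0, -0.035] rot [0.0, 0.0, 0.0]
lin [-0.0, 0.0, -0.035] rot [0.0, 0.0, 0.0]
124 [array([ 33.073,  24.396, -23.046,  28.438, -45.9  , -19.664]), np.float64(0.0), np.float64(0.0)] [array([ 26.279,  33.897, -31.132,  43.669, -29.396, -31.54 ]), np.float64(0.0), np.float64(0.0)]
-56 [array([   8.519,   36.035,   14.532,  -18.398,  -78.021, -149.158]), np.float64(0.0), np.float64(0.0)] [array([  11.702,   41.059,    5.204,  -20.696,  -63.562, -146.875]), np.float64(0.0), np.float64(0.0)]

lin [-0.0317, 0.0042, -0.0217] rot [0.0244, -0.0097, -0.0594]
lin [-0.0321, 0.0018, -0.0215] rot [0.0244, -0.0097, -0.0594]
lin [-0.0323, -0.0007, -0.0212] rot [0.0244, -0.0097, -0.0594]
lin [-0.0324, -0.0031, -0.0208] rot [0.0244, -0.0097, -0.0594]
lin [-0.0323, -0.0055, -0.0204] rot [0.0244, -0.0097, -0.0594]
lin [-0.0321, -0.0079, -0.0199] rot [0.0244, -0.0097, -0.0594]
lin [-0.0318, -0.0103, -0.0194] rot [0.0244, -0.0097, -0.0594]
lin [-0.0313, -0.0127, -0.0188] rot [0.0244, -0.0097, -0.0594]
lin [-0.0306, -0.015, -0.0182] rot [0.0244, -0.0097, -0.0594]
[array([  53.575,   15.312,  -37.034,    9.337,  -29.047, -124.802]), np.float64(0.0), np.float64(0.0)]
[array([  55.756,    7.626,  -36.511,    8.01 ,  -37.38 , -125.164]), np.float64(0.0), np.float64(0.0)]
```

```bash
python3 -m crank '[{"linear":[0,0,-0.020],"delta_rot":[0,0,0],"gripper":42},{"linear":[0,0,-0.040],"delta_rot":[0,0,0],"gripper":42},{"linear":[0,0,-0.020],"delta_rot":[0,0,0],"gripper":60}]'
python3 -m crank '[{"linear":[-0.032,0.004,-0.020],"delta_rot":[0.0245,-0.01,-0.0595],"gripper":70},{"linear":[-0.032,0.002,-0.020],"delta_rot":[0.0245,-0.01,-0.0595],"gripper":70},{"linear":[-0.0325,0,-0.020],"delta_rot":[0.0245,-0.01,-0.0595],"gripper":70},{"linear":[-0.0325,-0.003,-0.020],"delta_rot":[0.0245,-0.01,-0.0595],"gripper":70},{"linear":[-0.0325,-0.0055,-0.020],"delta_rot":[0.0245,-0.01,-0.0595],"gripper":70},{"linear":[-0.032,-0.008,-0.020],"delta_rot":[0.0245,-0.01,-0.0595],"gripper":70},{"linear":[-0.032,-0.0105,-0.019],"delta_rot":[0.0245,-0.01,-0.0595],"gripper":70},{"linear":[-0.0315,-0.0125,-0.018],"delta_rot":[0.0245,-0.01,-0.0595],"gripper":70},{"linear":[-0.0305,-0.015,-0.018],"delta_rot":[0.0245,-0.01,-0.0595],"gripper":70},{"linear":[0,0,0],"delta_rot":[0,0,0],"gripper":70}]'
python3 - <<'E'
from kin import *
from station import capture
s,p,T=gpos();print(p,T,s["joints"])
w=capture("wrist");cv2.imwrite("pics/w15.png",w["img"]);c=capture("scene");cv2.imwrite("pics/s15.png",c["img"])
E
```

```text
time_s: 25.2
tcp_pos: [0.6592, -0.2264, 0.0804]
ee_rot: [[0.013, -1.0, 0.008], [-0.906, -0.015, -0.423], [0.423, -0.001, -0.906]]
wrist_force: [-0.5, 0.6, 0.6]
gripper_width: 0.47
time_s: 26.45
tcp_pos: [0.6153, 0.113, 0.1295]
ee_rot: [[0.529, -0.827, 0.19], [-0.779, -0.562, -0.279], [0.338, -0.0, -0.941]]
wrist_force: [0.5, 0.1, 0.1]
gripper_width: 0.7
axis pt in slot frame mm [ 155.3 -224.1    5.4] F slot [ 0.4 -0.1 -0.2] W [0.5 0.1 0.1] M [ 0.55  0.51 -0.02] t 26.45 gw 0.7
[0.6153 0.113  0.1295] [[ 0.5287 -0.8272  0.1902]
 [-0.7787 -0.5618 -0.2792]
 [ 0.3378 -0.0005 -0.9412]] [ 33.4386  24.2561 -22.782   27.905  -46.2043 -19.3373]
```

View pics/w15.png

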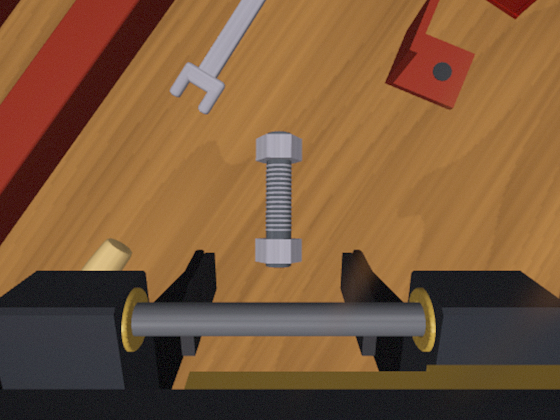

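View pics/s15.png

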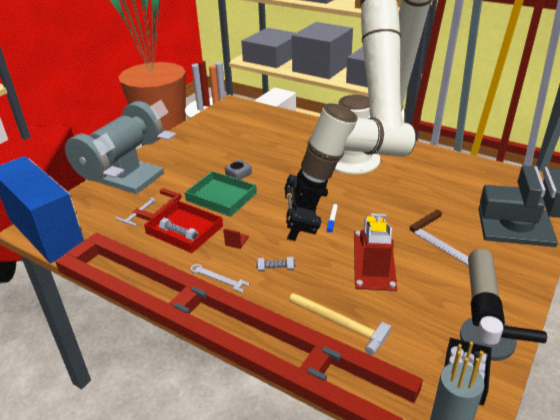

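The long stud lies in the red tray at (178,229) in the scene view. The second stud is upright in the wrist view at column 279, rows 131–267. I locate its centre and plan the descent.

Run:
```python
from kin import *
from station import capture
s,p,T=gpos();w=capture("wrist")
g=cv2.cvtColor(w["img"],cv2.COLOR_BGR2GRAY)[:, 272:286].mean(1).astype(int);print(list(zip(range(126,170),g[126:170])));print(list(zip(range(230,272),g[230:272])))
stud(w,240,320,110,280,z=.016)
```

```text
axis pt in slot frame mm [ 153.7 -226.1    5.5] F slot [-0.8  0.1 -0.2] W [-0.5 -0.2 -0.6] M [0.58 0.58 0.02] t 26.55 gw 0.701
[(126, np.int64(127)), (127, np.int64(127)), (128, np.int64(127)), (129, np.int64(125)), (130, np.int64(125)), (131, np.int64(125)), (132, np.int64(123)), (133, np.int64(109)), (134, np.int64(90)), (135, np.int64(115)), (136, np.int64(158)), (137, np.int64(172)), (138, np.int64(169)), (139, np.int64(169)), (140, np.int64(169)), (141, np.int64(169)), (142, np.int64(169)), (143, np.int64(170)), (144, np.int64(169)), (145, np.int64(170)), (146, np.int64(169)), (147, np.int64(169)), (148, np.int64(170)), (149, np.int64(169)), (150, np.int64(170)), (151, np.int64(169)), (152, np.int64(169)), (153, np.int64(170)), (154, np.int64(169)), (155, np.int64(169)), (156, np.int64(170)), (157, np.int64(170)), (158, np.int64(173)), (159, np.int64(144)), (160, np.int64(93)), (161, np.int64(93)), (162, np.int64(90)), (163, np.int64(91)), (164, np.int64(89)), (165, np.int64(106)), (166, np.int64(152)), (167, np.int64(144)), (168, np.int64(95)), (169, np.int64(86))]
[(230, np.in
[... 410 characters left out ...]
t64(170)), (250, np.int64(170)), (251, np.int64(170)), (252, np.int64(170)), (253, np.int64(170)), (254, np.int64(170)), (255, np.int64(170)), (256, np.int64(169)), (257, np.int64(169)), (258, np.int64(170)), (259, np.int64(170)), (260, np.int64(170)), (261, np.int64(170)), (262, np.int64(169)), (263, np.int64(170)), (264, np.int64(172)), (265, np.int64(156)), (266, np.int64(111)), (267, np.int64(84)), (268, np.int64(86)), (269, np.int64(98)), (270, np.int64(118)), (271, np.int64(125))]
box [[253.0, 268.99993896484375], [253.0, 132.99998474121094], [299.0, 133.0], [299.0, 268.99993896484375]] centre [0.6389 0.0772 0.016 ] len 0.10840837287483546 wid 0.03689967607913802 ang 123.98609866262306
```

Run:
```python
from kin import *
from station import capture
s,p,T=gpos();w=capture("wrist");H=np.array([np.cos(np.radians(124)),np.sin(np.radians(124)),0])
X=[onz(w,277.2,v,.032) for v in(135.5,159.2,241,265.3)];t=[x@H*1e3 for x in X];print(np.round(t,1),np.diff(t).round(1))
c=(X[0]+X[3])/2;c2=(X[1]+X[2])/2;print(c,c2,"L=",t[3]-t[0]+8)
c=(c+c2)/2
# lateral: stud col 278.5 vs tool centre col
print(proj(w,p))
Rg=Rt_(-20,0,yaw=124);c[2]=.016;g=c+Rg[:,2]*.011;print(g);plan(p,T,g,Rg,n=5)
```

```text
axis pt in slot frame mm [ 153.6 -226.6    5.6] F slot [-0.6  0.2  0.1] W [-0.6 -0.1 -0.2] M [ 0.55  0.5  -0.02] t 26.6 gw 0.701
[-342.  -324.  -262.3 -244.2] [18.1 61.7 18.1]
[0.6378 0.0766 0.032 ] [0.6378 0.0767 0.032 ] L= 105.82924823093967
[277.6787 269.3419]
[0.64   0.0735 0.0057]
lin [0.0, -0.0001, 0.0262] rot [0.0004, 0.0009, -0.0001]
lin [-0.0, -0.0001, 0.0262] rot [0.0004, 0.0009, -0.0001]
lin [-0.0, -0.0001, 0.0262] rot [0.0004, 0.0009, -0.0001]
lin [-0.0001, -0.0001, 0.0262] rot [0.0004, 0.0009, -0.0001]
lin [-0.0001, -0.0001, 0.0262] rot [0.0004, 0.0009, -0.0001]
```

Nut widths read 18.1 mm as they should, and the stud's length reads about 106 mm. Descend and grip.

```bash
python3 -m crank '[{"linear":[0,0,0.035],"delta_rot":[0,0,0],"gripper":70},{"linear":[0,0,0.035],"delta_rot":[0,0,0],"gripper":70},{"linear":[0,0,0.030],"delta_rot":[0,0.001,0],"gripper":70},{"linear":[0,0,0.020],"delta_rot":[0,0.001,0],"gripper":60},{"linear":[0,0,0.0105],"delta_rot":[0,0.001,0],"gripper":50},{"linear":[0,0,0],"delta_rot":[0,0,0],"gripper":40}]'
python3 -m crank '[{"linear":[0,0,0],"delta_rot":[0,0,0],"gripper":0},{"linear":[0,0,0],"delta_rot":[0,0,0],"gripper":0},{"linear":[0,0,0],"delta_rot":[0,0,0],"gripper":0},{"linear":[0,0,0],"delta_rot":[0,0,0],"gripper":0},{"linear":[0,0,0],"delta_rot":[0,0,0],"gripper":0},{"linear":[0,0,0],"delta_rot":[0,0,0],"gripper":0}]'
python3 - <<'E'
from kin import *
s,p,T=gpos();print(p,"off",(.016-p[2])/-T[2,2])
p1=p+[0,0,.15]
plan(p,T,p1,T,n=4)
Rg=Rt_(10,0);tc=low+.054*sx+.0015*sy+.085*gz+Rg[:,2]*.011+[0,0,.03]
print();plan(p1,T,tc,Rg,n=14)
E
```

```text
time_s: 27.4
tcp_pos: [0.6402, 0.0732, 0.0064]
ee_rot: [[0.525, -0.83, 0.19], [-0.78, -0.558, -0.284], [0.341, 0.001, -0.94]]
wrist_force: [-0.0, -0.3, -0.8]
gripper_width: 0.472
time_s: 28.15
tcp_pos: [0.6411, 0.075, 0.0081]
ee_rot: [[0.526, -0.828, 0.193], [-0.779, -0.56, -0.282], [0.342, -0.002, -0.94]]
wrist_force: [-2.2, 2.7, 5.4]
gripper_width: 0.222
axis pt in slot frame mm [  99.8 -269.6 -102.8] F slot [2.1 3.4 5. ] W [-2.2  2.7  5.4] M [ 0.6   0.9  -0.13] t 28.15 gw 0.222
[0.6411 0.075  0.0081] off 0.008427794834192726
lin [0.0128, -0.0001, -0.0352] rot [0.0, 0.0, 0.0]
lin [0.0128, -0.0001, -0.0352] rot [0.0, 0.0, 0.0]
lin [0.0128, -0.0001, -0.0352] rot [0.0, 0.0, 0.0]
lin [0.0128, -0.0001, -0.0352] rot [0.0, 0.0, 0.0]

lin [-0.019, 0.0068, -0.0084] rot [-0.0108, -0.0277, 0.1221]
lin [-0.0182, 0.0092, -0.0078] rot [-0.0108, -0.0277, 0.1221]
lin [-0.0172, 0.0114, -0.0072] rot [-0.0108, -0.0277, 0.1221]
lin [-0.0158, 0.0135, -0.0066] rot [-0.0108, -0.0277, 0.1221]
lin [-0.0142, 0.0154, -0.006] rot [-0.0108, -0.0277, 0.1221]
lin [-0.0124, 0.0171, -0.0055] rot [-0.0108, -0.0277, 0.1221]
lin [-0.0104, 0.0186, -0.005] rot [-0.0108, -0.0277, 0.1221]
lin [-0.0082, 0.0197, -0.0045] rot [-0.0108, -0.0277, 0.1221]
lin [-0.0058, 0.0206, -0.0041] rot [-0.0108, -0.0277, 0.1221]
lin [-0.0034, 0.0212, -0.0037] rot [-0.0108, -0.0277, 0.1221]
lin [-0.0009, 0.0215, -0.0034] rot [-0.0108, -0.0277, 0.1221]
lin [0.0017, 0.0215, -0.0032] rot [-0.0108, -0.0277, 0.1221]
lin [0.0042, 0.0212, -0.0031] rot [-0.0108, -0.0277, 0.1221]
lin [0.0067, 0.0206, -0.003] rot [-0.0108, -0.0277, 0.1221]
```

```bash
python3 -m crank '[{"linear":[0.006,0,-0.0165],"delta_rot":[0,0,0],"gripper":0},{"linear":[0.0135,0,-0.037],"delta_rot":[0,0,0],"gripper":0},{"linear":[0.016,0,-0.044],"delta_rot":[0,0,0],"gripper":0},{"linear":[0.016,0,-0.044],"delta_rot":[0,0,0],"gripper":0}]'
python3 -m crank '[{"linear":[-0.019,0.007,-0.0085],"delta_rot":[-0.011,-0.028,0.122],"gripper":0},{"linear":[-0.018,0.009,-0.008],"delta_rot":[-0.011,-0.028,0.122],"gripper":0},{"linear":[-0.017,0.0115,-0.007],"delta_rot":[-0.011,-0.028,0.122],"gripper":0},{"linear":[-0.016,0.0135,-0.0065],"delta_rot":[-0.011,-0.028,0.122],"gripper":0},{"linear":[-0.014,0.0155,-0.006],"delta_rot":[-0.011,-0.028,0.122],"gripper":0},{"linear":[-0.0125,0.017,-0.0055],"delta_rot":[-0.011,-0.028,0.122],"gripper":0},{"linear":[-0.0105,0.0185,-0.005],"delta_rot":[-0.011,-0.028,0.122],"gripper":0},{"linear":[-0.008,0.0195,-0.0045],"delta_rot":[-0.011,-0.028,0.122],"gripper":0}]'
python3 - <<'E'
from kin import *
s,p,T=gpos()
Rg=Rt_(10,0);tc=low+.054*sx+.0015*sy+.085*gz+Rg[:,2]*.009+[0,0,.03]
plan(p,T,tc,Rg,n=7)
E
```

```text
time_s: 28.65
tcp_pos: [0.6392, 0.074, 0.157]
ee_rot: [[0.527, -0.829, 0.188], [-0.779, -0.559, -0.283], [0.339, 0.003, -0.941]]
wrist_force: [1.2, 0.3, -3.4]
gripper_width: 0.223
time_s: 29.65
tcp_pos: [0.5013, 0.1803, 0.1677]
ee_rot: [[-0.379, -0.921, 0.085], [-0.924, 0.373, -0.083], [0.045, -0.11, -0.993]]
wrist_force: [0.2, 0.5, -4.0]
gripper_width: 0.219
axis pt in slot frame mm [ 112.6 -115.4   74.9] F slot [-1.6  0.4 -3.7] W [ 0.2  0.5 -4. ] M [ 0.23  0.36 -0.08] t 29.65 gw 0.219
lin [-0.0051, 0.0175, -0.0038] rot [-0.0084, -0.0243, 0.1039]
lin [-0.0034, 0.018, -0.0036] rot [-0.0084, -0.0243, 0.1039]
lin [-0.0016, 0.0183, -0.0034] rot [-0.0084, -0.0243, 0.1039]
lin [0.0003, 0.0184, -0.0032] rot [-0.0084, -0.0243, 0.1039]
lin [0.0021, 0.0183, -0.0031] rot [-0.0084, -0.0243, 0.1039]
lin [0.0039, 0.018, -0.003] rot [-0.0084, -0.0243, 0.1039]
lin [0.0057, 0.0175, -0.003] rot [-0.0084, -0.0243, 0.1039]
```

```bash
python3 -m crank '[{"linear":[-0.005,0.0175,-0.019],"delta_rot":[-0.0085,-0.0245,0.104],"gripper":0},{"linear":[-0.0035,0.018,-0.0185],"delta_rot":[-0.0085,-0.0245,0.104],"gripper":0},{"linear":[-0.0015,0.0185,-0.0035],"delta_rot":[-0.0085,-0.0245,0.104],"gripper":0},{"linear":[0,0.0185,-0.003],"delta_rot":[-0.0085,-0.0245,0.104],"gripper":0},{"linear":[0.002,0.0185,-0.003],"delta_rot":[-0.0085,-0.0245,0.104],"gripper":0},{"linear":[0.004,0.018,0],"delta_rot":[-0.0085,-0.0245,0.104],"gripper":0},{"linear":[0.0055,0.0175,0.010],"delta_rot":[-0.0085,-0.0245,0.104],"gripper":0},{"linear":[0,0,0.008],"delta_rot":[0,0,0],"gripper":0},{"linear":[0,0,0],"delta_rot":[0,0,0],"gripper":0}]'
python3 - <<'E'
from kin import *
from station import capture
s,p,T=gpos(.009);print(T)
w=capture("wrist");cv2.imwrite("pics/w16.png",w["img"])
c=p-T[:,2]*.009;L=.1055
for e in(-4,0,4):
    Re=R.from_rotvec(np.radians(-e)*T[:,1]).as_matrix()
    print(e,[proj(w,c+Re@(-a*sx+b*gz))[1].round(1) for a,b in((L/2,.01),(L/2-.004,.016),(L/2-.022,.016))])
g=cv2.cvtColor(w["img"],cv2.COLOR_BGR2GRAY)[:, 272:286].mean(1).astype(int);print(list(zip(range(140,215),g[140:215].tolist())))
togo(.0525,.0015,.050,tilt=10,off=.009,n=4)
E
```

```text
time_s: 30.78
tcp_pos: [0.4012, 0.2645, 0.1854]
ee_rot: [[-0.878, -0.453, 0.156], [-0.446, 0.892, 0.077], [-0.174, -0.002, -0.985]]
wrist_force: [0.2, 0.9, -3.1]
gripper_width: 0.217
axis pt in slot frame mm [ 74.5   3.5 114.8] F slot [-1.   0.7 -3. ] W [ 0.2  0.9 -3.1] M [-0.2   0.52 -0.02] t 30.775 gw 0.217
[[-0.8779 -0.4526  0.1562]
 [-0.446   0.8917  0.077 ]
 [-0.1741 -0.002  -0.9847]]
-4 [np.float64(163.5), np.float64(171.6), np.float64(214.9)]
0 [np.float64(163.0), np.float64(169.9), np.float64(212.2)]
4 [np.float64(163.2), np.float64(168.9), np.float64(210.0)]
[(140, 183), (141, 184), (142, 183), (143, 184), (144, 183), (145, 183), (146, 183), (147, 183), (148, 183), (149, 183), (150, 183), (151, 183), (152, 183), (153, 183), (154, 183), (155, 183), (156, 183), (157, 184), (158, 176), (159, 156), (160, 146), (161, 148), (162, 128), (163, 90), (164, 99), (165, 100), (166, 100), (167, 95), (168, 141), (169, 176), (170, 182), (171, 181), (172, 181), (173, 181), (174, 181), (175, 181), (176, 180), (177, 181), (178, 181), (179, 181), (180, 181), (181, 181), (182, 181), (183, 181), (184, 181), (185, 181), (186, 180), (187, 181), (188, 181), (189, 181), (190, 181), (191, 181), (192, 181), (193, 181), (194, 181), (195, 181), (196, 180), (197, 181), (198, 181), (199, 181), (200, 180), (201, 181), (202, 181), (203, 181), (204, 181), (205, 181), (206, 181), (207, 181), (208, 181), (209, 183), (210, 175), (211, 137), (212, 95), (213, 99), (214, 99)]
axis pt in slot frame mm [ 75.5   3.6 115.1] F slot [-1.3 -0.6 -2.7] W [ 0.5 -0.4 -3. ] M [-0.23  0.43  0.01] t 30.825 gw 0.221
lin [-0.0001, -0.0005, 0.0173] rot [-0.0001, 0.0005, 0.0013]
lin [-0.0001, -0.0005, 0.0173] rot [-0.0001, 0.0005, 0.0013]
lin [-0.0002, -0.0005, 0.0173] rot [-0.0001, 0.0005, 0.0013]
lin [-0.0002, -0.0005, 0.0173] rot [-0.0001, 0.0005, 0.0013]
```

View pics/w16.png

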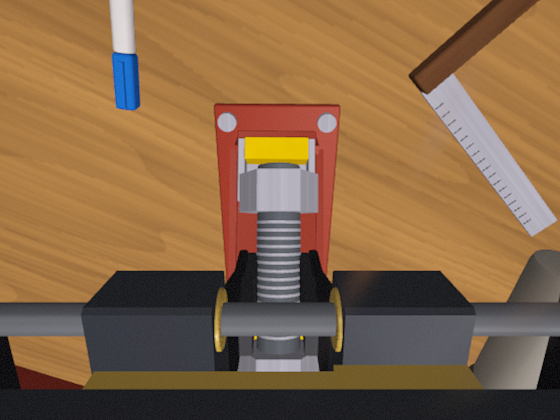

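The second stud is held at 30°, with its end at row 162.5 as predicted, and the low stop shows at rows 138–161. In the earlier tilted view (w4) both stops showed, so I read the clear length from it through the hand-eye transform.

Run:
```python
import cv2,numpy as np
w=cv2.imread("pics/w4.png")
a=cv2.resize(w[55:155,260:360],None,fx=4,fy=4,interpolation=cv2.INTER_NEAREST);b=cv2.resize(w[200:300,290:360],None,fx=4,fy=4,interpolation=cv2.INTER_NEAREST)
cv2.imwrite("pics/w4z.png",np.hstack([a,b]))
print([tuple(x) for x in w[205:290:1,325].tolist()][:85:1][20:80])
print([tuple(x) for x in w[60:100,313].tolist()])
```

```text
[(185, 175, 180), (185, 175, 179), (186, 176, 178), (186, 175, 179), (184, 174, 178), (183, 174, 178), (185, 174, 178), (187, 175, 179), (174, 169, 173), (116, 135, 151), (0, 100, 130), (0, 100, 130), (0, 105, 134), (0, 107, 138), (0, 105, 136), (0, 106, 135), (0, 107, 135), (0, 105, 134), (0, 103, 132), (0, 109, 139), (0, 149, 185), (0, 186, 222), (0, 194, 231), (0, 193, 230), (0, 193, 231), (0, 193, 231), (0, 194, 232), (0, 194, 232), (0, 193, 231), (0, 195, 232), (0, 195, 232), (0, 196, 232), (0, 197, 233), (0, 197, 234), (0, 196, 233), (0, 197, 234), (0, 198, 235), (0, 196, 234), (0, 197, 234), (0, 196, 234), (0, 198, 235), (0, 197, 235), (0, 197, 235), (0, 196, 233), (0, 197, 234), (0, 196, 233), (0, 199, 235), (0, 188, 225), (63, 142, 172), (93, 78, 77), (69, 61, 62), (25, 24, 26), (17, 18, 14), (11, 12, 8), (15, 16, 15), (14, 13, 16), (21, 13, 20), (14, 16, 15), (19, 23, 13), (14, 17, 16)]
[(55, 67, 161), (54, 67, 161), (55, 63, 160), (52, 64, 149), (0, 132, 174), (0, 185, 221), (0, 196, 233), (0, 192, 229), (0, 193, 230), (0, 194, 231), (0, 195, 231), (0, 195, 231), (0, 194, 230), (0, 194, 231), (0, 195, 231), (0, 193, 231), (0, 194, 231), (0, 195, 231), (0, 194, 231), (0, 194, 230), (0, 193, 231), (0, 194, 230), (0, 193, 231), (0, 193, 230), (0, 195, 231), (0, 194, 231), (0, 192, 229), (0, 192, 230), (0, 194, 231), (0, 194, 230), (0, 194, 231), (0, 188, 226), (0, 166, 204), (80, 155, 182), (170, 171, 180), (191, 175, 179), (188, 174, 178), (185, 174, 178), (188, 176, 179), (191, 178, 182)]
```

View pics/w4z.png

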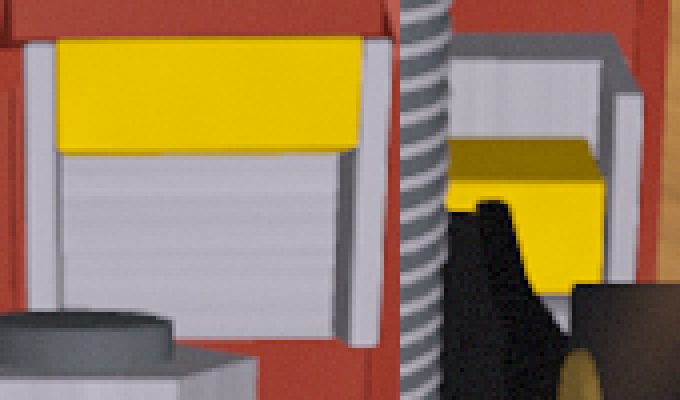

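Run:
```python
from kin import *
from station import capture,r
s=r.sense();w=capture("wrist");p,T=s["tcp_pos"],s["ee_rot"]
M=np.eye(4);M[:3,:3]=T;M[:3,3]=p;HE=np.linalg.inv(M)@np.array(w["world_from_camera"]);print(HE)
def cam(p,T):
    A=np.eye(4);A[:3,:3]=T;A[:3,3]=p;d=dict(w);d["world_from_camera"]=A@HE;return d
T4=np.array([[-.7949,-.4271,.4308],[-.3885,.9038,.1792],[-.4659,-.025,-.8845]]);c4=cam([.4277,.2557,.184],T4)
F=np.stack([sx,sy,gz],1)
def pl(c,uv,z):
    o,d=ray(c,*uv);X=o+d*((z-gz@(o-low))/(gz@d));return ((X-low)@F*1e3).round(1)
for dz in(-.002,0,.002):
    a=pl(c4,(313,93.3),dz);a2=pl(c4,(313,92.2),.024+dz);b=pl(c4,(325,234.3),dz);b2=pl(c4,(325,245),.024+dz)
    print(dz,a,a2,b,b2,"clear floor",b[0]-a[0],"top",b2[0]-a2[0])
    # wall lengths: low channel end 30mm => row where channel ends ~ (55+345/4)
    e=pl(c4,(300,55+337/4-.5),dz);f=pl(c4,(325,200+60/4),dz);print("  channel ends",e,f)
```

```text
[[-0.0001 -0.9555 -0.2949  0.0816]
 [ 1.     -0.0001 -0.0002  0.0006]
 [ 0.0002 -0.2949  0.9555 -0.1619]
 [ 0.      0.      0.      1.    ]]
-0.002 [ 1.4  5.5 -2. ] [ 1.8  4.1 22. ] [102.   16.1  -2. ] [101.6  13.9  22. ] clear floor 100.6 top 99.8
  channel ends [31.7 -3.1 -2. ] [87.  15.7 -2. ]
0 [ 1.4  5.3 -0. ] [ 1.8  4.  24. ] [101.3  15.9  -0. ] [100.8  13.8  24. ] clear floor 99.89999999999999 top 99.0
  channel ends [31.5 -3.1 -0. ] [86.5 15.5  0. ]
0.002 [1.5 5.2 2. ] [ 1.9  3.8 26. ] [100.7  15.7   2. ] [100.1  13.6  26. ] clear floor 99.2 top 98.19999999999999
  channel ends [31.4 -3.2  2. ] [85.9 15.3  2. ]
```

This gives a clear length of about 99–100 mm. The known 30 and 84 mm channel ends read 31.5 and 86.5, so my slot zero is about 1.5 mm off, and the correction is known. I try the stud centred at u = 51 mm.

```bash
python3 -m crank '[{"linear":[0.001,-0.0005,0.0175],"delta_rot":[0,0,0.0013],"gripper":0},{"linear":[0.001,-0.0005,0.0175],"delta_rot":[0,0,0.0013],"gripper":0},{"linear":[0,-0.0005,0.0175],"delta_rot":[0,0,0.0013],"gripper":0},{"linear":[0,-0.0005,0.016],"delta_rot":[0,0,0.0013],"gripper":0},{"linear":[0,0,0],"delta_rot":[0,0,0],"gripper":0},{"linear":[0,0,0],"delta_rot":[0,0,0],"gripper":0}]'
python3 - <<'E'
from kin import *
from station import capture
togo(.051,.0015,.042,tilt=10,off=.009,n=3)
w=capture("wrist");c=capture("scene")
a=cv2.resize(c["img"][190:240,350:400],None,fx=8,fy=8,interpolation=cv2.INTER_NEAREST);b=cv2.resize(w["img"][110:230,220:340],(400,400),interpolation=cv2.INTER_NEAREST)
cv2.imwrite("pics/st17.png",np.hstack([a,b]))
F=np.stack([sx,sy,gz],1)
i=w["img"];
for col in(243,247,312,315):print(col,[tuple(x) for x in i[130:190,col].tolist()][::3])
E
```

```text
time_s: 31.62
tcp_pos: [0.4123, 0.2686, 0.1197]
ee_rot: [[-0.88, -0.447, 0.159], [-0.44, 0.894, 0.081], [-0.179, 0.001, -0.984]]
wrist_force: [-0.8, -0.1, -4.2]
gripper_width: 0.219
axis pt in slot frame mm [51.8  2.1 52.1] F slot [-2.7  0.2 -3.2] W [-0.8 -0.1 -4.2] M [-0.29  0.5   0.07] t 31.625 gw 0.219
lin [-0.0009, -0.0002, 0.0033] rot [0.0003, 0.0017, -0.0002]
lin [-0.0009, -0.0002, 0.0033] rot [0.0003, 0.0017, -0.0002]
lin [-0.0009, -0.0002, 0.0033] rot [0.0003, 0.0017, -0.0002]
243 [(56, 71, 171), (54, 69, 170), (53, 67, 170), (47, 59, 151), (51, 68, 163), (59, 72, 164), (59, 67, 164), (0, 194, 232), (0, 196, 233), (0, 196, 233), (0, 198, 234), (0, 197, 234), (0, 197, 235), (0, 198, 235), (50, 182, 216), (125, 115, 118), (127, 118, 122), (126, 117, 122), (126, 116, 119), (122, 114, 118)]
247 [(51, 67, 169), (52, 68, 169), (54, 69, 170), (43, 53, 147), (57, 71, 166), (50, 65, 163), (60, 66, 164), (0, 196, 232), (0, 197, 234), (0, 197, 233), (0, 198, 234), (0, 197, 235), (0, 199, 236), (0, 198, 235), (120, 130, 142), (125, 116, 118), (121, 114, 116), (124, 115, 117), (124, 116, 120), (123, 115, 119)]
312 [(72, 84, 181), (66, 80, 179), (70, 86, 182), (52, 69, 156), (56, 66, 163), (48, 61, 159), (49, 59, 159), (0, 197, 233), (0, 197, 234), (0, 196, 233), (0, 195, 232), (0, 195, 232), (0, 195, 232), (0, 196, 232), (113, 171, 198), (152, 144, 146), (152, 144, 147), (153, 142, 147), (155, 145, 149), (153, 145, 148)]
315 [(75, 86, 182), (73, 86, 182), (69, 82, 179), (52, 67, 155), (45, 61, 160), (42, 60, 159), (49, 60, 157), (0, 196, 233), (0, 196, 233), (0, 195, 232), (0, 195, 232), (0, 196, 233), (0, 194, 232), (0, 194, 232), (0, 193, 230), (159, 148, 150), (156, 146, 149), (156, 146, 151), (155, 147, 151), (157, 148, 151)]
```

View pics/st17.png

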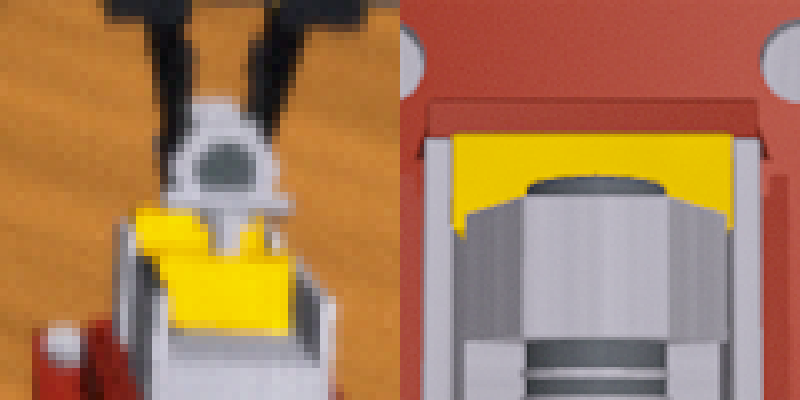

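The stud is square over the slot (nut mid at 597 against wall mid at 595 in the crop). Lower in steps.

```bash
python3 -m crank '[{"linear":[-0.001,0,0.0033],"delta_rot":[0,0.001,0],"gripper":0},{"linear":[-0.001,0,0.0033],"delta_rot":[0,0.001,0],"gripper":0},{"linear":[-0.001,0,0.0033],"delta_rot":[0,0.001,0],"gripper":0},{"linear":[0,0,0],"delta_rot":[0,0,0],"gripper":0}]'; python3 -c "
from kin import *
togo(.051,.0015,.038,tilt=10,off=.009,n=2)"
python3 -m crank '[{"linear":[-0.0008,0,0.002],"delta_rot":[0,0,0],"gripper":0},{"linear":[0,0,0],"delta_rot":[0,0,0],"gripper":0}]'; python3 -c "
from kin import *
gpos(.009)"
python3 -m crank '[{"linear":[-0.0006,0,0.0015],"delta_rot":[0,0,0],"gripper":0},{"linear":[0,0,0],"delta_rot":[0,0,0],"gripper":0}]'; python3 -c "
from kin import *
gpos(.009)"
```

```text
time_s: 32.22
tcp_pos: [0.4161, 0.2705, 0.1098]
ee_rot: [[-0.881, -0.447, 0.156], [-0.44, 0.894, 0.078], [-0.175, 0.0, -0.985]]
wrist_force: [-0.5, 0.1, -1.5]
gripper_width: 0.217
axis pt in slot frame mm [50.6  2.1 41.4] F slot [-1.1  0.4 -1.1] W [-0.5  0.1 -1.5] M [-0.28  0.75  0.01] t 32.225 gw 0.217
lin [-0.0008, -0.0003, 0.0015] rot [0.0001, 0.0004, -0.0002]
lin [-0.0008, -0.0003, 0.0015] rot [0.0001, 0.0004, -0.0002]
time_s: 32.48
tcp_pos: [0.4173, 0.2712, 0.1084]
ee_rot: [[-0.88, -0.448, 0.157], [-0.441, 0.894, 0.079], [-0.176, 0.001, -0.984]]
wrist_force: [-0.3, 0.6, 0.9]
gripper_width: 0.221
axis pt in slot frame mm [51.1  2.2 39.5] F slot [0.5 0.7 0.8] W [-0.3  0.6  0.9] M [-0.37  0.56 -0.01] t 32.475 gw 0.221
time_s: 32.72
tcp_pos: [0.4182, 0.2718, 0.1068]
ee_rot: [[-0.88, -0.448, 0.157], [-0.441, 0.894, 0.08], [-0.176, 0.001, -0.984]]
wrist_force: [2.3, 0.1, -1.4]
gripper_width: 0.22
axis pt in slot frame mm [51.2  2.4 37.6] F slot [ 1.1 -0.9 -2.3] W [ 2.3  0.1 -1.4] M [-0.15 -0.1   0.01] t 32.725 gw 0.22
```

Run:
```python
from kin import *
from station import capture
gpos(.009)
w=capture("wrist");c=capture("scene")
a=cv2.resize(c["img"][190:240,350:400],None,fx=8,fy=8,interpolation=cv2.INTER_NEAREST);b=cv2.resize(w["img"][110:230,220:340],(400,400),interpolation=cv2.INTER_NEAREST)
cv2.imwrite("pics/st18.png",np.hstack([a,b]))
```

```text
axis pt in slot frame mm [51.2  2.4 37.6] F slot [ 1.1 -0.9 -2.3] W [ 2.3  0.1 -1.4] M [-0.15 -0.1   0.01] t 32.725 gw 0.22
```

View pics/st18.png

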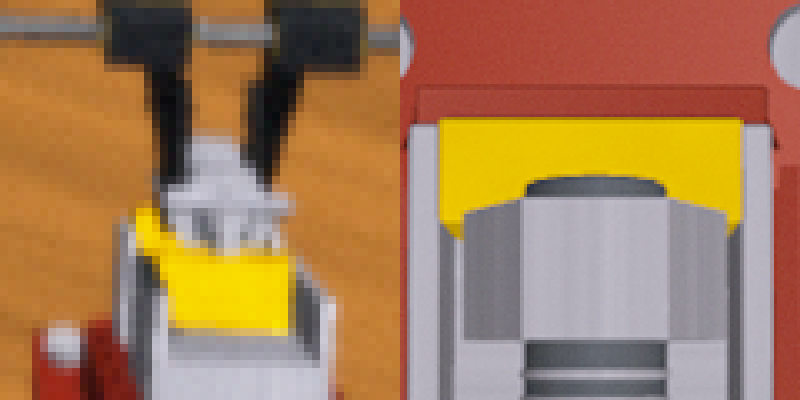

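Run:
```python
from kin import *
from station import capture
w=capture("wrist");s,p,T=gpos(.009)
F=np.stack([sx,sy,gz],1)
def pl(uv,z):
    o,d=ray(w,*uv);X=o+d*((z-gz@(o-low))/(gz@d));return ((X-low)@F*1e3).round(1)
a=(p-T[:,2]*.009-low)@gz
i=w["img"]
for col in(238,241,314,316):
    print(col,[(v,tuple(i[v,col].tolist())) for v in range(168,186)])
for r_ in(175,176,177,178):print("stop edge",r_,pl((238,r_),.024),pl((315,r_),.024))
print("nut outer top",pl((278,169),a+.016),"corner",pl((259,174),a),"end top",pl((278,163),a+.01),"nut inner top",pl((278,211.5),a+.016))
```

```text
axis pt in slot frame mm [51.2  2.4 37.6] F slot [ 0.9 -0.7 -1.3] W [ 1.6  0.1 -0.7] M [-0.05 -0.24 -0.02] t 32.875 gw 0.219
238 [(168, (0, 197, 236)), (169, (0, 197, 235)), (170, (0, 198, 235)), (171, (0, 200, 236)), (172, (0, 200, 237)), (173, (0, 190, 225)), (174, (53, 179, 213)), (175, (46, 182, 217)), (176, (55, 164, 197)), (177, (63, 143, 174)), (178, (58, 143, 174)), (179, (58, 143, 173)), (180, (60, 144, 175)), (181, (62, 145, 173)), (182, (146, 156, 170)), (183, (176, 162, 164)), (184, (172, 160, 163)), (185, (170, 160, 163))]
241 [(168, (0, 199, 235)), (169, (0, 198, 235)), (170, (0, 198, 235)), (171, (0, 200, 238)), (172, (30, 184, 219)), (173, (110, 141, 161)), (174, (131, 115, 116)), (175, (126, 118, 120)), (176, (129, 119, 121)), (177, (126, 117, 119)), (178, (128, 120, 122)), (179, (125, 115, 118)), (180, (126, 117, 119)), (181, (125, 119, 120)), (182, (126, 118, 120)), (183, (125, 117, 120)), (184, (126, 118, 121)), (185, (127, 119, 122))]
314 [(168, (0, 193, 230)), (169, (0, 194, 230)), (170, (0, 193, 230)), (171, (0, 194, 232)), (172, (94, 180, 210)), (173, (149, 15
[... 339 characters left out ...]
 231)), (170, (0, 192, 229)), (171, (0, 195, 232)), (172, (0, 191, 226)), (173, (134, 166, 189)), (174, (165, 144, 145)), (175, (159, 144, 146)), (176, (159, 146, 148)), (177, (158, 145, 149)), (178, (159, 146, 149)), (179, (159, 147, 149)), (180, (159, 148, 151)), (181, (159, 149, 152)), (182, (157, 147, 151)), (183, (157, 148, 151)), (184, (157, 147, 151)), (185, (158, 149, 152))]
stop edge 175 [  0.4 -17.2  24. ] [ 0.4 21.7 24. ]
stop edge 176 [  0.9 -17.2  24. ] [ 0.9 21.7 24. ]
stop edge 177 [  1.4 -17.2  24. ] [ 1.5 21.7 24. ]
stop edge 178 [  1.9 -17.2  24. ] [ 2.  21.7 24. ]
nut outer top [ 2.   3.  53.6] corner [ 1.9 -5.9 37.6] end top [-1.6  3.  47.6] nut inner top [20.1  3.  53.6]
```

The low nut face sits 1 mm inside the stop edge, and the rod end overlaps the stop by about 3 mm. The rod ends should therefore land on the stops at about 34 mm. Continue down gently.

```bash
python3 -m crank '[{"linear":[-0.0006,0,0.0013],"delta_rot":[0,0,0],"gripper":0},{"linear":[0,0,0],"delta_rot":[0,0,0],"gripper":0}]'; python3 -c "
from kin import *
gpos(.009)"
python3 -m crank '[{"linear":[-0.0006,0,0.0013],"delta_rot":[0,0,0],"gripper":0},{"linear":[0,0,0],"delta_rot":[0,0,0],"gripper":0}]'; python3 -c "
from kin import *
gpos(.009)"
```

```text
time_s: 33.12
tcp_pos: [0.4185, 0.272, 0.1055]
ee_rot: [[-0.881, -0.448, 0.156], [-0.44, 0.894, 0.079], [-0.175, 0.001, -0.985]]
wrist_force: [0.5, 1.4, -1.6]
gripper_width: 0.217
axis pt in slot frame mm [50.9  2.4 36.3] F slot [ 0.2  1.  -2. ] W [ 0.5  1.4 -1.6] M [0.14 0.07 0.01] t 33.125 gw 0.217
time_s: 33.38
tcp_pos: [0.4187, 0.2719, 0.1052]
ee_rot: [[-0.881, -0.447, 0.156], [-0.441, 0.894, 0.079], [-0.175, 0.001, -0.985]]
wrist_force: [-5.9, -1.1, 9.7]
gripper_width: 0.219
axis pt in slot frame mm [50.9  2.3 35.9] F slot [-0.1  1.7 11.3] W [-5.9 -1.1  9.7] M [0.01 1.73 0.17] t 33.375 gw 0.219
```

Run:
```python
from kin import *
from station import capture
s,p,T=gpos(.009)
w=capture("wrist");c=capture("scene");cv2.imwrite("pics/w19.png",w["img"])
a=cv2.resize(c["img"][195:235,355:395],None,fx=10,fy=10,interpolation=cv2.INTER_NEAREST);b=cv2.resize(w["img"][110:230,220:340],(400,400),interpolation=cv2.INTER_NEAREST)
cv2.imwrite("pics/st19.png",np.hstack([a,b]))
F=np.stack([sx,sy,gz],1)
f=lambda u,z:((proj(c,low+F@np.array([u,.002,z]))-[355,195]+.5)*10).round(0)
print("rod end up if on stop",f(.104,.036),f(.104,.046),"if down",f(.104,.016),f(.104,.026))
def pl(uv,z):
    o,d=ray(w,*uv);X=o+d*((z-gz@(o-low))/(gz@d));return ((X-low)@F*1e3).round(1)
i=w["img"];print([(v,tuple(i[v,322].tolist())) for v in range(330,392,3)])
```

```text
axis pt in slot frame mm [50.9  2.3 35.9] F slot [-0.1  1.7 11.3] W [-5.9 -1.1  9.7] M [0.01 1.73 0.17] t 33.375 gw 0.219
rod end up if on stop [239. 219.] [241. 182.] if down [236. 293.] [238. 256.]
[(330, (132, 126, 124)), (333, (123, 115, 114)), (336, (68, 61, 64)), (339, (32, 28, 34)), (342, (31, 27, 31)), (345, (31, 29, 35)), (348, (31, 27, 27)), (351, (31, 27, 35)), (354, (25, 24, 25)), (357, (21, 21, 25)), (360, (28, 25, 31)), (363, (24, 22, 24)), (366, (8, 0, 10)), (369, (24, 18, 21)), (372, (39, 93, 115)), (375, (43, 93, 116)), (378, (41, 92, 116)), (381, (39, 92, 114)), (384, (40, 92, 114)), (387, (44, 93, 117)), (390, (34, 29, 26))]
```

View pics/st19.png

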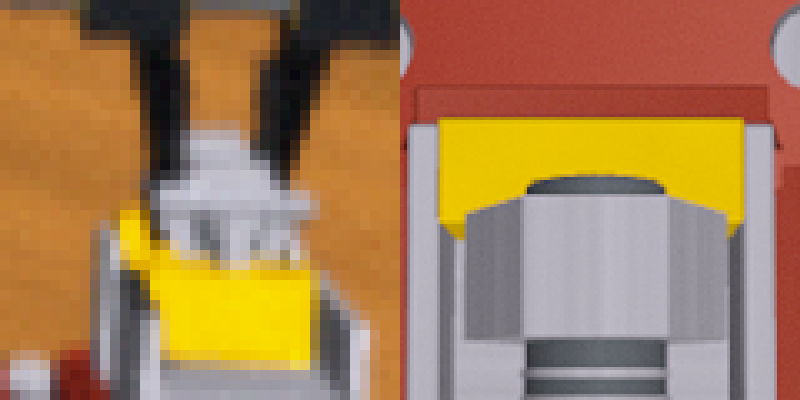

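View pics/w19.png

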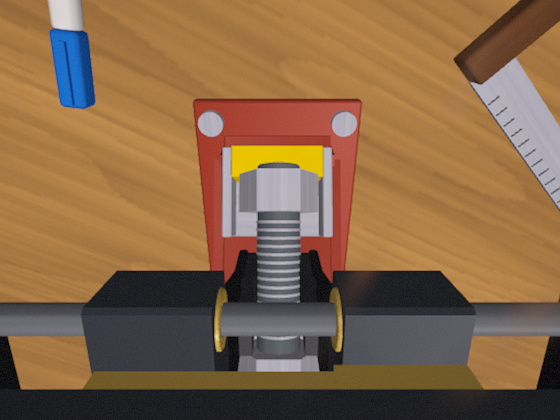

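The dark rod end shows behind the clamp screw just above the upper stop's top (about row 225; it would be at 293 if down), and the low rod end lies over the lower stop. As proof I let go briefly: its nuts now sit between the stops, so it cannot slide off.

```bash
python3 -m crank '[{"linear":[0,0,-0.0005],"delta_rot":[0,0,0],"gripper":26},{"linear":[0,0,0],"delta_rot":[0,0,0],"gripper":30},{"linear":[0,0,0],"delta_rot":[0,0,0],"gripper":34},{"linear":[0,0,0],"delta_rot":[0,0,0],"gripper":34}]'
python3 - <<'E'
from kin import *
from station import capture
s,p,T=gpos(.009)
w=capture("wrist");c=capture("scene")
a=cv2.resize(c["img"][195:235,355:395],None,fx=10,fy=10,interpolation=cv2.INTER_NEAREST);b=cv2.resize(w["img"][110:230,220:340],(400,400),interpolation=cv2.INTER_NEAREST)
cv2.imwrite("pics/st20.png",np.hstack([a,b]));cv2.imwrite("pics/w20.png",w["img"])
E
```

```text
time_s: 33.98
tcp_pos: [0.419, 0.2717, 0.1044]
ee_rot: [[-0.881, -0.447, 0.155], [-0.44, 0.894, 0.078], [-0.174, 0.0, -0.985]]
wrist_force: [0.4, -0.4, -0.2]
gripper_width: 0.339
axis pt in slot frame mm [50.6  2.  35.2] F slot [ 0.1 -0.5 -0.3] W [ 0.4 -0.4 -0.2] M [-0.13  0.31 -0.03] t 33.975 gw 0.339
```

View pics/st20.png

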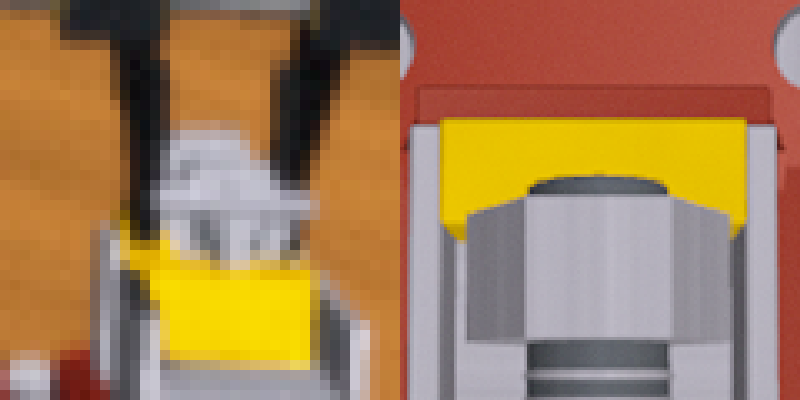

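View pics/w20.png

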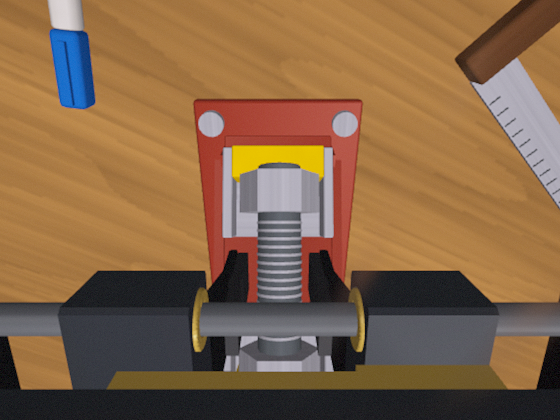

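Released, it stays up in exactly the same place, level with the slope and borne at both ends: this stud is also too long and goes to the red tray. Regrip, lift along the slot normal, and carry.

```bash
python3 -m crank '[{"linear":[0,0,0],"delta_rot":[0,0,0],"gripper":0},{"linear":[0,0,0],"delta_rot":[0,0,0],"gripper":0},{"linear":[0,0,0],"delta_rot":[0,0,0],"gripper":0},{"linear":[0,0,0],"delta_rot":[0,0,0],"gripper":0}]'
python3 -m crank '[{"linear":[0.0035,0,-0.0095],"delta_rot":[0,0,0],"gripper":0},{"linear":[0.007,0,-0.019],"delta_rot":[0,0,0],"gripper":0},{"linear":[0,0,-0.030],"delta_rot":[0,0,0],"gripper":0},{"linear":[-0.003,0,-0.030],"delta_rot":[0,0,0],"gripper":0},{"linear":[0,0,0],"delta_rot":[0,0,0],"gripper":0}]'
python3 - <<'E'
from kin import *
s,p,T=gpos(.009)
Rg=Rt_(-20,0,yaw=91);c=np.array([.600,-.257,.0205]);p2=c+[0,0,.10]+Rg[:,2]*.009
print(ik(p2,Rg,s["joints"])[0].round(1),ik(c+Rg[:,2]*.009,Rg,[0,30,-15,35,-45,-25]))
plan(p,T,p2,Rg,n=14)
E
```

```text
time_s: 34.58
tcp_pos: [0.419, 0.2719, 0.1047]
ee_rot: [[-0.881, -0.447, 0.156], [-0.44, 0.894, 0.079], [-0.174, 0.001, -0.985]]
wrist_force: [-0.7, 0.4, -1.0]
gripper_width: 0.214
time_s: 35.2
tcp_pos: [0.3987, 0.2622, 0.1925]
ee_rot: [[-0.88, -0.447, 0.158], [-0.44, 0.894, 0.082], [-0.178, 0.003, -0.984]]
wrist_force: [0.4, 0.4, -4.8]
gripper_width: 0.221
axis pt in slot frame mm [ 75.2   2.5 122.6] F slot [-1.9  0.2 -4.5] W [ 0.4  0.4 -4.8] M [-0.26  0.53  0.02] t 35.2 gw 0.221
[ -1.5  27.6 -20.3  28.9 -45.  -18.7] (array([ -3.0268,  34.4494, -27.857 ,  39.3936, -32.5194, -30.4169]), np.float64(8.279017004575584e-14), np.float64(2.7401548911708098e-11))
lin [0.0048, -0.0398, 0.0049] rot [0.0071, 0.0337, -0.0809]
lin [0.0078, -0.0393, 0.0054] rot [0.0071, 0.0337, -0.0809]
lin [0.0108, -0.0385, 0.0059] rot [0.0071, 0.0337, -0.0809]
lin [0.0136, -0.0374, 0.0066] rot [0.0071, 0.0337, -0.0809]
lin [0.0164, -0.0362, 0.0074] rot [0.0071, 0.0337, -0.0809]
lin [0.019, -0.0347, 0.0082] rot [0.0071, 0.0337, -0.0809]
lin [0.0214, -0.033, 0.0092] rot [0.0071, 0.0337, -0.0809]
lin [0.0237, -0.0311, 0.0101] rot [0.0071, 0.0337, -0.0809]
lin [0.0257, -0.029, 0.0112] rot [0.0071, 0.0337, -0.0809]
lin [0.0276, -0.0268, 0.0123] rot [0.0071, 0.0337, -0.0809]
lin [0.0292, -0.0244, 0.0134] rot [0.0071, 0.0337, -0.0809]
lin [0.0306, -0.0219, 0.0146] rot [0.0071, 0.0337, -0.0809]
lin [0.0318, -0.0192, 0.0158] rot [0.0071, 0.0337, -0.0809]
lin [0.0327, -0.0165, 0.017] rot [0.0071, 0.0337, -0.0809]
```

```bash
python3 -m crank '[{"linear":[0.005,-0.040,0.005],"delta_rot":[0.007,0.034,-0.081],"gripper":0},{"linear":[0.008,-0.0395,0.0055],"delta_rot":[0.007,0.034,-0.081],"gripper":0},{"linear":[0.011,-0.0385,0.006],"delta_rot":[0.007,0.034,-0.081],"gripper":0},{"linear":[0.0135,-0.0375,0.0065],"delta_rot":[0.007,0.034,-0.081],"gripper":0},{"linear":[0.0165,-0.036,0.0075],"delta_rot":[0.007,0.034,-0.081],"gripper":0},{"linear":[0.019,-0.0345,0.008],"delta_rot":[0.007,0.034,-0.081],"gripper":0},{"linear":[0.0215,-0.033,0.009],"delta_rot":[0.007,0.034,-0.081],"gripper":0},{"linear":[0.0235,-0.031,0.010],"delta_rot":[0.007,0.034,-0.081],"gripper":0}]'
python3 - <<'E'
from kin import *
s,p,T=gpos(.009)
Rg=Rt_(-20,0,yaw=91);c=np.array([.600,-.257,.0205]);p2=c+[0,0,.10]+Rg[:,2]*.009
plan(p,T,p2,Rg,n=7)
E
```

```text
time_s: 36.2
tcp_pos: [0.5119, -0.0388, 0.1433]
ee_rot: [[-0.448, -0.894, 0.002], [-0.884, 0.443, -0.15], [0.133, -0.069, -0.989]]
wrist_force: [-0.2, 0.2, -3.9]
gripper_width: 0.219
axis pt in slot frame mm [  23.5 -316.1   95.8] F slot [-2.   0.2 -3.3] W [-0.2  0.2 -3.9] M [ 0.58 -0.   -0.01] t 36.2 gw 0.219
lin [0.0217, -0.025, 0.0092] rot [0.007, 0.0278, -0.0687]
lin [0.0231, -0.0233, 0.01] rot [0.007, 0.0278, -0.0687]
lin [0.0243, -0.0216, 0.0108] rot [0.007, 0.0278, -0.0687]
lin [0.0255, -0.0199, 0.0116] rot [0.007, 0.0278, -0.0687]
lin [0.0264, -0.018, 0.0125] rot [0.007, 0.0278, -0.0687]
lin [0.0272, -0.0161, 0.0133] rot [0.007, 0.0278, -0.0687]
lin [0.0279, -0.0141, 0.0142] rot [0.007, 0.0278, -0.0687]
```

```bash
python3 -m crank '[{"linear":[0.0215,-0.025,0.009],"delta_rot":[0.007,0.028,-0.0687],"gripper":0},{"linear":[0.023,-0.0235,0.010],"delta_rot":[0.007,0.028,-0.0687],"gripper":0},{"linear":[0.0245,-0.0215,0.011],"delta_rot":[0.007,0.028,-0.0687],"gripper":0},{"linear":[0.0255,-0.020,0.0115],"delta_rot":[0.007,0.028,-0.0687],"gripper":0},{"linear":[0.0265,-0.018,0.0125],"delta_rot":[0.007,0.028,-0.0687],"gripper":0},{"linear":[0.027,-0.016,0.0135],"delta_rot":[0.007,0.028,-0.0687],"gripper":0},{"linear":[0.028,-0.014,0.014],"delta_rot":[0.007,0.028,-0.0687],"gripper":0},{"linear":[0,0,0],"delta_rot":[0,0,0],"gripper":0},{"linear":[0,0,0],"delta_rot":[0,0,0],"gripper":0}]'
python3 - <<'E'
from kin import *
from station import capture
s,p,T=gpos(.009);w=capture("wrist");cv2.imwrite("pics/w21.png",w["img"])
c=p-T[:,2]*.009;L=.1058;H=np.array([np.cos(np.radians(91)),np.sin(np.radians(91)),0])
print("axis",c,T)
for e in(-3,0,3):
    Re=R.from_rotvec(np.radians(-e)*T[:,1]).as_matrix()
    print(e,[proj(w,c+Re@(-a*H+np.array([0,0,b])))[1].round(1) for a,b in((L/2,.01),(L/2-.004,.016),(L/2-.022,.016))])
g=cv2.cvtColor(w["img"],cv2.COLOR_BGR2GRAY)[:, 272:286].mean(1).astype(int);print(list(zip(range(155,215),g[155:215].tolist())))
print("shift to low hover",T.T@(np.array([.600,-.257,.025])-c))
E
```

```text
time_s: 37.33
tcp_pos: [0.5997, -0.2583, 0.1128]
ee_rot: [[0.013, -1.0, 0.007], [-0.94, -0.015, -0.341], [0.341, -0.002, -0.94]]
wrist_force: [0.6, 0.8, -3.4]
gripper_width: 0.221
axis pt in slot frame mm [  -8.5 -550.1   78.5] F slot [-0.9  0.5 -3.4] W [ 0.6  0.8 -3.4] M [1.14 0.16 0.01] t 37.325 gw 0.221
axis [ 0.5997 -0.2553  0.1212] [[ 0.0135 -0.9999  0.0066]
 [-0.9399 -0.0149 -0.3411]
 [ 0.3411 -0.0016 -0.94  ]]
-3 [np.float64(161.1), np.float64(168.8), np.float64(212.0)]
0 [np.float64(160.8), np.float64(167.7), np.float64(210.0)]
3 [np.float64(161.0), np.float64(166.9), np.float64(208.3)]
[(155, 84), (156, 83), (157, 86), (158, 84), (159, 84), (160, 83), (161, 81), (162, 111), (163, 111), (164, 115), (165, 114), (166, 113), (167, 110), (168, 156), (169, 191), (170, 197), (171, 196), (172, 196), (173, 195), (174, 196), (175, 196), (176, 196), (177, 196), (178, 195), (179, 195), (180, 196), (181, 195), (182, 196), (183, 196), (184, 196), (185, 195), (186, 196), (187, 195), (188, 196), (189, 196), (190, 195), (191, 195), (192, 196), (193, 196), (194, 196), (195, 196), (196, 196), (197, 195), (198, 196), (199, 196), (200, 196), (201, 195), (202, 195), (203, 195), (204, 196), (205, 195), (206, 196), (207, 196), (208, 196), (209, 197), (210, 185), (211, 146), (212, 113), (213, 112), (214, 114)]
shift to low hover [-0.0312 -0.0001  0.0911]
```

View pics/w21.png

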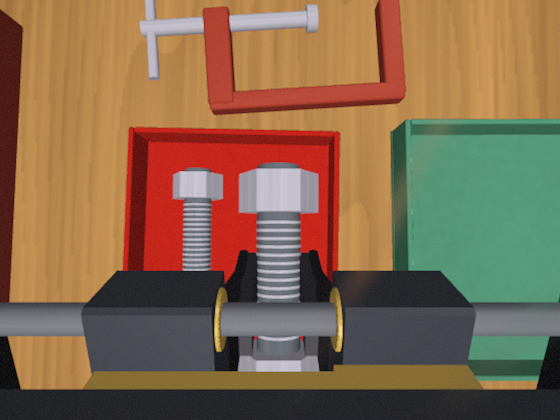

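The second stud is level over the red tray, with the first lying at column 197. I check the gap between them.

Run:
```python
from kin import *
from station import capture
w=capture("wrist")
for q in((173,185),(223,185)):print("stud1 nut side",onz(w,*q,.020))
for q in((129,130),(340,133)):print("tray outer",onz(w,*q,.036))
```

```text
stud1 nut side [ 0.6791 -0.3088  0.02  ]
stud1 nut side [ 0.6418 -0.3093  0.02  ]
tray outer [ 0.7067 -0.3456  0.036 ]
tray outer [ 0.5576 -0.3457  0.036 ]
```

```bash
python3 -m crank '[{"linear":[-0.0105,0,0.031],"delta_rot":[0,0,0],"gripper":0},{"linear":[-0.0105,0,0.031],"delta_rot":[0,0,0],"gripper":0},{"linear":[-0.007,0,0.020],"delta_rot":[0,0,0],"gripper":0},{"linear":[-0.003,0,0.009],"delta_rot":[0,0,0],"gripper":0},{"linear":[0,0,0],"delta_rot":[0,0,0],"gripper":0},{"linear":[0,0,0],"delta_rot":[0,0,0],"gripper":0}]'
python3 -m crank '[{"linear":[-0.0007,0,0.002],"delta_rot":[0,0,0],"gripper":0},{"linear":[0,0,0],"delta_rot":[0,0,0],"gripper":0}]'
python3 -m crank '[{"linear":[-0.0004,0,0.001],"delta_rot":[0,0,0],"gripper":0},{"linear":[0,0,0],"delta_rot":[0,0,0],"gripper":0}]'
```

```text
time_s: 38.17
tcp_pos: [0.6025, -0.2604, 0.0197]
ee_rot: [[0.013, -1.0, 0.012], [-0.939, -0.017, -0.342], [0.342, -0.007, -0.94]]
wrist_force: [-0.4, -0.5, -3.9]
gripper_width: 0.22
time_s: 38.42
tcp_pos: [0.6016, -0.2606, 0.0167]
ee_rot: [[0.013, -1.0, 0.01], [-0.94, -0.016, -0.342], [0.342, -0.005, -0.94]]
wrist_force: [-0.7, 0.7, -2.4]
gripper_width: 0.219
time_s: 38.67
tcp_pos: [0.6014, -0.2607, 0.0151]
ee_rot: [[0.013, -1.0, 0.01], [-0.94, -0.016, -0.342], [0.342, -0.004, -0.94]]
wrist_force: [-0.7, 0.1, -3.7]
gripper_width: 0.221
```

```bash
python3 -m crank '[{"linear":[-0.0006,0,0.0015],"delta_rot":[0,0,0],"gripper":0},{"linear":[0,0,0],"delta_rot":[0,0,0],"gripper":0}]'
python3 -m crank '[{"linear":[-0.0004,0,0.001],"delta_rot":[0,0,0],"gripper":0},{"linear":[0,0,0],"delta_rot":[0,0,0],"gripper":0}]'
python3 -m crank '[{"linear":[-0.0003,0,0.0007],"delta_rot":[0,0,0],"gripper":0},{"linear":[0,0,0],"delta_rot":[0,0,0],"gripper":0}]'
```

```text
time_s: 38.92
tcp_pos: [0.6013, -0.2606, 0.0133]
ee_rot: [[0.014, -1.0, 0.009], [-0.94, -0.016, -0.342], [0.342, -0.004, -0.94]]
wrist_force: [0.1, 0.1, -3.6]
gripper_width: 0.22
time_s: 39.17
tcp_pos: [0.6014, -0.2606, 0.0124]
ee_rot: [[0.014, -1.0, 0.009], [-0.94, -0.016, -0.342], [0.342, -0.004, -0.94]]
wrist_force: [0.5, 0.7, -4.2]
gripper_width: 0.22
time_s: 39.42
tcp_pos: [0.6014, -0.2605, 0.0117]
ee_rot: [[0.014, -1.0, 0.01], [-0.94, -0.016, -0.342], [0.342, -0.004, -0.94]]
wrist_force: [-0.3, 0.1, -2.7]
gripper_width: 0.221
```

```bash
python3 -m crank '[{"linear":[-0.0004,0,0.001],"delta_rot":[0,0,0],"gripper":0},{"linear":[0,0,0],"delta_rot":[0,0,0],"gripper":0}]'
python3 -m crank '[{"linear":[-0.0002,0,0.0005],"delta_rot":[0,0,0],"gripper":0},{"linear":[0,0,0],"delta_rot":[0,0,0],"gripper":0}]'
```

```text
time_s: 39.67
tcp_pos: [0.6017, -0.2605, 0.0112]
ee_rot: [[0.013, -1.0, 0.01], [-0.939, -0.016, -0.342], [0.343, -0.005, -0.939]]
wrist_force: [-1.7, 1.5, -0.3]
gripper_width: 0.22
time_s: 39.92
tcp_pos: [0.6017, -0.2605, 0.0112]
ee_rot: [[0.013, -1.0, 0.01], [-0.939, -0.016, -0.343], [0.343, -0.005, -0.939]]
wrist_force: [-2.7, 1.6, 5.5]
gripper_width: 0.22
```

The stud is on the tray floor (weight unloaded, 5 N). Release gently and withdraw along the tool.

```bash
python3 -m crank '[{"linear":[0,0,0],"delta_rot":[0,0,0],"gripper":27},{"linear":[0,0,0],"delta_rot":[0,0,0],"gripper":33},{"linear":[0,0,0],"delta_rot":[0,0,0],"gripper":38},{"linear":[0,0,0],"delta_rot":[0,0,0],"gripper":38},{"linear":[0,0,0],"delta_rot":[0,0,0],"gripper":38}]'
python3 -m crank '[{"linear":[0,0,-0.015],"delta_rot":[0,0,0],"gripper":38},{"linear":[0,0,-0.035],"delta_rot":[0,0,0],"gripper":38},{"linear":[0,0,-0.05],"delta_rot":[0,0,0],"gripper":38},{"linear":[-0.05,0,-0.03],"delta_rot":[0,0,0],"gripper":38},{"linear":[-0.05,0,-0.03],"delta_rot":[0,0,0],"gripper":38},{"linear":[-0.05,0,-0.03],"delta_rot":[0,0,0],"gripper":38},{"linear":[0,0,0],"delta_rot":[0,0,0],"gripper":38},{"linear":[0,0,0],"delta_rot":[0,0,0],"gripper":38}]'
python3 - <<'E'
from kin import *
from station import capture
w=capture("wrist");cv2.imwrite("pics/w22.png",w["img"]);c=capture("scene");cv2.imwrite("pics/s22.png",c["img"]);t=capture("top");cv2.imwrite("pics/t22.png",t["img"])
E
```

```text
time_s: 40.55
tcp_pos: [0.6015, -0.2605, 0.01]
ee_rot: [[0.014, -1.0, 0.01], [-0.94, -0.016, -0.342], [0.342, -0.004, -0.94]]
wrist_force: [0.8, 0.1, 0.1]
gripper_width: 0.38
time_s: 41.55
tcp_pos: [0.5972, -0.0545, 0.1371]
ee_rot: [[0.014, -1.0, 0.009], [-0.94, -0.016, -0.342], [0.342, -0.004, -0.94]]
wrist_force: [-1.0, 0.2, 0.7]
gripper_width: 0.379
```

View pics/w22.png

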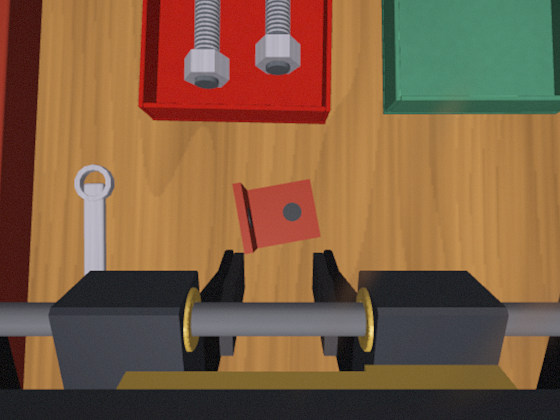

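View pics/s22.png

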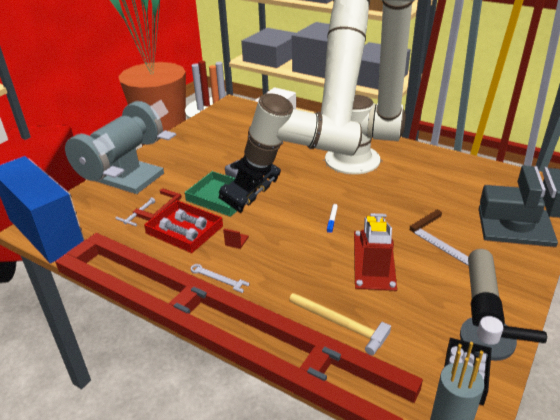

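View pics/t22.png

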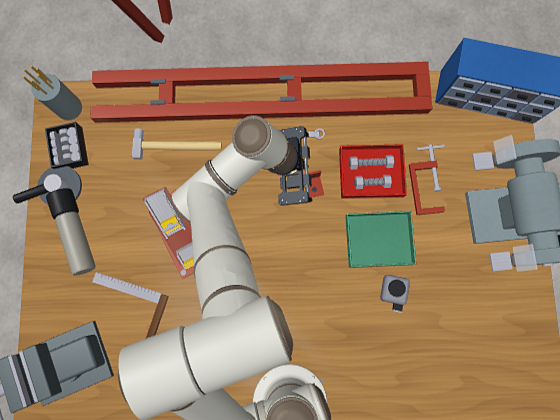

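Both studs lie flat, side by side in the red tray (top view (372,162) and (373,182)), the gripper is clear, and the bystanders look unmoved. Last check: that the stop and the other things have not shifted.

Run:
```python
from kin import *
a=cv2.imread("pics/scene0.png");b=cv2.imread("pics/s22.png")
for im in(a,b):
    h=cv2.cvtColor(im,cv2.COLOR_BGR2HSV)[205:240,355:400];m=cv2.inRange(h,(20,180,150),(34,255,255));print(cv2.connectedComponentsWithStats(m)[2][1:].tolist(),cv2.moments(m,True)["m10"]/m.sum()*255,cv2.moments(m,True)["m01"]/m.sum()*255)
d=cv2.absdiff(a,b).max(2);m=(d>45).astype(np.uint8);n,l,st,ce=cv2.connectedComponentsWithStats(m)
for k in range(1,n):
    if st[k,4]>25:print(st[k])
from station import r;s=r.sense();print(s["time_s"],s["joint_velocities"].max())
```

```text
[[12, 11, 20, 15, 199]] 21.587939698492463 18.849246231155778
[[12, 11, 20, 15, 198]] 21.59090909090909 18.858585858585858
[ 153    0   71   91 3046]
[226   0  11   5  30]
[ 290    0   80   89 3468]
[  218     0   197   230 10884]
[148  10   6  19  73]
[352  95   9  15  86]
[361 133   9  12  64]
[175 208  32  22 329]
[159 217  39  25 393]
[256 256  39  15 374]
41.7 0.1381656873765565
```

The gauge stop has not moved (yellow centroid the same to 0.02 px). The only changes are the arm, the two studs' old places and the red tray. Handing in.

```bash
python3 -c "
from station import workorder
print(workorder.finish_job())"
```

```text
the job is handed in; nothing more can be done
None
```

Both studs turned out too long for the gauge, so both are lying flat, side by side, in the red tray. I handed the job in at about 42 s.

- **Long stud (about 129 mm):** it rested with its nuts on both stops, its axis at about 40 mm above the slot floor, under about 15 N of net contact force.
- **Short stud (about 106 mm):** the clear length measured about 99–100 mm. It rested with its rod ends on both stops, its axis at about 35 mm, and stayed there when I briefly opened the fingers.

**What went wrong on the way:**
- The arm could not reach a pose square to the slot. I set the first stud back on the bench once and regripped it pitched.
- On its first try the upper end of that stud landed on the clamp bar. The wrist force read about 36 N, and the stud turned about 8° in the fingers. I lifted it, realigned it and tried again properly.

**Checks:**
- The stop's yellow face has not moved in the scene view (0.02 px), and no bystander changed.
- The gripper was clear of everything.
- My first rough reading of the clear length, about 105 mm from the top camera alone, disagreed with the later 99–100 mm. The contact tests supported the later figure.

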